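Change over the temperature loggers in the reading station

ROBOT

A 6-joint arm with a two-finger parallel gripper is mounted at the origin on a cart in front of the work surface, level with it; the furniture and walls round the work are solid. World frame = base frame: x ahead of the robot, y to its left, z up, the work surface at z = 0. Lengths are in m, angles in rad, forces in N, time in s.
With the tool pointing down it reaches from about 0.35 to 0.975 m from the base axis. Payload 4.9 kg.
Tool frame: the origin (TCP) lies midway between the tips of the shut fingers; the grasp point (between the pads) lies manip.tcp_to_grasp behind it (manip.tcp_to_grasp is the distance from the TCP to the grasp point, in m); z points along the fingers, y is the line along which they close (so a half turn about z gives the same grasp; the last joint's range is limited). The gripper opens to 85 mm and grips with 20 to 120 N. Pads are 22 mm wide; open, the fingers measure 114 mm over their backs; the gripper's body (76 mm by 85 mm) begins 54 mm behind the grasp point. The pads swing forward as they close: fully open they stand 13 mm farther back than shut.
Start: joints at [-1.221, 0.053, 1.613, -0, 1.476, -0.119], TCP at [0.282, -0.558, 0.231] pointing down, gripper open.
Joint ranges: [-3.01, 3.01], [-1.01, 2.22], [0.06, 2.58], [-1.02, 4.17], [0.09, 2.62], [-3.14, 3.14]. Speed limits (rad/s): [2.57, 2.57, 3.14, 3.14, 3.14, 3.14].

INTERFACE

Orientations are given as a unit quaternion [w, x, y, z].
In Python, from plant import manip, grab_frame, calibration, job_done gives the robot as it stands.
- The arm moves only by the tool send_rows, never from a script. Its argument "rows" is a list of rows, each an object of numbers: "x", "y", "z": the shift along the tool's x, y, z normalised to -1 to 1, where 1 is 15 cm; "wx", "wy", "wz": the turn, a rotation vector about the tool's x, y, z normalised to -1 to 1, where 1 is pi/4 rad; "hand": the opening, from -1 (shut) to 1 (fully open). In form: [{"x": .., "y": .., "z": .., "wx": .., "wy": .., "wz": .., "hand": ..}, ...]. A call has exactly 10 rows; each row shifts and turns the commanded pose from where the row before left it, along the tool's axes as they then stand; what a row does not reach is not made up. A row lasts 1/12 s, in which the tool goes at most 41.7 mm and 7.16 degrees, less where a joint would pass 70% of its speed; a pose out of reach is approached as far as the arm can. A call with a number of a shift or a turn outside -1 to 1 is refused whole. A call with a gripper value outside its range is refused whole. The fingers move at their own pace and stop on an object; the grip force is fixed at half the most. Time passes only in rows, so rows that do not move let the fingers close, or fill a call up. It gives the time, the measured TCP pose, the force, the opening and the grip force at its end, in the units of the state.
- manip.state(): the state, without advancing time (a new reading comes with each control period).
- grab_frame(name): name is "scene" or "top" or "wrist"; returns the picture (420x560x3 uint8, blue, green, red); there is no depth.
- calibration(name): a dict with "camera_matrix" (3x3 intrinsics, pixels), "R" (3x3) and "t" (3): a world point X has camera coordinates R X + t. Camera axes: x right, y down, z forward; pixel columns grow to the right and rows downward; lengths in m; the calibration is good to about 2 mm. A picture is of the moment at which its call begins: read the wrist's pose just before it. calibration takes no time and is no camera call; for the wrist camera it gives the pose at the moment of the call.
- job_done(): hands the job in; it is judged then, once.
The state is a dict: "time": time; "joint_pos": joint angles; "joint_vel": joint speeds; "joint_efforts": joint torques, N m; "tool_pos": TCP position; "tool_rot": TCP orientation; "contact_force": force on the tool from outside, world axes, zero at the start; "ft_torque": the same for the moment, N m; "gripper_width": opening from 0.0 (shut) to 1.0 (fully open); "grasp_force": force on a finger pad.
Only numpy, scipy, OpenCV 4.12 (cv2) and the standard library are available. Lean on these libraries where they do the work, as an engineer would, in place of code of your own. Each camera call takes 0.05 s, during which the arm holds its last target. There are 200 camera calls.

TASK

Unlock the finished loggers (orange grips) from the reading station and stand them in the tray; lock every fresh logger (blue grips) from the bench into a bay of its own, any bay: lugs in the slots, push down against the spring, turn clockwise until it clicks up home. With the stylus, not the fingers, set the rocker switches so that the bays holding a logger are on and the others off; when all that is done press the red start plunger to its stop and let it come up. Leave the stylus back in its stand, and do not disturb the stopwatch or the dropper bottle.

Things in the scene. Friction and masses are not known exactly. Their poses are not given: they have to be found in the camera images.
- station: Reading station, fixed, 155 x 300 mm. Origin at bench level, +x away from the robot, +y left. Bays 1-4 left to right: axes at x = 32, y = 108, 36, -36, -108 mm; dark collars 58 mm across, bore 42, top 47 mm high; two 13 mm entry slots at 75 and -105 degrees from x (counter-clockwise from above; white marks). Locked lugs lie along x: 75 degrees clockwise, stop 6 beyond.
- switch_bank: Bank of cream rockers 1 to 4 (left to right) for bays 1 to 4, on the console. Origin: middle of its underside; axes as the station. Rocker middles at x = 0, y = 21, 7, -7, -21 mm, each 24 mm long (x), 9 wide, between ribs 7 high, 11.5 apart. A rocker's middle is 8 mm above the origin; 7 mm out, the raised end is 3 mm higher than that, the pressed end 1 mm lower. Includes the rockers.
- plunger (a joint): Red mushroom-head start plunger at the right end of the console, head 32 mm across. 0 m = up, 0.014 m = down on its stop. Springs back; 2 N to start it, 6.2 N at the stop.
- plunger_top (a point): Middle of the top of the plunger's head; 86.5 mm above the bench when up.
- stylus: Switch stylus, 116 mm long, 30 g. Origin at its tip, z along it towards the grip: white tip 5 mm thick, steel shaft 8 mm thick, black guard flange 22 mm across from 62 to 66 mm, orange grip 12 mm thick from 66 to 116 mm. Stands upright in its stand at the start, the flange resting on the stand's rim, the tip 12 mm above the bench.
- stand: Stylus stand, fixed: base disc 76 mm across with an upright black tube 28 mm across, rim 74 mm high. Origin at bench level under the middle. The tube's bore is 15 mm wide and open down to 7 mm above the bench.
- tray: Pale shallow plastic tray, fixed: 115 mm (x) by 150 mm (y), walls 4 mm thick and 20 mm high, inner floor 4 mm above the bench. Origin at bench level under its middle. Room for two loggers side by side along y.
- stopwatch: Stopwatch lying on the bench, 63 x 52 x 14 mm, origin under its middle; leave alone.
- dropper_bottle_2: Brown dropper bottle standing on the bench, 31 mm across, 100 mm high, origin under its middle; leave alone.
- pad_1 (a joint): Sprung pad of bay 1. 0 m = up: a logger let into the slots rests, underside 33 mm over the station's origin. 0.007 to 0.011 (stop): pushed far enough down to turn, underside 26 to 22 mm. About 0.0035: locked, the lugs have clicked up into recesses, underside 29.5 mm, and it cannot turn unless pushed down again; to take it out, push, turn back 75 degrees, lift. 3 to 6.9 N.
- rocker_1 (a joint): Rocker switch 1 (bay 1): +0.25 rad = ON (far end, with the red line, pressed down), -0.25 rad = OFF (end near the robot down). Snaps over past the middle; about 1 N straight down on the raised end, 7 mm from its middle, over some 4 mm flips it.
- pad_2 (a joint): Sprung pad of bay 2. 0 m = up: a logger let into the slots rests, underside 33 mm over the station's origin. 0.007 to 0.011 (stop): pushed far enough down to turn, underside 26 to 22 mm. About 0.0035: locked, the lugs have clicked up into recesses, underside 29.5 mm, and it cannot turn unless pushed down again; to take it out, push, turn back 75 degrees, lift. 3 to 6.9 N.
- rocker_2 (a joint): Rocker switch 2 (bay 2): +0.25 rad = ON (far end, with the red line, pressed down), -0.25 rad = OFF (end near the robot down). Snaps over past the middle; about 1 N straight down on the raised end, 7 mm from its middle, over some 4 mm flips it.
- pad_3 (a joint): Sprung pad of bay 3. 0 m = up: a logger let into the slots rests, underside 33 mm over the station's origin. 0.007 to 0.011 (stop): pushed far enough down to turn, underside 26 to 22 mm. About 0.0035: locked, the lugs have clicked up into recesses, underside 29.5 mm, and it cannot turn unless pushed down again; to take it out, push, turn back 75 degrees, lift. 3 to 6.9 N.
- rocker_3 (a joint): Rocker switch 3 (bay 3): +0.25 rad = ON (far end, with the red line, pressed down), -0.25 rad = OFF (end near the robot down). Snaps over past the middle; about 1 N straight down on the raised end, 7 mm from its middle, over some 4 mm flips it.
- pad_4 (a joint): Sprung pad of bay 4. 0 m = up: a logger let into the slots rests, underside 33 mm over the station's origin. 0.007 to 0.011 (stop): pushed far enough down to turn, underside 26 to 22 mm. About 0.0035: locked, the lugs have clicked up into recesses, underside 29.5 mm, and it cannot turn unless pushed down again; to take it out, push, turn back 75 degrees, lift. 3 to 6.9 N.
- rocker_4 (a joint): Rocker switch 4 (bay 4): +0.25 rad = ON (far end, with the red line, pressed down), -0.25 rad = OFF (end near the robot down). Snaps over past the middle; about 1 N straight down on the raised end, 7 mm from its middle, over some 4 mm flips it.
- logger_1: Fresh temperature logger with a BLUE bar grip (may be absent), 90 g: steel cylinder 40 mm across, 30 mm high, foot chamfered; dark disc 50 mm across from z = 30 to 38 mm; bar grip 44 mm long (x), 12 wide (y), z = 38 to 58 mm. Two lugs 7 mm wide stick out 5 mm from the cylinder at +x and -x, z = 8 to 13 mm. Origin: middle of the underside. Half a turn makes no difference.
- logger_2: Fresh temperature logger with a BLUE bar grip (may be absent), 90 g: steel cylinder 40 mm across, 30 mm high, foot chamfered; dark disc 50 mm across from z = 30 to 38 mm; bar grip 44 mm long (x), 12 wide (y), z = 38 to 58 mm. Two lugs 7 mm wide stick out 5 mm from the cylinder at +x and -x, z = 8 to 13 mm. Origin: middle of the underside. Half a turn makes no difference.
- logger_3: Fresh temperature logger with a BLUE bar grip (may be absent), 90 g: steel cylinder 40 mm across, 30 mm high, foot chamfered; dark disc 50 mm across from z = 30 to 38 mm; bar grip 44 mm long (x), 12 wide (y), z = 38 to 58 mm. Two lugs 7 mm wide stick out 5 mm from the cylinder at +x and -x, z = 8 to 13 mm. Origin: middle of the underside. Half a turn makes no difference.
- logger_4: Fresh temperature logger with a BLUE bar grip (may be absent), 90 g: steel cylinder 40 mm across, 30 mm high, foot chamfered; dark disc 50 mm across from z = 30 to 38 mm; bar grip 44 mm long (x), 12 wide (y), z = 38 to 58 mm. Two lugs 7 mm wide stick out 5 mm from the cylinder at +x and -x, z = 8 to 13 mm. Origin: middle of the underside. Half a turn makes no difference.
- used_1: Finished temperature logger with an ORANGE bar grip (may be absent), starts locked in a bay: steel cylinder 40 mm across, 30 mm high, foot chamfered; dark disc 50 mm across from z = 30 to 38 mm; bar grip 44 mm long (x), 12 wide (y), z = 38 to 58 mm. Two lugs 7 mm wide stick out 5 mm from the cylinder at +x and -x, z = 8 to 13 mm. Origin: middle of the underside. Half a turn makes no difference.
- used_2: Finished temperature logger with an ORANGE bar grip (may be absent), starts locked in a bay: steel cylinder 40 mm across, 30 mm high, foot chamfered; dark disc 50 mm across from z = 30 to 38 mm; bar grip 44 mm long (x), 12 wide (y), z = 38 to 58 mm. Two lugs 7 mm wide stick out 5 mm from the cylinder at +x and -x, z = 8 to 13 mm. Origin: middle of the underside. Half a turn makes no difference.
There are look-alikes about, which are no part of the job. Leave any green look-alike of the used_1 alone.

How it is judged:
On the way, in this order (a step that is already met when the one before it is completed fails the run):
1. every finished logger stands in the tray and every fresh logger is locked in a bay (x of used_1 in the frame of tray between -0.05 and 0.05 m and y of used_1 in the frame of tray between -0.068 and 0.068 m and z of each of used_1, used_2 in the frame of tray below 0.008 m and angle between each of used_1, used_2's own z axis and vertical below 0.1 rad and linear speed of each of used_1, used_2 below 0.02 m/s and x of used_2 in the frame of tray between -0.05 and 0.05 m and y of used_2 in the frame of tray between -0.068 and 0.068 m and x of logger_1 in the frame of station between 0.0295 and 0.0345 m and z of logger_1 in the frame of station between 0.028 and 0.0312 m and angle between the x axis of each of logger_1, logger_2, logger_3, logger_4 and the x axis of station, either way round below 0.16 rad and (y of logger_1 in the frame of station between 0.1055 and 0.1105 m or y of logger_1 in the frame of station between 0.0335 and 0.0385 m or y of logger_1 in the frame of station between -0.0385 and -0.0335 m or y of logger_1 in the frame of station between -0.1105 and -0.1055 m) and x of logger_2 in the frame of station between 0.0295 and 0.0345 m and z of logger_2 in the frame of station between 0.028 and 0.0312 m and (y of logger_2 in the frame of station between 0.1055 and 0.1105 m or y of logger_2 in the frame of station between 0.0335 and 0.0385 m or y of logger_2 in the frame of station between -0.0385 and -0.0335 m or y of logger_2 in the frame of station between -0.1105 and -0.1055 m) and x of logger_3 in the frame of station between 0.0295 and 0.0345 m and z of logger_3 in the frame of station between 0.028 and 0.0312 m and (y of logger_3 in the frame of station between 0.1055 and 0.1105 m or y of logger_3 in the frame of station between 0.0335 and 0.0385 m or y of logger_3 in the frame of station between -0.0385 and -0.0335 m or y of logger_3 in the frame of station between -0.1105 and -0.1055 m) and x of logger_4 in the frame of station between 0.0295 and 0.0345 m and z of logger_4 in the frame of station between 0.028 and 0.0312 m and (y of logger_4 in the frame of station between 0.1055 and 0.1105 m or y of logger_4 in the frame of station between 0.0335 and 0.0385 m or y of logger_4 in the frame of station between -0.0385 and -0.0335 m or y of logger_4 in the frame of station between -0.1105 and -0.1055 m)), for 0.2 s.
2. with all that so and the switches of exactly the occupied bays on, the plunger is pressed down to its stop (all of step 1 and ((value of joint pad_1 above 0.0015 m and value of joint rocker_1 above 0.15 rad) or (value of joint pad_1 below 0.0015 m and value of joint rocker_1 below -0.15 rad)) and ((value of joint pad_2 above 0.0015 m and value of joint rocker_2 above 0.15 rad) or (value of joint pad_2 below 0.0015 m and value of joint rocker_2 below -0.15 rad)) and ((value of joint pad_3 above 0.0015 m and value of joint rocker_3 above 0.15 rad) or (value of joint pad_3 below 0.0015 m and value of joint rocker_3 below -0.15 rad)) and ((value of joint pad_4 above 0.0015 m and value of joint rocker_4 above 0.15 rad) or (value of joint pad_4 below 0.0015 m and value of joint rocker_4 below -0.15 rad)) and value of joint plunger above 0.0125 m), for 0.05 s.
At the end, for the whole second after the job is handed in: Orange loggers upright on the tray floor; blue ones locked in bays (axis within 2.5 mm in x, y, bar within 0.16 rad of station x, underside 28 to 31.2 mm high); rockers of occupied bays above 0.15 rad, others below -0.15; plunger up (under 2 mm); stylus in its stand (within 8 mm, 0.12 rad) (all of step 1 and ((value of joint pad_1 above 0.0015 m and value of joint rocker_1 above 0.15 rad) or (value of joint pad_1 below 0.0015 m and value of joint rocker_1 below -0.15 rad)) and ((value of joint pad_2 above 0.0015 m and value of joint rocker_2 above 0.15 rad) or (value of joint pad_2 below 0.0015 m and value of joint rocker_2 below -0.15 rad)) and ((value of joint pad_3 above 0.0015 m and value of joint rocker_3 above 0.15 rad) or (value of joint pad_3 below 0.0015 m and value of joint rocker_3 below -0.15 rad)) and ((value of joint pad_4 above 0.0015 m and value of joint rocker_4 above 0.15 rad) or (value of joint pad_4 below 0.0015 m and value of joint rocker_4 below -0.15 rad)) and value of joint plunger below 0.002 m and horizontal distance between stylus and stand below 0.008 m and angle between stylus's own z axis and vertical below 0.12 rad and height (world z) of stylus below 0.016 m and linear speed of stylus below 0.02 m/s); the robot touches nothing.
It fails at once if the fingers touch the switch bank instead of the stylus (contact force between the fingers and switch_bank above 1 N).
It fails at once if the stopwatch or the dropper bottle is moved by more than 5 cm or the bottle knocked over (distance of any of stopwatch, dropper_bottle_2 from where it was at the start of the episode above 0.05 m or angle between dropper_bottle_2's own z axis and vertical above 0.6 rad).
Of used_1, used_2 only 1 to 2 are there at a start; the rules pass over those that are not, and their reading is None.
Of logger_1, logger_2, logger_3, logger_4 only 3 to 4 are there at a start; the rules pass over those that are not, and their reading is None.
At some moment in a run one of logger_1, logger_2, logger_3, logger_4 may be knocked a few centimetres aside while the robot is not near it.
It also fails if it takes over 210 s, if anything falls off the work surface, if the arm or the gripper's body presses on something with over 40 N, if the wrist force passes 120 N, or if a joint passes its speed limit or range.

## Working session

There is one attempt and no reset: what is moved stays moved. The work goes in short steps, Python scripts to look and compute and a tool call to move; the robot and the scene stay as the last step left them, time stands still between calls to the robot, and variables do not carry over. Pictures are saved under pics/ and viewed, at most 14 in all, crops included, and the job is handed in when it is done.

Besides the shell and the picture viewer there is one more tool, called by a JSON object that holds its "op" and its "data", one argument or row to a line. send_rows: Moves the arm, as the interface text tells. Scaled input: -1 to 1 covers 15 cm each way for a shift and pi/4 rad each way for a turn. Its arguments: {"type":"object","properties":{"rows":{"type":"array","items":{"type":"object","properties":{"x":{"type":"number","minimum":-1,"maximum":1},"y":{"type":"number","minimum":-1,"maximum":1},"z":{"type":"number","minimum":-1,"maximum":1},"wx":{"type":"number","minimum":-1,"maximum":1},"wy":{"type":"number","minimum":-1,"maximum":1},"wz":{"type":"number","minimum":-1,"maximum":1},"hand":{"type":"number"}}}}},"required":["rows"]}

```bash
ls; mkdir -p pics; python3 - <<'E'
from plant import manip, grab_frame, calibration
import cv2,numpy as np
for n in ["scene","top","wrist"]:
    c=calibration(n); print(n,np.round(c["camera_matrix"],1).tolist(),np.round(c["R"],3).tolist(),np.round(c["t"],3).tolist())
    cv2.imwrite(f"pics/{n}0.png",grab_frame(n))
print(manip.tcp_to_grasp, manip.state())
E
```

```text
pics
scene [[472.9, 0.0, 286.9], [0.0, 472.9, 211.6], [0.0, 0.0, 1.0]] [[-0.831, -0.556, 0.011], [-0.257, 0.367, -0.894], [0.494, -0.746, -0.448]] [0.396, 0.226, 1.505]
top [[409.6, 0.0, 285.6], [0.0, 409.6, 202.9], [0.0, 0.0, 1.0]] [[0.024, -1.0, -0.013], [-0.98, -0.021, -0.198], [0.198, 0.018, -0.98]] [-0.064, 0.502, 1.203]
wrist [[376.1, 0.0, 279.0], [0.0, 376.1, 204.1], [0.0, 0.0, 1.0]] [[0.452, -0.892, -0.0], [-0.848, -0.43, 0.311], [-0.278, -0.14, -0.95]] [-0.623, -0.04, 0.38]
0.0187 {'time': 0.15, 'joint_pos': array([-1.22105834e+00,  5.32496371e-02,  1.61398441e+00, -9.85601640e-06,
        1.47602827e+00, -1.18986150e-01]), 'joint_vel': array([ 0.00210211, -0.00295294, -0.00493234,  0.00092974, -0.00029866,
       -0.00132023]), 'joint_efforts': array([ 1.22129120e-03, -3.94240594e+01, -3.70721126e+01, -8.59748343e-05,
        4.65233563e-03,  1.05597860e-05]), 'tool_pos': array([ 0.28217683, -0.55711768,  0.23031443]), 'tool_rot': array([-8.28717860e-04,  9.72662233e-01,  2.32222918e-01, -1.00978952e-04]), 'contact_force': array([-0.31277385,  0.03401399, -0.00138209]), 'ft_torque': array([-0.02384477, -0.00383899, -0.017736  ]), 'grasp_force': 0.0, 'gripper_width': 1.0013015421835627}
```

View pics/top0.png

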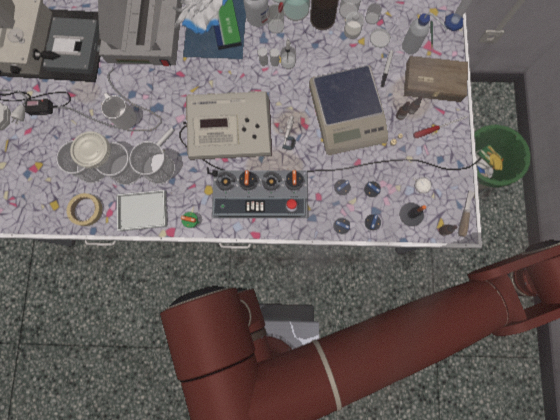

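View pics/scene0.png

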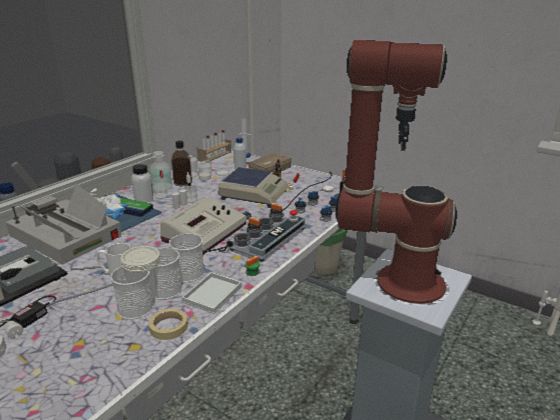

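```bash
cat > h.py <<'E'
from plant import manip, grab_frame, calibration
import cv2,numpy as np
from scipy.spatial.transform import Rotation as R
def st():
    s=manip.state(); q=s["tool_rot"]; M=R.from_quat([q[1],q[2],q[3],q[0]]).as_matrix()
    return s,s["tool_pos"],M
def ray(c,uv,z):
    K,Rm,t=[np.array(c[k]) for k in("camera_matrix","R","t")]
    d=Rm.T@np.linalg.solve(K,np.array([uv[0],uv[1],1.])); o=-Rm.T@t
    return (o+d*(z-o[2])/d[2])
def proj(c,X):
    K,Rm,t=[np.array(c[k]) for k in("camera_matrix","R","t")]
    p=K@(Rm@np.asarray(X)+t); return p[:2]/p[2]
def to(X,yaw_deg):
    """units needed from the present pose: tool shift (x,y,z) and turns"""
    s,p,M=st(); d=M.T@(np.array(X)-p)/.15
    y=np.radians(yaw_deg); T=np.array([[np.cos(y),np.sin(y),0],[np.sin(y),-np.cos(y),0],[0,0,-1.]])
    w=R.from_matrix(M.T@T).as_rotvec()/(np.pi/4)
    return np.round(d,3),np.round(w,3)
def yaw():
    M=st()[2]; return np.degrees(np.arctan2(M[1,0],M[0,0]))
def save(name,im,crop=None,k=1):
    if crop: im=im[crop[1]:crop[3],crop[0]:crop[2]]
    cv2.imwrite(f"pics/{name}.png",cv2.resize(im,None,fx=k,fy=k,interpolation=cv2.INTER_CUBIC))
E
python3 - <<'E'
from h import *
im=cv2.imread("pics/top0.png"); save("top0c",im,(100,160,480,245),2.1)
c=calibration("top")
for n,uv,z in [("b1",(227,181),.047),("or2",(249,179),.087),("b3",(271,181),.047),("or4",(294,179),.087),("rock",(255,207),.06),("plg",(291,205),.086),("tray",(142,210),.01),("green",(189,219),.055),("bl",(342,187),.058),("bl",(372,188),.058),("bl",(342,226),.058),("bl",(373,222),.058),("stand",(412,213),.01),("sty",(420,208),.12)]: print(n,np.round(ray(c,uv,z),3))
c=calibration("wrist"); s,p,M=st(); o=-np.array(c["R"]).T@c["t"]; print("cam in tool",M.T@(o-p),"\n",np.round(np.array(c["R"])@M,3))
E
```

```text
b1 [0.569 0.131 0.047]
or2 [0.567 0.058 0.087]
b3 [ 0.572 -0.006  0.047]
or4 [ 0.569 -0.077  0.087]
rock [0.487 0.039 0.06 ]
plg [ 0.49  -0.07   0.086]
tray [0.479 0.401 0.01 ]
green [0.446 0.238 0.055]
bl [ 0.555 -0.224  0.058]
bl [ 0.554 -0.316  0.058]
bl [ 0.435 -0.224  0.058]
bl [ 0.449 -0.317  0.058]
stand [ 0.487 -0.448  0.01 ]
sty [ 0.482 -0.439  0.12 ]
cam in tool [ 0.08049589 -0.00121176 -0.14315343] 
 [[ 0.     1.    -0.002]
 [-0.95  -0.    -0.311]
 [-0.311  0.002  0.95 ]]
```

View pics/top0c.png

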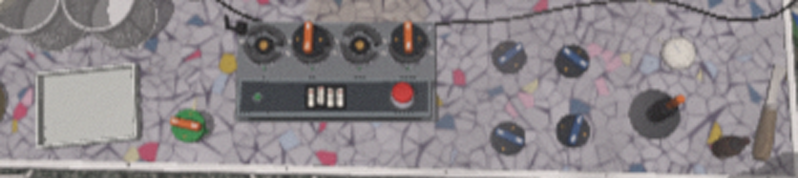

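```bash
python3 -c "
from h import *
print(to((.50,-.29,.25),0))"
```

```text
(array([ 2.1  , -0.933, -0.129]), array([-0.002,  0.   ,  0.597]))
```

{"op": "send_rows", "data": {
  "rows": [
    {"x": 0.233,"y": -0.104,"z": -0.014,"hand": 0.0},
    {"x": 0.233,"y": -0.104,"z": -0.014,"hand": 0.0},
    {"x": 0.233,"y": -0.104,"z": -0.014,"hand": 0.0},
    {"x": 0.233,"y": -0.104,"z": -0.014,"hand": 0.0},
    {"x": 0.233,"y": -0.104,"z": -0.014,"hand": 0.0},
    {"x": 0.233,"y": -0.104,"z": -0.014,"hand": 0.0},
    {"x": 0.233,"y": -0.104,"z": -0.014,"hand": 0.0},
    {"x": 0.233,"y": -0.104,"z": -0.014,"hand": 0.0},
    {"x": 0.233,"y": -0.104,"z": -0.014,"hand": 0.0},
    {"hand": 0.0}
  ]
}}

```text
invalid input at $.rows[0]: expected keys x, y, z, wx, wy, wz, hand
```

{"op": "send_rows", "data": {
  "rows": [
    {"wz": 0.15,"hand": 0.0},
    {"wz": 0.15,"hand": 0.0},
    {"wz": 0.15,"hand": 0.0},
    {"wz": 0.147,"hand": 0.0},
    {"hand": 0.0},
    {"hand": 0.0},
    {"hand": 0.0},
    {"hand": 0.0},
    {"hand": 0.0},
    {"hand": 0.0}
  ]
}}

```text
invalid input at $.rows[0]: expected keys x, y, z, wx, wy, wz, hand
```

```bash
python3 -c "
from h import *
print(to((.50,-.29,.25),0))
s=st()[0];print(s['contact_force'],s['gripper_width'],s['time'])
im=grab_frame('wrist');save('w1',im)"
```

```text
(array([ 2.1  , -0.933, -0.129]), array([-0.002,  0.   ,  0.597]))
[-0.31277385  0.03401399 -0.00138209] 1.0013015421835627 0.15
```

View pics/w1.png

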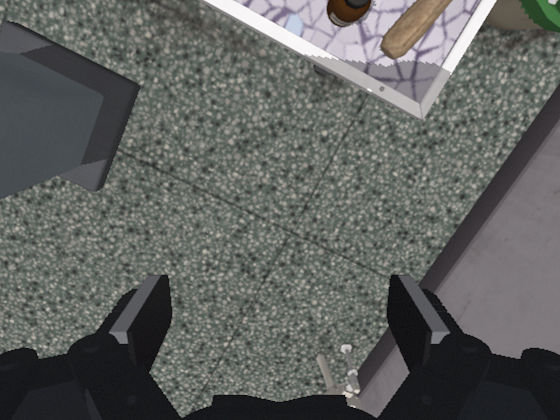

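{"op": "send_rows", "data": {
  "rows": [
    {"x": 0.233,"y": -0.104,"z": -0.014,"wx": 0,"wy": 0,"wz": 0,"hand": 0},
    {"x": 0.233,"y": -0.104,"z": -0.014,"wx": 0,"wy": 0,"wz": 0,"hand": 0},
    {"x": 0.233,"y": -0.104,"z": -0.014,"wx": 0,"wy": 0,"wz": 0,"hand": 0},
    {"x": 0.233,"y": -0.104,"z": -0.014,"wx": 0,"wy": 0,"wz": 0,"hand": 0},
    {"x": 0.233,"y": -0.104,"z": -0.014,"wx": 0,"wy": 0,"wz": 0,"hand": 0},
    {"x": 0.233,"y": -0.104,"z": -0.014,"wx": 0,"wy": 0,"wz": 0,"hand": 0},
    {"x": 0.233,"y": -0.104,"z": -0.014,"wx": 0,"wy": 0,"wz": 0,"hand": 0},
    {"x": 0.233,"y": -0.104,"z": -0.014,"wx": 0,"wy": 0,"wz": 0,"hand": 0},
    {"x": 0.233,"y": -0.104,"z": -0.014,"wx": 0,"wy": 0,"wz": 0,"hand": 0},
    {"x": 0,"y": 0,"z": 0,"wx": 0,"wy": 0,"wz": 0.15,"hand": 0}
  ]
}}

```text
time: 1.03
tool_pos: [0.5028, -0.2852, 0.2506]
tool_rot: [-0.001, 0.984, 0.177, 0.001]
contact_force: [-0.6, -0.3, 0.1]
gripper_width: 0.502
grasp_force: 0.0
```

{"op": "send_rows", "data": {
  "rows": [
    {"x": 0,"y": 0,"z": 0,"wx": 0,"wy": 0,"wz": 0.15,"hand": 0},
    {"x": 0,"y": 0,"z": 0,"wx": 0,"wy": 0,"wz": 0.15,"hand": 0},
    {"x": 0,"y": 0,"z": 0,"wx": 0,"wy": 0,"wz": 0.147,"hand": 0},
    {"x": 0,"y": 0,"z": 0,"wx": 0,"wy": 0,"wz": 0,"hand": 0},
    {"x": 0,"y": 0,"z": 0,"wx": 0,"wy": 0,"wz": 0,"hand": 0},
    {"x": 0,"y": 0,"z": 0,"wx": 0,"wy": 0,"wz": 0,"hand": 0},
    {"x": 0,"y": 0,"z": 0,"wx": 0,"wy": 0,"wz": 0,"hand": 0},
    {"x": 0,"y": 0,"z": 0,"wx": 0,"wy": 0,"wz": 0,"hand": 0},
    {"x": 0,"y": 0,"z": 0,"wx": 0,"wy": 0,"wz": 0,"hand": 0},
    {"x": 0,"y": 0,"z": 0,"wx": 0,"wy": 0,"wz": 0,"hand": 0}
  ]
}}

```text
time: 1.87
tool_pos: [0.4995, -0.2902, 0.2502]
tool_rot: [0.0, 1.0, 0.0, 0.0]
contact_force: [-0.8, 0.3, 0.7]
gripper_width: 0.5
grasp_force: 0.0
```

```bash
python3 -c "
from h import *
print(to((.50,-.29,.25),0))
s=st()[0];print(s['contact_force'],s['gripper_width'],s['time'])
im=grab_frame('wrist');save('w2',im)"
```

```text
(array([ 0.003, -0.002,  0.001]), array([ 0., -0.,  0.]))
[-0.79237161  0.31485572  0.68745092] 0.5003076541259346 1.8667
```

View pics/w2.png

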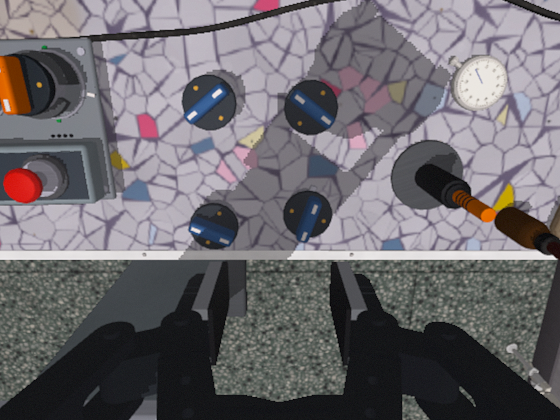

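{"op": "send_rows", "data": {
  "rows": [
    {"x": 0.0,"y": -0.26,"z": 0,"wx": 0,"wy": 0,"wz": 0,"hand": 0},
    {"x": 0.0,"y": -0.26,"z": 0,"wx": 0,"wy": 0,"wz": 0,"hand": 0},
    {"x": 0.0,"y": -0.26,"z": 0,"wx": 0,"wy": 0,"wz": 0,"hand": 0},
    {"x": 0.0,"y": -0.26,"z": 0,"wx": 0,"wy": 0,"wz": 0,"hand": 0},
    {"x": 0.0,"y": -0.26,"z": 0,"wx": 0,"wy": 0,"wz": 0,"hand": 0},
    {"x": 0.0,"y": -0.26,"z": 0,"wx": 0,"wy": 0,"wz": 0,"hand": 0},
    {"x": 0.0,"y": -0.26,"z": 0,"wx": 0,"wy": 0,"wz": 0,"hand": 0},
    {"x": 0.0,"y": -0.26,"z": 0,"wx": 0,"wy": 0,"wz": 0,"hand": 0},
    {"x": 0,"y": 0,"z": 0,"wx": 0,"wy": 0,"wz": 0,"hand": 0},
    {"x": 0,"y": 0,"z": 0,"wx": 0,"wy": 0,"wz": 0,"hand": 0}
  ]
}}

```text
time: 2.75
tool_pos: [0.4994, 0.0235, 0.2504]
tool_rot: [0.0, 1.0, 0.002, 0.0]
contact_force: [0.8, 0.2, 0.4]
gripper_width: 0.5
grasp_force: 0.0
```

```bash
python3 - <<'E'
from h import *
print(st()[1]); im=grab_frame('wrist');save('w3',im)
np.savez("w3.npz",**calibration("wrist"))
E
```

```text
[0.4994473  0.02352245 0.25037369]
```

View pics/w3.png

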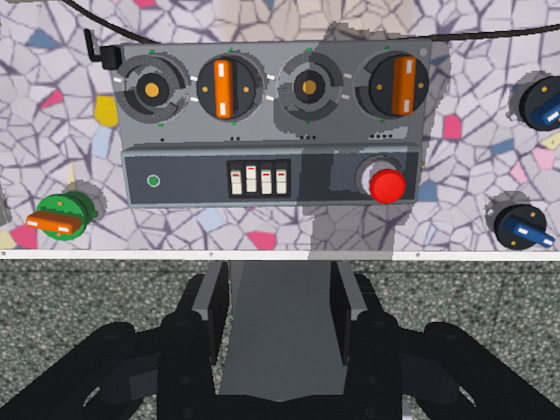

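```bash
python3 - <<'E'
from h import *
im=cv2.imread("pics/w3.png"); c=dict(np.load("w3.npz"))
hsv=cv2.cvtColor(im,cv2.COLOR_BGR2HSV)
m=cv2.inRange(hsv,(12,90,100),(28,255,255))
P={}
for n,(u,v) in {"b1":(152,90),"b3":(309,87)}.items():
    mm=np.zeros_like(m); cv2.circle(mm,(u,v),14,255,-1); ys,xs=np.nonzero(m&mm)
    uv=(xs.mean(),ys.mean()); P[n]=[ray(c,uv,z)[:2] for z in(.033,.047)]; print(n,len(xs),uv,np.round(P[n],4).tolist())
for k in(0,1):
    d=P["b1"][k]-P["b3"][k]; print(np.linalg.norm(d),np.degrees(np.arctan2(-d[0],d[1])))
# dark collars: outer circle
g=cv2.GaussianBlur(cv2.cvtColor(im,cv2.COLOR_BGR2GRAY),(3,3),0)
cir=cv2.HoughCircles(g,cv2.HOUGH_GRADIENT,1,50,param1=100,param2=18,minRadius=28,maxRadius=42)
for x,y,r in cir[0]:
    if y<140: print((x,y,r),np.round(ray(c,(x,y),.047),4))
mo=cv2.inRange(hsv,(5,150,120),(18,255,255))
for cc in cv2.findContours(mo,0,1)[0]:
    if cv2.contourArea(cc)>200:
        r=cv2.minAreaRect(cc); print("orange",r,np.round(ray(c,r[0],.0875),4))
save("w3z",im,(215,150,305,200),8)
E
```

```text
b1 159 (np.float64(151.50314465408806), np.float64(89.52201257861635)) [[0.572, 0.1398], [0.5723, 0.1353]]
b3 151 (np.float64(308.79470198675494), np.float64(86.78807947019868)) [[0.5747, -0.0042], [0.5749, -0.0032]]
0.14410823024708774 1.0648994381609183
0.13851121739545186 1.0648994381608898
(np.float32(232.5), np.float32(86.5), np.float32(36.6)) [0.575  0.0639 0.047 ]
(np.float32(309.5), np.float32(85.5), np.float32(34.3)) [ 0.5759 -0.0037  0.047 ]
(np.float32(150.5), np.float32(86.5), np.float32(36.9)) [0.5748 0.136  0.047 ]
(np.float32(400.5), np.float32(86.5), np.float32(32.5)) [ 0.5753 -0.0838  0.047 ]
(np.float32(462.5), np.float32(92.5), np.float32(40.3)) [ 0.5703 -0.1392  0.047 ]
(np.float32(61.5), np.float32(90.5), np.float32(29.3)) [0.5713 0.2146 0.047 ]
(np.float32(556.5), np.float32(114.5), np.float32(39.1)) [ 0.5515 -0.2269  0.047 ]
orange ((52.6569938659668, 223.66554260253906), (52.870662689208984, 16.708295822143555), 6.709837436676025) [0.4614 0.2197 0.0875]
orange ((222.5, 88.5), (57.0, 17.0), 90.0) [0.574  0.0671 0.0875]
orange ((406.2478332519531, 85.44752502441406), (14.19804573059082, 57.836158752441406), 3.990912914276123) [ 0.5765 -0.0756  0.0875]
```

View pics/w3z.png

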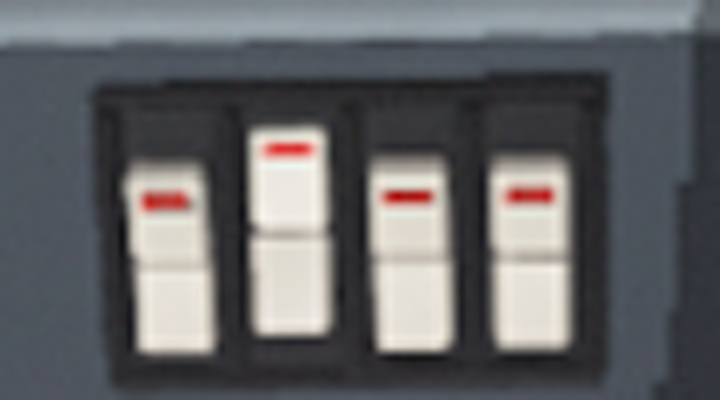

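```bash
python3 -c "
from h import *
print(to((.5734,.0675,.072),1.06))"
```

```text
(array([ 0.493, -0.301,  1.189]), array([ 0.001, -0.   , -0.021]))
```

{"op": "send_rows", "data": {
  "rows": [
    {"x": 0.164,"y": -0.1,"z": 0,"wx": 0,"wy": 0,"wz": -0.021,"hand": 0},
    {"x": 0.164,"y": -0.1,"z": 0,"wx": 0,"wy": 0,"wz": 0,"hand": 0},
    {"x": 0.164,"y": -0.1,"z": 0,"wx": 0,"wy": 0,"wz": 0,"hand": 0},
    {"x": 0,"y": 0,"z": 0.24,"wx": 0,"wy": 0,"wz": 0,"hand": 0},
    {"x": 0,"y": 0,"z": 0.24,"wx": 0,"wy": 0,"wz": 0,"hand": 0},
    {"x": 0,"y": 0,"z": 0.24,"wx": 0,"wy": 0,"wz": 0,"hand": 0},
    {"x": 0,"y": 0,"z": 0.15,"wx": 0,"wy": 0,"wz": 0,"hand": 0},
    {"x": 0,"y": 0,"z": 0.1,"wx": 0,"wy": 0,"wz": 0,"hand": 0},
    {"x": 0,"y": 0,"z": 0,"wx": 0,"wy": 0,"wz": 0,"hand": 0},
    {"x": 0,"y": 0,"z": 0,"wx": 0,"wy": 0,"wz": 0,"hand": 0}
  ]
}}

```text
time: 3.63
tool_pos: [0.5725, 0.0661, 0.1039]
tool_rot: [0.0, 1.0, 0.007, -0.001]
contact_force: [0.6, 0.3, 0.4]
gripper_width: 0.502
grasp_force: 0.0
```

```bash
python3 -c "
from h import *
print(to((.5734,.0675,.072),1.06))
im=grab_frame('wrist');save('w4',im)"
```

```text
(array([ 0.006, -0.009,  0.212]), array([ 0.   ,  0.003, -0.005]))
```

View pics/w4.png

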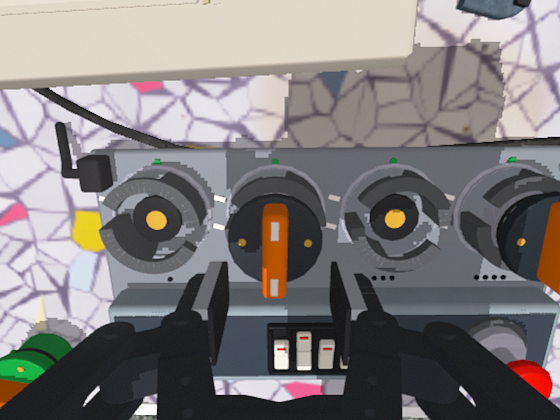

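{"op": "send_rows", "data": {
  "rows": [
    {"x": 0.006,"y": -0.008,"z": 0.1,"wx": 0,"wy": 0,"wz": -0.005,"hand": 0},
    {"x": 0,"y": 0,"z": 0.08,"wx": 0,"wy": 0,"wz": 0,"hand": 0},
    {"x": 0,"y": 0,"z": 0.03,"wx": 0,"wy": 0,"wz": 0,"hand": 0},
    {"x": 0,"y": 0,"z": 0,"wx": 0,"wy": 0,"wz": 0,"hand": 0},
    {"x": 0,"y": 0,"z": 0,"wx": 0,"wy": 0,"wz": 0,"hand": -1},
    {"x": 0,"y": 0,"z": 0,"wx": 0,"wy": 0,"wz": 0,"hand": -1},
    {"x": 0,"y": 0,"z": 0,"wx": 0,"wy": 0,"wz": 0,"hand": -1},
    {"x": 0,"y": 0,"z": 0,"wx": 0,"wy": 0,"wz": 0,"hand": -1},
    {"x": 0,"y": 0,"z": 0,"wx": 0,"wy": 0,"wz": 0,"hand": -1},
    {"x": 0,"y": 0,"z": 0,"wx": 0,"wy": 0,"wz": 0,"hand": -1}
  ]
}}

```text
time: 4.52
tool_pos: [0.5744, 0.0688, 0.0741]
tool_rot: [0.0, 1.0, 0.01, 0.001]
contact_force: [-0.4, -1.3, 3.4]
gripper_width: 0.119
grasp_force: 61.8
```

```bash
python3 -c "
from h import *
print(to((.5734,.0675,.072),1.06));s=st()[0];print(s['contact_force'],s['gripper_width'],s['grasp_force'],s['tool_pos'])"
```

```text
(array([-0.007,  0.008,  0.014]), array([ 0.   , -0.002,  0.002]))
[-0.36043699 -1.26030826  3.44642378] 0.1187794499317721 61.84919714927673 [0.5744346  0.06876409 0.07414122]
```

{"op": "send_rows", "data": {
  "rows": [
    {"x": 0,"y": 0,"z": 0.02,"wx": 0,"wy": 0,"wz": 0,"hand": -1},
    {"x": 0,"y": 0,"z": 0.02,"wx": 0,"wy": 0,"wz": 0,"hand": -1},
    {"x": 0,"y": 0,"z": 0.01,"wx": 0,"wy": 0,"wz": 0,"hand": -1},
    {"x": 0,"y": 0,"z": 0,"wx": 0,"wy": 0,"wz": 0,"hand": -1},
    {"x": 0,"y": 0,"z": 0,"wx": 0,"wy": 0,"wz": 0,"hand": -1},
    {"x": 0,"y": 0,"z": 0,"wx": 0,"wy": 0,"wz": 0,"hand": -1},
    {"x": 0,"y": 0,"z": 0,"wx": 0,"wy": 0,"wz": 0,"hand": -1},
    {"x": 0,"y": 0,"z": 0,"wx": 0,"wy": 0,"wz": 0,"hand": -1},
    {"x": 0,"y": 0,"z": 0,"wx": 0,"wy": 0,"wz": 0,"hand": -1},
    {"x": 0,"y": 0,"z": 0,"wx": 0,"wy": 0,"wz": 0,"hand": -1}
  ]
}}

```text
time: 5.35
tool_pos: [0.5746, 0.0687, 0.0669]
tool_rot: [0.0, 1.0, 0.01, 0.001]
contact_force: [-0.8, -0.4, 8.1]
gripper_width: 0.122
grasp_force: 62.6
```

{"op": "send_rows", "data": {
  "rows": [
    {"x": 0,"y": 0,"z": 0,"wx": 0,"wy": 0,"wz": -0.15,"hand": -1},
    {"x": 0,"y": 0,"z": 0,"wx": 0,"wy": 0,"wz": -0.15,"hand": -1},
    {"x": 0,"y": 0,"z": 0,"wx": 0,"wy": 0,"wz": -0.15,"hand": -1},
    {"x": 0,"y": 0,"z": 0,"wx": 0,"wy": 0,"wz": -0.15,"hand": -1},
    {"x": 0,"y": 0,"z": 0,"wx": 0,"wy": 0,"wz": -0.15,"hand": -1},
    {"x": 0,"y": 0,"z": 0,"wx": 0,"wy": 0,"wz": -0.15,"hand": -1},
    {"x": 0,"y": 0,"z": 0,"wx": 0,"wy": 0,"wz": -0.15,"hand": -1},
    {"x": 0,"y": 0,"z": 0,"wx": 0,"wy": 0,"wz": -0.15,"hand": -1},
    {"x": 0,"y": 0,"z": 0,"wx": 0,"wy": 0,"wz": -0.15,"hand": -1},
    {"x": 0,"y": 0,"z": 0,"wx": 0,"wy": 0,"wz": -0.15,"hand": -1}
  ]
}}

```text
time: 6.18
tool_pos: [0.5744, 0.0692, 0.0668]
tool_rot: [-0.0, 0.824, 0.566, 0.001]
contact_force: [-2.6, 0.3, 9.0]
gripper_width: 0.122
grasp_force: 62.7
```

{"op": "send_rows", "data": {
  "rows": [
    {"x": 0,"y": 0,"z": 0,"wx": 0,"wy": 0,"wz": -0.15,"hand": -1},
    {"x": 0,"y": 0,"z": 0,"wx": 0,"wy": 0,"wz": -0.017,"hand": -1},
    {"x": 0,"y": 0,"z": 0,"wx": 0,"wy": 0,"wz": 0,"hand": -1},
    {"x": 0,"y": 0,"z": 0,"wx": 0,"wy": 0,"wz": 0,"hand": -1},
    {"x": 0,"y": 0,"z": 0,"wx": 0,"wy": 0,"wz": 0,"hand": -1},
    {"x": 0,"y": 0,"z": 0,"wx": 0,"wy": 0,"wz": 0,"hand": -1},
    {"x": 0,"y": 0,"z": 0,"wx": 0,"wy": 0,"wz": 0,"hand": -1},
    {"x": 0,"y": 0,"z": 0,"wx": 0,"wy": 0,"wz": 0,"hand": -1},
    {"x": 0,"y": 0,"z": 0,"wx": 0,"wy": 0,"wz": 0,"hand": -1},
    {"x": 0,"y": 0,"z": 0,"wx": 0,"wy": 0,"wz": 0,"hand": -1}
  ]
}}

```text
time: 7.02
tool_pos: [0.5743, 0.0692, 0.0668]
tool_rot: [-0.0, 0.787, 0.617, 0.001]
contact_force: [-1.6, 1.0, 9.6]
gripper_width: 0.118
grasp_force: 62.7
```

```bash
python3 -c "
from h import *
s=st()[0];print(yaw(),s['contact_force'],s['ft_torque'],s['tool_pos'],s['gripper_width'])"
```

```text
76.19146295470114 [-1.64008728  1.01548736  9.61802234] [0.10925512 0.52060167 0.05919275] [0.57429785 0.06924794 0.0668466 ] 0.11803191023499424
```

{"op": "send_rows", "data": {
  "rows": [
    {"x": 0,"y": 0,"z": -0.08,"wx": 0,"wy": 0,"wz": 0,"hand": -1},
    {"x": 0,"y": 0,"z": -0.12,"wx": 0,"wy": 0,"wz": 0,"hand": -1},
    {"x": 0,"y": 0,"z": -0.2,"wx": 0,"wy": 0,"wz": 0,"hand": -1},
    {"x": 0,"y": 0,"z": -0.25,"wx": 0,"wy": 0,"wz": 0,"hand": -1},
    {"x": 0,"y": 0,"z": -0.25,"wx": 0,"wy": 0,"wz": 0,"hand": -1},
    {"x": 0,"y": 0,"z": 0,"wx": 0,"wy": 0,"wz": 0,"hand": -1},
    {"x": 0.224,"y": -0.137,"z": 0,"wx": 0,"wy": 0,"wz": 0,"hand": -1},
    {"x": 0.224,"y": -0.137,"z": 0,"wx": 0,"wy": 0,"wz": 0,"hand": -1},
    {"x": 0.224,"y": -0.137,"z": 0,"wx": 0,"wy": 0,"wz": 0,"hand": -1},
    {"x": 0.224,"y": -0.137,"z": 0,"wx": 0,"wy": 0,"wz": 0,"hand": -1}
  ]
}}

```text
time: 7.85
tool_pos: [0.5248, 0.2202, 0.1997]
tool_rot: [-0.0, 0.787, 0.616, -0.001]
contact_force: [1.5, 0.1, -0.6]
gripper_width: 0.117
grasp_force: 61.4
```

{"op": "send_rows", "data": {
  "rows": [
    {"x": 0.224,"y": -0.137,"z": 0,"wx": 0,"wy": 0,"wz": 0,"hand": -1},
    {"x": 0.224,"y": -0.137,"z": 0,"wx": 0,"wy": 0,"wz": 0,"hand": -1},
    {"x": 0.224,"y": -0.137,"z": 0,"wx": 0,"wy": 0,"wz": 0,"hand": -1},
    {"x": 0.224,"y": -0.137,"z": 0,"wx": 0,"wy": 0,"wz": 0,"hand": -1},
    {"x": 0,"y": 0,"z": 0,"wx": 0,"wy": 0,"wz": 0,"hand": -1},
    {"x": 0,"y": 0,"z": 0,"wx": 0,"wy": 0,"wz": 0,"hand": -1},
    {"x": 0,"y": 0,"z": 0,"wx": 0,"wy": 0,"wz": 0,"hand": -1},
    {"x": 0,"y": 0,"z": 0,"wx": 0,"wy": 0,"wz": 0,"hand": -1},
    {"x": 0,"y": 0,"z": 0,"wx": 0,"wy": 0,"wz": 0,"hand": -1},
    {"x": 0,"y": 0,"z": 0,"wx": 0,"wy": 0,"wz": 0,"hand": -1}
  ]
}}

```text
time: 8.68
tool_pos: [0.4789, 0.368, 0.2006]
tool_rot: [0.0, 0.788, 0.616, -0.0]
contact_force: [0.5, 0.5, -0.3]
gripper_width: 0.119
grasp_force: 61.4
```

```bash
python3 - <<'E'
from h import *
s=st()[0];print(yaw(),s['tool_pos'],s['gripper_width'])
im=grab_frame('wrist');t=grab_frame('top')
save('w5',cv2.vconcat([cv2.resize(im,(560,420))[:420],cv2.resize(t[150:240,100:310],(560,180))]))
cv2.imwrite("pics/w5raw.png",im); np.savez("w5.npz",**calibration("wrist"))
E
```

```text
76.07093426619913 [0.47885209 0.36800098 0.20061293] 0.11929293188011873
```

View pics/w5.png

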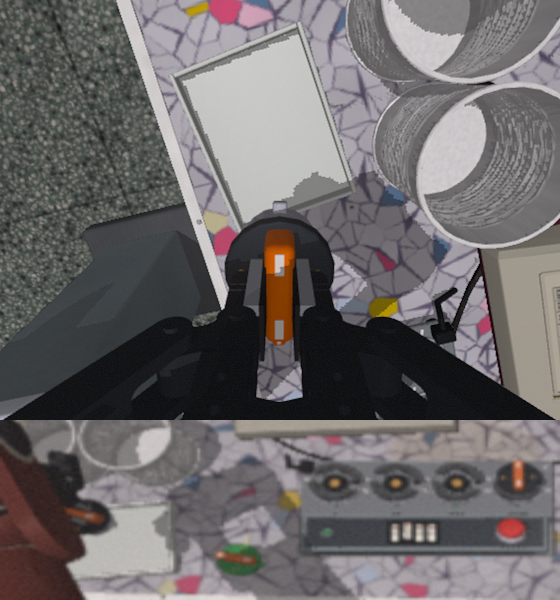

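```bash
python3 - <<'E'
from h import *
c=dict(np.load("w5.npz"))
a,b,d=[ray(c,uv,.02)[:2] for uv in((300,24),(173,76),(353,187))]
print(a,b,d,np.linalg.norm(a-b),np.linalg.norm(a-d)); ctr=(b+d)/2
u=(d-a)/np.linalg.norm(d-a); print("ctr",ctr,"yaw y axis",np.degrees(np.arctan2(u[0],-u[1])))
for k in(-.036,.036):
    X=ctr+np.array([0,k]); print(X,to((*X,.052),76.07))
E
```

```text
[0.52435661 0.48388005] [0.41527407 0.47115234] [0.54076009 0.34340719] 0.10982256032374027 0.1414273612410291
ctr [0.47801708 0.40727977] yaw y axis 6.660449622088975
[0.47801708 0.37127977] (array([ 0.018, -0.01 ,  0.992]), array([ 0.   , -0.   ,  0.001]))
[0.47801708 0.44327977] (array([ 0.484, -0.125,  0.992]), array([ 0.   , -0.   ,  0.001]))
```

{"op": "send_rows", "data": {
  "rows": [
    {"x": 0.239,"y": -0.076,"z": 0,"wx": 0,"wy": 0,"wz": 0,"hand": -1},
    {"x": 0.239,"y": -0.076,"z": 0,"wx": 0,"wy": 0,"wz": 0,"hand": -1},
    {"x": 0,"y": 0,"z": 0.2,"wx": 0,"wy": 0,"wz": 0,"hand": -1},
    {"x": 0,"y": 0,"z": 0.25,"wx": 0,"wy": 0,"wz": 0,"hand": -1},
    {"x": 0,"y": 0,"z": 0.25,"wx": 0,"wy": 0,"wz": 0,"hand": -1},
    {"x": 0,"y": 0,"z": 0.18,"wx": 0,"wy": 0,"wz": 0,"hand": -1},
    {"x": 0,"y": 0,"z": 0.08,"wx": 0,"wy": 0,"wz": 0,"hand": -1},
    {"x": 0,"y": 0,"z": 0.04,"wx": 0,"wy": 0,"wz": 0,"hand": -1},
    {"x": 0,"y": 0,"z": 0,"wx": 0,"wy": 0,"wz": 0,"hand": -1},
    {"x": 0,"y": 0,"z": 0,"wx": 0,"wy": 0,"wz": 0,"hand": -1}
  ]
}}

```text
time: 9.62
tool_pos: [0.4746, 0.4448, 0.0525]
tool_rot: [0.0, 0.787, 0.617, 0.001]
contact_force: [-0.2, -0.1, -0.2]
gripper_width: 0.12
grasp_force: 61.4
```

{"op": "send_rows", "data": {
  "rows": [
    {"x": 0,"y": 0,"z": 0.02,"wx": 0,"wy": 0,"wz": 0,"hand": -1},
    {"x": 0,"y": 0,"z": 0.01,"wx": 0,"wy": 0,"wz": 0,"hand": -1},
    {"x": 0,"y": 0,"z": 0,"wx": 0,"wy": 0,"wz": 0,"hand": -1},
    {"x": 0,"y": 0,"z": 0,"wx": 0,"wy": 0,"wz": 0,"hand": 0},
    {"x": 0,"y": 0,"z": 0,"wx": 0,"wy": 0,"wz": 0,"hand": 0},
    {"x": 0,"y": 0,"z": 0,"wx": 0,"wy": 0,"wz": 0,"hand": 0},
    {"x": 0,"y": 0,"z": -0.1,"wx": 0,"wy": 0,"wz": 0,"hand": 0},
    {"x": 0,"y": 0,"z": -0.2,"wx": 0,"wy": 0,"wz": 0,"hand": 0},
    {"x": 0,"y": 0,"z": -0.25,"wx": 0,"wy": 0,"wz": 0,"hand": 0},
    {"x": 0,"y": 0,"z": -0.25,"wx": 0,"wy": 0,"wz": 0,"hand": 0}
  ]
}}

```text
time: 10.45
tool_pos: [0.4726, 0.4437, 0.1674]
tool_rot: [-0.0, 0.787, 0.617, -0.001]
contact_force: [0.2, 0.2, 0.6]
gripper_width: 0.499
grasp_force: 0.0
```

```bash
python3 - <<'E'
from h import *
s=st()[0];print(s['tool_pos'],s['gripper_width'],to((.577,-.075,.16),76.07),to((.577,-.075,.16),1.06))
E
```

```text
[0.47256107 0.44371438 0.16737343] 0.49927755888400327 (array([-3.192,  1.502,  0.052]), array([-0.002,  0.002,  0.002])) (array([-3.192,  1.502,  0.052]), array([-0.   ,  0.003,  1.669]))
```

{"op": "send_rows", "data": {
  "rows": [
    {"x": -0.228,"y": 0.107,"z": 0,"wx": 0,"wy": 0,"wz": 0,"hand": 0},
    {"x": -0.228,"y": 0.107,"z": 0,"wx": 0,"wy": 0,"wz": 0,"hand": 0},
    {"x": -0.228,"y": 0.107,"z": 0,"wx": 0,"wy": 0,"wz": 0,"hand": 0},
    {"x": -0.228,"y": 0.107,"z": 0,"wx": 0,"wy": 0,"wz": 0,"hand": 0},
    {"x": -0.228,"y": 0.107,"z": 0,"wx": 0,"wy": 0,"wz": 0,"hand": 0},
    {"x": -0.228,"y": 0.107,"z": 0,"wx": 0,"wy": 0,"wz": 0,"hand": 0},
    {"x": -0.228,"y": 0.107,"z": 0,"wx": 0,"wy": 0,"wz": 0,"hand": 0},
    {"x": -0.228,"y": 0.107,"z": 0,"wx": 0,"wy": 0,"wz": 0,"hand": 0},
    {"x": -0.228,"y": 0.107,"z": 0,"wx": 0,"wy": 0,"wz": 0,"hand": 0},
    {"x": -0.228,"y": 0.107,"z": 0,"wx": 0,"wy": 0,"wz": 0,"hand": 0}
  ]
}}

```text
time: 11.28
tool_pos: [0.5477, 0.072, 0.1675]
tool_rot: [0.0, 0.787, 0.617, 0.001]
contact_force: [0.9, 0.3, -0.3]
gripper_width: 0.496
grasp_force: 0.0
```

{"op": "send_rows", "data": {
  "rows": [
    {"x": -0.228,"y": 0.107,"z": 0,"wx": 0,"wy": 0,"wz": 0,"hand": 0},
    {"x": -0.228,"y": 0.107,"z": 0,"wx": 0,"wy": 0,"wz": 0,"hand": 0},
    {"x": -0.228,"y": 0.107,"z": 0,"wx": 0,"wy": 0,"wz": 0,"hand": 0},
    {"x": -0.228,"y": 0.107,"z": 0,"wx": 0,"wy": 0,"wz": 0,"hand": 0},
    {"x": 0,"y": 0,"z": 0,"wx": 0,"wy": 0,"wz": 0.15,"hand": 0},
    {"x": 0,"y": 0,"z": 0,"wx": 0,"wy": 0,"wz": 0.15,"hand": 0},
    {"x": 0,"y": 0,"z": 0,"wx": 0,"wy": 0,"wz": 0.15,"hand": 0},
    {"x": 0,"y": 0,"z": 0,"wx": 0,"wy": 0,"wz": 0.15,"hand": 0},
    {"x": 0,"y": 0,"z": 0,"wx": 0,"wy": 0,"wz": 0.15,"hand": 0},
    {"x": 0,"y": 0,"z": 0,"wx": 0,"wy": 0,"wz": 0.15,"hand": 0}
  ]
}}

```text
time: 12.12
tool_pos: [0.5772, -0.0745, 0.1673]
tool_rot: [0.0, 0.953, 0.304, 0.0]
contact_force: [-0.4, 0.2, 0.5]
gripper_width: 0.498
grasp_force: 0.0
```

{"op": "send_rows", "data": {
  "rows": [
    {"x": 0,"y": 0,"z": 0,"wx": 0,"wy": 0,"wz": 0.15,"hand": 0},
    {"x": 0,"y": 0,"z": 0,"wx": 0,"wy": 0,"wz": 0.15,"hand": 0},
    {"x": 0,"y": 0,"z": 0,"wx": 0,"wy": 0,"wz": 0.15,"hand": 0},
    {"x": 0,"y": 0,"z": 0,"wx": 0,"wy": 0,"wz": 0.15,"hand": 0},
    {"x": 0,"y": 0,"z": 0,"wx": 0,"wy": 0,"wz": 0.15,"hand": 0},
    {"x": 0,"y": 0,"z": 0,"wx": 0,"wy": 0,"wz": 0.019,"hand": 0},
    {"x": 0,"y": 0,"z": 0,"wx": 0,"wy": 0,"wz": 0,"hand": 0},
    {"x": 0,"y": 0,"z": 0,"wx": 0,"wy": 0,"wz": 0,"hand": 0},
    {"x": 0,"y": 0,"z": 0,"wx": 0,"wy": 0,"wz": 0,"hand": 0},
    {"x": 0,"y": 0,"z": 0,"wx": 0,"wy": 0,"wz": 0,"hand": 0}
  ]
}}

```text
time: 12.95
tool_pos: [0.5771, -0.0744, 0.1663]
tool_rot: [-0.0, 1.0, 0.01, 0.0]
contact_force: [-0.3, 0.1, 0.2]
gripper_width: 0.503
grasp_force: 0.0
```

```bash
python3 - <<'E'
from h import *
print(to((.577,-.075,.072),1.06))
# logger dots: gold dots near disc (z=.0675)
c=calibration("wrist"); im=grab_frame("wrist"); hsv=cv2.cvtColor(im,cv2.COLOR_BGR2HSV)
m=cv2.inRange(hsv,(18,90,90),(28,255,255))
for cc in cv2.findContours(m,0,1)[0]:
    a=cv2.contourArea(cc)
    if 12<a<500:
        M=cv2.moments(cc); uv=(M["m10"]/a,M["m01"]/a); print(a,np.round(uv,1),np.round(ray(c,uv,.0675),4),np.round(ray(c,uv,.033),4))
cv2.imwrite("pics/w6raw.png",im)
E
```

```text
(array([-0.001,  0.004,  0.629]), array([-0.   , -0.   ,  0.002]))
13.0 [543.7 333.7] [ 0.4778 -0.2777  0.0675] [ 0.4523 -0.307   0.033 ]
20.0 [255.6 207.6] [ 0.5751 -0.0576  0.0675] [ 0.5635 -0.0557  0.033 ]
18.5 [305.6 206.5] [ 0.5766 -0.0915  0.0675] [ 0.5651 -0.0944  0.033 ]
17.5 [465. 201.] [ 0.5826 -0.199   0.0675] [ 0.572  -0.2172  0.033 ]
56.5 [  2.3 193.9] [0.5815 0.112  0.0675] [0.5708 0.1382 0.033 ]
183.5 [186.1 192.7] [ 0.5848 -0.0111  0.0675] [ 0.5745 -0.0025  0.033 ]
183.0 [ 91.9 193. ] [0.5833 0.052  0.0675] [0.5728 0.0696 0.033 ]
```

{"op": "send_rows", "data": {
  "rows": [
    {"x": 0,"y": 0.002,"z": 0.2,"wx": 0,"wy": 0,"wz": 0,"hand": 0},
    {"x": 0,"y": 0,"z": 0.2,"wx": 0,"wy": 0,"wz": 0,"hand": 0},
    {"x": 0,"y": 0,"z": 0.12,"wx": 0,"wy": 0,"wz": 0,"hand": 0},
    {"x": 0,"y": 0,"z": 0.08,"wx": 0,"wy": 0,"wz": 0,"hand": 0},
    {"x": 0,"y": 0,"z": 0.029,"wx": 0,"wy": 0,"wz": 0,"hand": 0},
    {"x": 0,"y": 0,"z": 0,"wx": 0,"wy": 0,"wz": 0,"hand": 0},
    {"x": 0,"y": 0,"z": 0,"wx": 0,"wy": 0,"wz": 0,"hand": -1},
    {"x": 0,"y": 0,"z": 0,"wx": 0,"wy": 0,"wz": 0,"hand": -1},
    {"x": 0,"y": 0,"z": 0,"wx": 0,"wy": 0,"wz": 0,"hand": -1},
    {"x": 0,"y": 0,"z": 0,"wx": 0,"wy": 0,"wz": 0,"hand": -1}
  ]
}}

```text
time: 13.83
tool_pos: [0.5785, -0.0752, 0.0739]
tool_rot: [0.001, 1.0, 0.009, 0.002]
contact_force: [-0.9, -0.8, 4.1]
gripper_width: 0.123
grasp_force: 62.0
```

{"op": "send_rows", "data": {
  "rows": [
    {"x": 0,"y": 0,"z": 0,"wx": 0,"wy": 0,"wz": 0,"hand": -1},
    {"x": 0,"y": 0,"z": 0,"wx": 0,"wy": 0,"wz": 0,"hand": -1},
    {"x": 0,"y": 0,"z": 0.02,"wx": 0,"wy": 0,"wz": 0,"hand": -1},
    {"x": 0,"y": 0,"z": 0.02,"wx": 0,"wy": 0,"wz": 0,"hand": -1},
    {"x": 0,"y": 0,"z": 0.01,"wx": 0,"wy": 0,"wz": 0,"hand": -1},
    {"x": 0,"y": 0,"z": 0,"wx": 0,"wy": 0,"wz": 0,"hand": -1},
    {"x": 0,"y": 0,"z": 0,"wx": 0,"wy": 0,"wz": 0,"hand": -1},
    {"x": 0,"y": 0,"z": 0,"wx": 0,"wy": 0,"wz": 0,"hand": -1},
    {"x": 0,"y": 0,"z": 0,"wx": 0,"wy": 0,"wz": 0,"hand": -1},
    {"x": 0,"y": 0,"z": 0,"wx": 0,"wy": 0,"wz": 0,"hand": -1}
  ]
}}

```text
time: 14.67
tool_pos: [0.5785, -0.0752, 0.0664]
tool_rot: [0.0, 1.0, 0.009, 0.001]
contact_force: [-0.5, -0.8, 11.1]
gripper_width: 0.116
grasp_force: 63.1
```

{"op": "send_rows", "data": {
  "rows": [
    {"x": 0,"y": 0,"z": -0.005,"wx": 0,"wy": 0,"wz": -0.15,"hand": -1},
    {"x": 0,"y": 0,"z": 0,"wx": 0,"wy": 0,"wz": -0.15,"hand": -1},
    {"x": 0,"y": 0,"z": 0,"wx": 0,"wy": 0,"wz": -0.15,"hand": -1},
    {"x": 0,"y": 0,"z": 0,"wx": 0,"wy": 0,"wz": -0.15,"hand": -1},
    {"x": 0,"y": 0,"z": 0,"wx": 0,"wy": 0,"wz": -0.15,"hand": -1},
    {"x": 0,"y": 0,"z": 0,"wx": 0,"wy": 0,"wz": -0.15,"hand": -1},
    {"x": 0,"y": 0,"z": 0,"wx": 0,"wy": 0,"wz": -0.15,"hand": -1},
    {"x": 0,"y": 0,"z": 0,"wx": 0,"wy": 0,"wz": -0.15,"hand": -1},
    {"x": 0,"y": 0,"z": 0,"wx": 0,"wy": 0,"wz": -0.15,"hand": -1},
    {"x": 0,"y": 0,"z": 0,"wx": 0,"wy": 0,"wz": -0.15,"hand": -1}
  ]
}}

```text
time: 15.5
tool_pos: [0.5776, -0.0742, 0.0664]
tool_rot: [-0.0, 0.825, 0.566, 0.0]
contact_force: [-2.3, 1.5, 10.4]
gripper_width: 0.118
grasp_force: 63.1
```

{"op": "send_rows", "data": {
  "rows": [
    {"x": 0,"y": 0,"z": 0,"wx": 0,"wy": 0,"wz": -0.15,"hand": -1},
    {"x": 0,"y": 0,"z": 0,"wx": 0,"wy": 0,"wz": -0.017,"hand": -1},
    {"x": 0,"y": 0,"z": 0,"wx": 0,"wy": 0,"wz": 0,"hand": -1},
    {"x": 0,"y": 0,"z": 0,"wx": 0,"wy": 0,"wz": 0,"hand": -1},
    {"x": 0,"y": 0,"z": -0.05,"wx": 0,"wy": 0,"wz": 0,"hand": -1},
    {"x": 0,"y": 0,"z": -0.1,"wx": 0,"wy": 0,"wz": 0,"hand": -1},
    {"x": 0,"y": 0,"z": -0.2,"wx": 0,"wy": 0,"wz": 0,"hand": -1},
    {"x": 0,"y": 0,"z": -0.25,"wx": 0,"wy": 0,"wz": 0,"hand": -1},
    {"x": 0,"y": 0,"z": -0.25,"wx": 0,"wy": 0,"wz": 0,"hand": -1},
    {"x": 0,"y": 0,"z": 0,"wx": 0,"wy": 0,"wz": 0,"hand": -1}
  ]
}}

```text
time: 16.33
tool_pos: [0.5807, -0.0754, 0.2006]
tool_rot: [0.005, 0.787, 0.616, 0.004]
contact_force: [1.9, -1.2, 1.2]
gripper_width: 0.119
grasp_force: 61.5
```

```bash
python3 - <<'E'
from h import *
s=st()[0];print(s['tool_pos'],s['gripper_width'],yaw(),to((.482,.370,.0500),76.07))
E
```

```text
[ 0.58070817 -0.07543862  0.20063183] 0.11902336635293764 76.10112917172938 (array([ 2.724, -1.364,  0.988]), array([ 0.015, -0.   ,  0.001]))
```

{"op": "send_rows", "data": {
  "rows": [
    {"x": 0.227,"y": -0.112,"z": 0,"wx": 0,"wy": 0,"wz": 0,"hand": -1},
    {"x": 0.227,"y": -0.112,"z": 0,"wx": 0,"wy": 0,"wz": 0,"hand": -1},
    {"x": 0.227,"y": -0.112,"z": 0,"wx": 0,"wy": 0,"wz": 0,"hand": -1},
    {"x": 0.227,"y": -0.112,"z": 0,"wx": 0,"wy": 0,"wz": 0,"hand": -1},
    {"x": 0.227,"y": -0.112,"z": 0,"wx": 0,"wy": 0,"wz": 0,"hand": -1},
    {"x": 0.227,"y": -0.112,"z": 0,"wx": 0,"wy": 0,"wz": 0,"hand": -1},
    {"x": 0.227,"y": -0.112,"z": 0,"wx": 0,"wy": 0,"wz": 0,"hand": -1},
    {"x": 0.227,"y": -0.112,"z": 0,"wx": 0,"wy": 0,"wz": 0,"hand": -1},
    {"x": 0.227,"y": -0.112,"z": 0,"wx": 0,"wy": 0,"wz": 0,"hand": -1},
    {"x": 0.227,"y": -0.112,"z": 0,"wx": 0,"wy": 0,"wz": 0,"hand": -1}
  ]
}}

```text
time: 17.17
tool_pos: [0.4941, 0.2976, 0.1906]
tool_rot: [-0.0, 0.787, 0.616, -0.001]
contact_force: [1.3, -0.2, -1.1]
gripper_width: 0.124
grasp_force: 61.5
```

{"op": "send_rows", "data": {
  "rows": [
    {"x": 0.227,"y": -0.112,"z": 0,"wx": 0,"wy": 0,"wz": 0,"hand": -1},
    {"x": 0.227,"y": -0.112,"z": 0,"wx": 0,"wy": 0,"wz": 0,"hand": -1},
    {"x": 0,"y": 0,"z": 0.2,"wx": 0,"wy": 0,"wz": 0,"hand": -1},
    {"x": 0,"y": 0,"z": 0.25,"wx": 0,"wy": 0,"wz": 0,"hand": -1},
    {"x": 0,"y": 0,"z": 0.25,"wx": 0,"wy": 0,"wz": 0,"hand": -1},
    {"x": 0,"y": 0,"z": 0.15,"wx": 0,"wy": 0,"wz": 0,"hand": -1},
    {"x": 0,"y": 0,"z": 0.08,"wx": 0,"wy": 0,"wz": 0,"hand": -1},
    {"x": 0,"y": 0,"z": 0,"wx": 0,"wy": 0,"wz": 0,"hand": -1},
    {"x": 0,"y": 0,"z": 0,"wx": 0,"wy": 0,"wz": 0,"hand": -1},
    {"x": 0,"y": 0,"z": 0,"wx": 0,"wy": 0,"wz": 0,"hand": -1}
  ]
}}

```text
time: 18.0
tool_pos: [0.4797, 0.3703, 0.053]
tool_rot: [-0.0, 0.788, 0.616, -0.0]
contact_force: [-0.5, -0.7, -1.3]
gripper_width: 0.12
grasp_force: 62.6
```

```bash
python3 - <<'E'
from h import *
s=st()[0];print(s['tool_pos'],s['contact_force'],yaw(),to((.482,.370,.0485),76.07))
E
```

```text
[0.47968851 0.37033148 0.05302824] [-0.52908005 -0.6957855  -1.2689393 ] 76.08415810099825 (array([0.002, 0.015, 0.03 ]), array([-0.,  0.,  0.]))
```

{"op": "send_rows", "data": {
  "rows": [
    {"x": 0,"y": 0,"z": 0.02,"wx": 0,"wy": 0,"wz": 0,"hand": -1},
    {"x": 0,"y": 0,"z": 0.01,"wx": 0,"wy": 0,"wz": 0,"hand": -1},
    {"x": 0,"y": 0,"z": 0,"wx": 0,"wy": 0,"wz": 0,"hand": -1},
    {"x": 0,"y": 0,"z": 0,"wx": 0,"wy": 0,"wz": 0,"hand": 0},
    {"x": 0,"y": 0,"z": 0,"wx": 0,"wy": 0,"wz": 0,"hand": 0},
    {"x": 0,"y": 0,"z": 0,"wx": 0,"wy": 0,"wz": 0,"hand": 0},
    {"x": 0,"y": 0,"z": -0.15,"wx": 0,"wy": 0,"wz": 0,"hand": 0},
    {"x": 0,"y": 0,"z": -0.25,"wx": 0,"wy": 0,"wz": 0.15,"hand": 0},
    {"x": 0,"y": 0,"z": -0.25,"wx": 0,"wy": 0,"wz": 0.15,"hand": 0},
    {"x": 0,"y": 0,"z": -0.25,"wx": 0,"wy": 0,"wz": 0.15,"hand": 0}
  ]
}}

```text
time: 18.83
tool_pos: [0.4793, 0.3702, 0.185]
tool_rot: [-0.0, 0.885, 0.466, -0.0]
contact_force: [0.7, -0.3, 0.3]
gripper_width: 0.5
grasp_force: 0.0
```

{"op": "send_rows", "data": {
  "rows": [
    {"x": 0,"y": 0,"z": -0.25,"wx": 0,"wy": 0,"wz": 0.15,"hand": 0},
    {"x": 0,"y": 0,"z": -0.2,"wx": 0,"wy": 0,"wz": 0.15,"hand": 0},
    {"x": 0,"y": 0,"z": 0,"wx": 0,"wy": 0,"wz": 0.15,"hand": 0},
    {"x": 0,"y": 0,"z": 0,"wx": 0,"wy": 0,"wz": 0.15,"hand": 0},
    {"x": 0,"y": 0,"z": 0,"wx": 0,"wy": 0,"wz": 0.15,"hand": 0},
    {"x": 0,"y": 0,"z": 0,"wx": 0,"wy": 0,"wz": 0.15,"hand": 0},
    {"x": 0,"y": 0,"z": 0,"wx": 0,"wy": 0,"wz": 0.15,"hand": 0},
    {"x": 0,"y": 0,"z": 0,"wx": 0,"wy": 0,"wz": 0.15,"hand": 0},
    {"x": 0,"y": 0,"z": 0,"wx": 0,"wy": 0,"wz": 0.04,"hand": 0},
    {"x": 0.0,"y": 0,"z": 0,"wx": 0,"wy": 0,"wz": 0,"hand": 0}
  ]
}}

```text
time: 19.67
tool_pos: [0.4797, 0.3704, 0.2514]
tool_rot: [-0.0, 1.0, 0.0, 0.0]
contact_force: [0.3, 0.4, 1.1]
gripper_width: 0.497
grasp_force: 0.0
```

{"op": "send_rows", "data": {
  "rows": [
    {"x": 0,"y": 0.26,"z": 0,"wx": 0,"wy": 0,"wz": 0,"hand": 0},
    {"x": 0,"y": 0.26,"z": 0,"wx": 0,"wy": 0,"wz": 0,"hand": 0},
    {"x": 0,"y": 0.26,"z": 0,"wx": 0,"wy": 0,"wz": 0,"hand": 0},
    {"x": 0,"y": 0.26,"z": 0,"wx": 0,"wy": 0,"wz": 0,"hand": 0},
    {"x": 0,"y": 0.26,"z": 0,"wx": 0,"wy": 0,"wz": 0,"hand": 0},
    {"x": 0,"y": 0.26,"z": 0,"wx": 0,"wy": 0,"wz": 0,"hand": 0},
    {"x": 0,"y": 0.26,"z": 0,"wx": 0,"wy": 0,"wz": 0,"hand": 0},
    {"x": 0,"y": 0.26,"z": 0,"wx": 0,"wy": 0,"wz": 0,"hand": 0},
    {"x": 0,"y": 0.26,"z": 0,"wx": 0,"wy": 0,"wz": 0,"hand": 0},
    {"x": 0,"y": 0.26,"z": 0,"wx": 0,"wy": 0,"wz": 0,"hand": 0}
  ]
}}

```text
time: 20.5
tool_pos: [0.4796, -0.0214, 0.2516]
tool_rot: [0.0, 1.0, 0.001, 0.001]
contact_force: [-0.2, 1.9, -0.7]
gripper_width: 0.501
grasp_force: 0.0
```

{"op": "send_rows", "data": {
  "rows": [
    {"x": 0,"y": 0.26,"z": 0,"wx": 0,"wy": 0,"wz": 0,"hand": 0},
    {"x": 0,"y": 0.26,"z": 0,"wx": 0,"wy": 0,"wz": 0,"hand": 0},
    {"x": 0,"y": 0.26,"z": 0,"wx": 0,"wy": 0,"wz": 0,"hand": 0},
    {"x": 0,"y": 0.26,"z": 0,"wx": 0,"wy": 0,"wz": 0,"hand": 0},
    {"x": 0,"y": 0.26,"z": 0,"wx": 0,"wy": 0,"wz": 0,"hand": 0},
    {"x": 0.1,"y": 0.26,"z": 0,"wx": 0,"wy": 0,"wz": 0,"hand": 0},
    {"x": 0,"y": 0,"z": 0,"wx": 0,"wy": 0,"wz": 0,"hand": 0},
    {"x": 0,"y": 0,"z": 0,"wx": 0,"wy": 0,"wz": 0,"hand": 0},
    {"x": 0,"y": 0,"z": 0,"wx": 0,"wy": 0,"wz": 0,"hand": 0},
    {"x": 0,"y": 0,"z": 0,"wx": 0,"wy": 0,"wz": 0,"hand": 0}
  ]
}}

```text
time: 21.33
tool_pos: [0.4951, -0.2526, 0.2514]
tool_rot: [-0.0, 1.0, 0.001, 0.0]
contact_force: [0.2, -0.8, 0.2]
gripper_width: 0.5
grasp_force: 0.0
```

```bash
cat >> h.py <<'E'
def blue():
    """fresh loggers in the wrist view: bar centre (z .058) with its direction; dots midpoint (z .038)"""
    im=grab_frame("wrist"); c=calibration("wrist"); hsv=cv2.cvtColor(im,cv2.COLOR_BGR2HSV)
    m=cv2.inRange(hsv,(100,140,60),(118,255,255)); d=cv2.inRange(hsv,(15,100,80),(28,255,255))
    m=cv2.morphologyEx(m,cv2.MORPH_CLOSE,np.ones((7,7)))
    D=[]
    for cc in cv2.findContours(d,0,1)[0]:
        x,y,w,h=cv2.boundingRect(cc)
        if 3<=w<=18 and 3<=h<=18: D.append(ray(c,(x+w/2-.5,y+h/2-.5),.038)[:2])
    for cc in cv2.findContours(m,0,1)[0]:
        if cv2.contourArea(cc)<300: continue
        P=np.float32([ray(c,p[0],.058)[:2] for p in cc]); r=cv2.minAreaRect(P); b=cv2.boxPoints(r)
        e=max([b[1]-b[0],b[2]-b[1]],key=np.linalg.norm); a=np.degrees(np.arctan2(e[1],e[0]))%180
        pr=[(p+q)/2 for i,p in enumerate(D) for q in D[i+1:] if .028<np.linalg.norm(p-q)<.042 and np.linalg.norm((p+q)/2-r[0])<.015]
        print("bar",np.round(r[0],4),"size",np.round(r[1],3),"ang",np.round(a,1),"dots",np.round(pr,4).tolist())
    return im
E
python3 - <<'E'
from h import *
s=st()[0];print(s['tool_pos'],yaw())
im=blue();t=grab_frame("top")
save('w7',cv2.vconcat([im,cv2.resize(t[150:240,100:310],(560,240))]),None,.9)
E
```

```text
[ 0.49507033 -0.25256901  0.2513732 ] 0.1269801850661422
bar [ 0.4416 -0.2239] size [0.042 0.017] ang 68.8 dots [[0.4382, -0.2226]]
bar [ 0.4543 -0.3161] size [0.015 0.045] ang 161.6 dots [[0.4512, -0.3181]]
bar [ 0.5568 -0.317 ] size [0.044 0.012] ang 52.9 dots [[0.5566, -0.3183]]
bar [ 0.5611 -0.2251] size [0.011 0.043] ang 128.9 dots [[0.5607, -0.2243]]
```

View pics/w7.png

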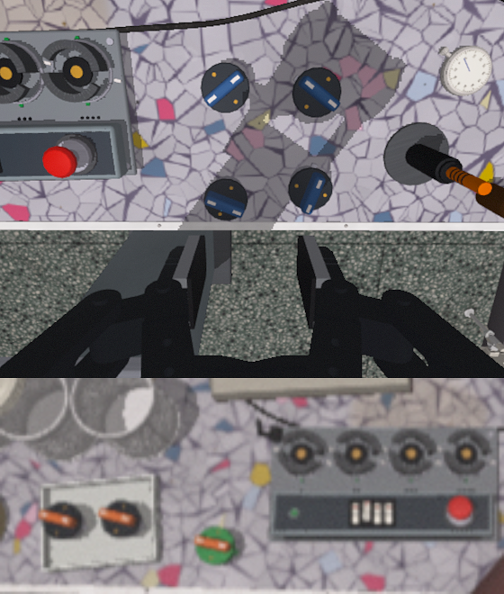

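```bash
python3 - <<'E'
from h import *
print("A",to((.4400,-.2225,.14),68.8)); print("D",to((.5608,-.2245,.14),128.9))
E
```

```text
A (array([-0.368, -0.2  ,  0.744]), array([ 1.000e-03, -1.000e-03, -1.525e+00]))
D (array([ 0.437, -0.185,  0.744]), array([ 1.000e-03, -0.000e+00, -2.861e+00]))
```

{"op": "send_rows", "data": {
  "rows": [
    {"x": -0.184,"y": -0.1,"z": 0,"wx": 0,"wy": 0,"wz": 0,"hand": 0},
    {"x": -0.184,"y": -0.1,"z": 0,"wx": 0,"wy": 0,"wz": 0,"hand": 0},
    {"x": 0,"y": 0,"z": 0.15,"wx": 0,"wy": 0,"wz": -0.1525,"hand": 0},
    {"x": 0,"y": 0,"z": 0.15,"wx": 0,"wy": 0,"wz": -0.1525,"hand": 0},
    {"x": 0,"y": 0,"z": 0.15,"wx": 0,"wy": 0,"wz": -0.1525,"hand": 0},
    {"x": 0,"y": 0,"z": 0.15,"wx": 0,"wy": 0,"wz": -0.1525,"hand": 0},
    {"x": 0,"y": 0,"z": 0.144,"wx": 0,"wy": 0,"wz": -0.1525,"hand": 0},
    {"x": 0,"y": 0,"z": 0,"wx": 0,"wy": 0,"wz": -0.1525,"hand": 0},
    {"x": 0,"y": 0,"z": 0,"wx": 0,"wy": 0,"wz": -0.1525,"hand": 0},
    {"x": 0,"y": 0,"z": 0,"wx": 0,"wy": 0,"wz": -0.1525,"hand": 0}
  ]
}}

```text
time: 22.27
tool_pos: [0.4397, -0.2224, 0.1392]
tool_rot: [-0.0, 0.885, 0.465, -0.0]
contact_force: [0.4, 0.3, 0.6]
gripper_width: 0.498
grasp_force: 0.0
```

{"op": "send_rows", "data": {
  "rows": [
    {"x": 0,"y": 0,"z": 0,"wx": 0,"wy": 0,"wz": -0.1525,"hand": 0},
    {"x": 0,"y": 0,"z": 0,"wx": 0,"wy": 0,"wz": -0.1525,"hand": 0},
    {"x": 0,"y": 0,"z": 0,"wx": 0,"wy": 0,"wz": 0,"hand": 0},
    {"x": 0,"y": 0,"z": 0,"wx": 0,"wy": 0,"wz": 0,"hand": 0},
    {"x": 0,"y": 0,"z": 0,"wx": 0,"wy": 0,"wz": 0,"hand": 0},
    {"x": 0,"y": 0,"z": 0,"wx": 0,"wy": 0,"wz": 0,"hand": 0},
    {"x": 0,"y": 0,"z": 0,"wx": 0,"wy": 0,"wz": 0,"hand": 0},
    {"x": 0,"y": 0,"z": 0,"wx": 0,"wy": 0,"wz": 0,"hand": 0},
    {"x": 0,"y": 0,"z": 0,"wx": 0,"wy": 0,"wz": 0,"hand": 0},
    {"x": 0,"y": 0,"z": 0,"wx": 0,"wy": 0,"wz": 0,"hand": 0}
  ]
}}

```text
time: 23.1
tool_pos: [0.4398, -0.2236, 0.1395]
tool_rot: [-0.0, 0.826, 0.564, -0.0]
contact_force: [0.1, 0.2, -0.0]
gripper_width: 0.498
grasp_force: 0.0
```

```bash
python3 - <<'E'
from h import *
print(st()[1],yaw()); blue()
E
```

```text
[ 0.43983358 -0.22359393  0.13946158] 68.64301953524446
bar [ 0.4391 -0.3074] size [0.024 0.015] ang 80.9 dots []
bar [ 0.5528 -0.3122] size [0.047 0.023] ang 52.9 dots []
bar [ 0.4395 -0.2203] size [0.046 0.011] ang 68.1 dots [[0.4384, -0.223]]
bar [ 0.5575 -0.2219] size [0.013 0.049] ang 129.2 dots [[0.5612, -0.225]]
```

{"op": "send_rows", "data": {
  "rows": [
    {"x": 0.007,"y": -0.01,"z": 0.2,"wx": 0,"wy": 0,"wz": 0.005,"hand": 0},
    {"x": 0,"y": 0,"z": 0.2,"wx": 0,"wy": 0,"wz": 0,"hand": 0},
    {"x": 0,"y": 0,"z": 0.15,"wx": 0,"wy": 0,"wz": 0,"hand": 0},
    {"x": 0,"y": 0,"z": 0.097,"wx": 0,"wy": 0,"wz": 0,"hand": 0},
    {"x": 0,"y": 0,"z": 0,"wx": 0,"wy": 0,"wz": 0,"hand": 0},
    {"x": 0,"y": 0,"z": 0,"wx": 0,"wy": 0,"wz": 0,"hand": -1},
    {"x": 0,"y": 0,"z": 0,"wx": 0,"wy": 0,"wz": 0,"hand": -1},
    {"x": 0,"y": 0,"z": 0,"wx": 0,"wy": 0,"wz": 0,"hand": -1},
    {"x": 0,"y": 0,"z": 0,"wx": 0,"wy": 0,"wz": 0,"hand": -1},
    {"x": 0,"y": 0,"z": 0,"wx": 0,"wy": 0,"wz": 0,"hand": -1}
  ]
}}

```text
time: 23.98
tool_pos: [0.44, -0.2228, 0.0441]
tool_rot: [0.002, 0.827, 0.562, 0.001]
contact_force: [0.8, 0.1, 2.9]
gripper_width: 0.115
grasp_force: 62.4
```

{"op": "send_rows", "data": {
  "rows": [
    {"x": 0,"y": 0,"z": 0,"wx": 0,"wy": 0,"wz": 0,"hand": -1},
    {"x": 0,"y": 0,"z": -0.15,"wx": 0,"wy": 0,"wz": 0,"hand": -1},
    {"x": 0,"y": 0,"z": -0.25,"wx": 0,"wy": 0,"wz": 0,"hand": -1},
    {"x": 0,"y": 0,"z": -0.25,"wx": 0,"wy": 0,"wz": 0,"hand": -1},
    {"x": 0,"y": 0,"z": -0.1,"wx": 0,"wy": 0,"wz": 0,"hand": -1},
    {"x": 0,"y": 0,"z": 0,"wx": 0,"wy": 0,"wz": 0,"hand": -1},
    {"x": 0,"y": 0,"z": 0,"wx": 0,"wy": 0,"wz": 0,"hand": -1},
    {"x": 0,"y": 0,"z": 0,"wx": 0,"wy": 0,"wz": 0,"hand": -1},
    {"x": 0,"y": 0,"z": 0,"wx": 0,"wy": 0,"wz": 0,"hand": -1},
    {"x": 0,"y": 0,"z": 0,"wx": 0,"wy": 0,"wz": 0,"hand": -1}
  ]
}}

```text
time: 24.82
tool_pos: [0.4378, -0.2213, 0.1527]
tool_rot: [-0.002, 0.827, 0.562, -0.001]
contact_force: [0.6, -0.3, -1.4]
gripper_width: 0.121
grasp_force: 61.9
```

```bash
cat >> h.py <<'E'
def inhand(lo,hi):
    """along-bar position of the held bar: top-face far/near ends seen in the wrist image (column band at the middle), in pixels"""
    im=grab_frame("wrist"); hsv=cv2.cvtColor(im,cv2.COLOR_BGR2HSV); m=cv2.inRange(hsv,lo,hi)
    m[:, :230]=0; m[:,330:]=0
    cc=max(cv2.findContours(m,0,1)[0],key=cv2.contourArea); return im,cv2.boundingRect(cc)
E
python3 - <<'E'
from h import *
s=st()[0];print(s['tool_pos'],s['gripper_width'],yaw(),to((.5776,-.0744,.11),76.1))
im,b=inhand((100,140,60),(118,255,255)); print(b); cv2.imwrite("pics/h1raw.png",im)
# reference: held orange in w5raw
im5=cv2.imread("pics/w5raw.png"); m=cv2.inRange(cv2.cvtColor(im5,cv2.COLOR_BGR2HSV),(5,150,120),(18,255,255)); m[:,:230]=0;m[:,330:]=0
print(cv2.boundingRect(max(cv2.findContours(m,0,1)[0],key=cv2.contourArea)))
cv2.imwrite("pics/cmp.png",cv2.hconcat([im5[200:360,200:360],im[200:360,200:360]]))
E
```

```text
[ 0.43776398 -0.22126119  0.15267347] 0.1206497936698016 68.43930180087435 (array([1.253, 0.508, 0.284]), array([-0.005, -0.002, -0.17 ]))
(264, 230, 31, 112)
(265, 245, 29, 100)
```

View pics/cmp.png

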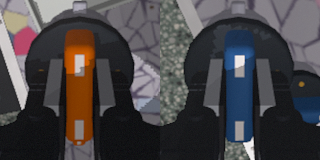

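{"op": "send_rows", "data": {
  "rows": [
    {"x": 0.209,"y": 0.085,"z": 0,"wx": 0,"wy": 0,"wz": 0,"hand": -1},
    {"x": 0.209,"y": 0.085,"z": 0,"wx": 0,"wy": 0,"wz": 0,"hand": -1},
    {"x": 0.209,"y": 0.085,"z": 0,"wx": 0,"wy": 0,"wz": 0,"hand": -1},
    {"x": 0.209,"y": 0.085,"z": 0,"wx": 0,"wy": 0,"wz": 0,"hand": -1},
    {"x": 0.209,"y": 0.085,"z": 0,"wx": 0,"wy": 0,"wz": 0,"hand": -1},
    {"x": 0.209,"y": 0.085,"z": 0,"wx": 0,"wy": 0,"wz": 0,"hand": -1},
    {"x": 0,"y": 0,"z": 0.1,"wx": 0,"wy": 0,"wz": -0.085,"hand": -1},
    {"x": 0,"y": 0,"z": 0.18,"wx": 0,"wy": 0,"wz": -0.085,"hand": -1},
    {"x": 0,"y": 0,"z": 0,"wx": 0,"wy": 0,"wz": 0,"hand": -1},
    {"x": 0,"y": 0,"z": 0,"wx": 0,"wy": 0,"wz": 0,"hand": -1}
  ]
}}

```text
time: 25.7
tool_pos: [0.5771, -0.0746, 0.1102]
tool_rot: [-0.002, 0.788, 0.616, -0.002]
contact_force: [-0.0, 0.2, -0.2]
gripper_width: 0.121
grasp_force: 61.8
```

```bash
cat >> h.py <<'E'
def marks(im,lo,hi):
    m=cv2.inRange(cv2.cvtColor(im,cv2.COLOR_BGR2HSV),lo,hi); m[:,:255]=0;m[:,305:]=0;m[:215]=0;m[360:]=0
    m=cv2.morphologyEx(m,cv2.MORPH_CLOSE,np.ones((3,3)))
    w=cv2.inRange(cv2.cvtColor(im,cv2.COLOR_BGR2HSV),(0,0,110),(180,110,255))
    h=max(cv2.findContours(m,0,1)[0],key=cv2.contourArea); hh=np.zeros_like(m); cv2.drawContours(hh,[cv2.convexHull(h)],0,255,-1)
    w&=cv2.erode(hh,np.ones((5,5))); n,_,stt,ce=cv2.connectedComponentsWithStats(w)
    return [(int(a[4]),np.round(q,1).tolist()) for a,q in zip(stt[1:],ce[1:]) if a[4]>25]
BL=((100,140,60),(118,255,255)); OR=((5,150,120),(18,255,255))
E
python3 - <<'E'
from h import *
print(st()[1],to((.5776,-.0744,.0845),76.1))
print("ref",marks(cv2.imread("pics/w5raw.png"),*OR),"A",marks(cv2.imread("pics/h1raw.png"),*BL))
E
```

```text
[ 0.57709672 -0.07458143  0.110152  ] (array([0.002, 0.004, 0.171]), array([-0.008, -0.   , -0.002]))
ref [(199, [279.1, 264.6]), (178, [279.0, 329.4])] A [(250, [279.0, 266.0]), (172, [279.0, 330.0])]
```

{"op": "send_rows", "data": {
  "rows": [
    {"x": 0.002,"y": 0.003,"z": 0.06,"wx": 0,"wy": 0,"wz": 0,"hand": -1},
    {"x": 0,"y": 0,"z": 0.03,"wx": 0,"wy": 0,"wz": 0,"hand": -1},
    {"x": 0,"y": 0,"z": 0.03,"wx": 0,"wy": 0,"wz": 0,"hand": -1},
    {"x": 0,"y": 0,"z": 0.03,"wx": 0,"wy": 0,"wz": 0,"hand": -1},
    {"x": 0,"y": 0,"z": 0.02,"wx": 0,"wy": 0,"wz": 0,"hand": -1},
    {"x": 0,"y": 0,"z": 0.02,"wx": 0,"wy": 0,"wz": 0,"hand": -1},
    {"x": 0,"y": 0,"z": 0.02,"wx": 0,"wy": 0,"wz": 0,"hand": -1},
    {"x": 0,"y": 0,"z": 0,"wx": 0,"wy": 0,"wz": 0,"hand": -1},
    {"x": 0,"y": 0,"z": 0,"wx": 0,"wy": 0,"wz": 0,"hand": -1},
    {"x": 0,"y": 0,"z": 0,"wx": 0,"wy": 0,"wz": 0,"hand": -1}
  ]
}}

```text
time: 26.53
tool_pos: [0.5799, -0.0752, 0.0874]
tool_rot: [-0.0, 0.788, 0.616, -0.001]
contact_force: [-15.4, 3.4, 27.1]
gripper_width: 0.12
grasp_force: 65.8
```

{"op": "send_rows", "data": {
  "rows": [
    {"x": 0,"y": 0,"z": -0.06,"wx": 0,"wy": 0,"wz": 0,"hand": -1},
    {"x": 0,"y": 0,"z": -0.03,"wx": 0,"wy": 0,"wz": 0,"hand": -1},
    {"x": 0,"y": -0.012,"z": 0,"wx": 0,"wy": 0,"wz": 0,"hand": -1},
    {"x": 0,"y": 0,"z": 0,"wx": 0,"wy": 0,"wz": 0,"hand": -1},
    {"x": 0,"y": 0,"z": 0.02,"wx": 0,"wy": 0,"wz": 0,"hand": -1},
    {"x": 0,"y": 0,"z": 0.02,"wx": 0,"wy": 0,"wz": 0,"hand": -1},
    {"x": 0,"y": 0,"z": 0.02,"wx": 0,"wy": 0,"wz": 0,"hand": -1},
    {"x": 0,"y": 0,"z": 0.01,"wx": 0,"wy": 0,"wz": 0,"hand": -1},
    {"x": 0,"y": 0,"z": 0,"wx": 0,"wy": 0,"wz": 0,"hand": -1},
    {"x": 0,"y": 0,"z": 0,"wx": 0,"wy": 0,"wz": 0,"hand": -1}
  ]
}}

```text
time: 27.37
tool_pos: [0.5777, -0.0745, 0.084]
tool_rot: [-0.0, 0.788, 0.616, -0.0]
contact_force: [0.2, 0.1, -0.6]
gripper_width: 0.117
grasp_force: 61.9
```

```bash
python3 -c "
from h import *
s,p,M=st();print(p,s['contact_force'],s['ft_torque'],M[:,2],yaw())"
```

```text
[ 0.57765666 -0.07454171  0.08396027] [ 0.15171673  0.14665306 -0.57968822] [ 0.01295139  0.03359197 -0.0034301 ] [-7.70250487e-04  2.01411127e-04 -9.99999683e-01] 76.08872610398211
```

{"op": "send_rows", "data": {
  "rows": [
    {"x": 0,"y": 0,"z": 0.02,"wx": 0,"wy": 0,"wz": 0,"hand": -1},
    {"x": 0,"y": 0,"z": 0.02,"wx": 0,"wy": 0,"wz": 0,"hand": -1},
    {"x": 0,"y": 0,"z": 0.02,"wx": 0,"wy": 0,"wz": 0,"hand": -1},
    {"x": 0,"y": 0,"z": 0.02,"wx": 0,"wy": 0,"wz": 0,"hand": -1},
    {"x": 0,"y": 0,"z": 0.02,"wx": 0,"wy": 0,"wz": 0,"hand": -1},
    {"x": 0,"y": 0,"z": 0.015,"wx": 0,"wy": 0,"wz": 0,"hand": -1},
    {"x": 0,"y": 0,"z": 0,"wx": 0,"wy": 0,"wz": 0,"hand": -1},
    {"x": 0,"y": 0,"z": 0,"wx": 0,"wy": 0,"wz": 0,"hand": -1},
    {"x": 0,"y": 0,"z": 0,"wx": 0,"wy": 0,"wz": 0,"hand": -1},
    {"x": 0,"y": 0,"z": 0,"wx": 0,"wy": 0,"wz": 0,"hand": -1}
  ]
}}

```text
time: 28.2
tool_pos: [0.5779, -0.0746, 0.0678]
tool_rot: [-0.0, 0.788, 0.616, -0.0]
contact_force: [-3.9, 0.8, 5.1]
gripper_width: 0.119
grasp_force: 62.6
```

{"op": "send_rows", "data": {
  "rows": [
    {"x": 0,"y": 0,"z": 0,"wx": 0,"wy": 0,"wz": 0.15,"hand": -1},
    {"x": 0,"y": 0,"z": 0,"wx": 0,"wy": 0,"wz": 0.15,"hand": -1},
    {"x": 0,"y": 0,"z": 0,"wx": 0,"wy": 0,"wz": 0.15,"hand": -1},
    {"x": 0,"y": 0,"z": 0,"wx": 0,"wy": 0,"wz": 0.15,"hand": -1},
    {"x": 0,"y": 0,"z": 0,"wx": 0,"wy": 0,"wz": 0.15,"hand": -1},
    {"x": 0,"y": 0,"z": 0,"wx": 0,"wy": 0,"wz": 0.15,"hand": -1},
    {"x": 0,"y": 0,"z": 0,"wx": 0,"wy": 0,"wz": 0.15,"hand": -1},
    {"x": 0,"y": 0,"z": 0,"wx": 0,"wy": 0,"wz": 0.15,"hand": -1},
    {"x": 0,"y": 0,"z": 0,"wx": 0,"wy": 0,"wz": 0.15,"hand": -1},
    {"x": 0,"y": 0,"z": 0,"wx": 0,"wy": 0,"wz": 0.15,"hand": -1}
  ]
}}

```text
time: 29.03
tool_pos: [0.5783, -0.075, 0.068]
tool_rot: [0.001, 0.997, 0.072, 0.0]
contact_force: [-2.8, -1.0, 4.9]
gripper_width: 0.12
grasp_force: 62.6
```

{"op": "send_rows", "data": {
  "rows": [
    {"x": 0,"y": 0,"z": 0,"wx": 0,"wy": 0,"wz": 0.15,"hand": -1},
    {"x": 0,"y": 0,"z": 0,"wx": 0,"wy": 0,"wz": 0.02,"hand": -1},
    {"x": 0,"y": 0,"z": 0,"wx": 0,"wy": 0,"wz": 0,"hand": -1},
    {"x": 0,"y": 0,"z": 0,"wx": 0,"wy": 0,"wz": 0,"hand": -1},
    {"x": 0,"y": 0,"z": -0.02,"wx": 0,"wy": 0,"wz": 0,"hand": -1},
    {"x": 0,"y": 0,"z": -0.02,"wx": 0,"wy": 0,"wz": 0,"hand": -1},
    {"x": 0,"y": 0,"z": -0.02,"wx": 0,"wy": 0,"wz": 0,"hand": -1},
    {"x": 0,"y": 0,"z": 0,"wx": 0,"wy": 0,"wz": 0,"hand": -1},
    {"x": 0,"y": 0,"z": 0,"wx": 0,"wy": 0,"wz": 0,"hand": -1},
    {"x": 0,"y": 0,"z": 0,"wx": 0,"wy": 0,"wz": 0,"hand": -1}
  ]
}}

```text
time: 29.87
tool_pos: [0.5778, -0.075, 0.0738]
tool_rot: [0.0, 1.0, 0.008, 0.001]
contact_force: [5.9, -3.8, -10.7]
gripper_width: 0.118
grasp_force: 60.5
```

```bash
python3 -c "
from h import *
s,p,M=st();print(p,s['contact_force'],s['ft_torque'],s['gripper_width'],yaw())"
```

```text
[ 0.57782173 -0.07498901  0.0738297 ] [  5.92695793  -3.75194935 -10.72905771] [-0.7498478  -1.06391241  0.01841885] 0.11768123518914902 0.9321604457965528
```

{"op": "send_rows", "data": {
  "rows": [
    {"x": 0,"y": 0,"z": 0.015,"wx": 0,"wy": 0,"wz": 0,"hand": -1},
    {"x": 0,"y": 0,"z": 0,"wx": 0,"wy": 0,"wz": 0,"hand": 0},
    {"x": 0,"y": 0,"z": 0,"wx": 0,"wy": 0,"wz": 0,"hand": 0},
    {"x": 0,"y": 0,"z": 0,"wx": 0,"wy": 0,"wz": 0,"hand": 0},
    {"x": 0,"y": 0,"z": -0.1,"wx": 0,"wy": 0,"wz": 0,"hand": 0},
    {"x": 0,"y": 0,"z": -0.2,"wx": 0,"wy": 0,"wz": 0,"hand": 0},
    {"x": 0,"y": 0,"z": -0.2,"wx": 0,"wy": 0,"wz": 0,"hand": 0},
    {"x": 0,"y": 0.2,"z": -0.1,"wx": 0,"wy": 0,"wz": 0,"hand": 0},
    {"x": 0,"y": 0.25,"z": 0,"wx": 0,"wy": 0,"wz": 0,"hand": 0},
    {"x": 0,"y": 0.25,"z": 0,"wx": 0,"wy": 0,"wz": 0,"hand": 0}
  ]
}}

```text
time: 30.7
tool_pos: [0.5809, -0.1802, 0.1668]
tool_rot: [0.001, 1.0, 0.009, 0.002]
contact_force: [0.3, -0.5, 0.1]
gripper_width: 0.499
grasp_force: 0.0
```

```bash
python3 - <<'E'
from h import *
print(st()[1],yaw()); im=blue(); cv2.imwrite("pics/x1.png",im)
E
```

```text
[ 0.58091715 -0.18022366  0.16684421] 1.0803672542416358
bar [ 0.558  -0.3208] size [0.052 0.012] ang 52.5 dots [[0.554, -0.326]]
bar [ 0.5627 -0.2297] size [0.017 0.043] ang 128.5 dots [[0.5592, -0.2321]]
bar [ 0.5689 -0.0725] size [0.052 0.02 ] ang 0.2 dots [[0.5664, -0.0686]]
```

{"op": "send_rows", "data": {
  "rows": [
    {"x": -0.1,"y": 0.25,"z": 0,"wx": 0,"wy": 0,"wz": 0,"hand": 0},
    {"x": 0,"y": 0,"z": 0,"wx": 0,"wy": 0,"wz": 0.145,"hand": 0},
    {"x": 0,"y": 0,"z": 0,"wx": 0,"wy": 0,"wz": 0.145,"hand": 0},
    {"x": 0,"y": 0,"z": 0,"wx": 0,"wy": 0,"wz": 0.145,"hand": 0},
    {"x": 0,"y": 0,"z": 0,"wx": 0,"wy": 0,"wz": 0.145,"hand": 0},
    {"x": 0,"y": 0,"z": 0,"wx": 0,"wy": 0,"wz": 0.145,"hand": 0},
    {"x": 0,"y": 0,"z": 0,"wx": 0,"wy": 0,"wz": 0.145,"hand": 0},
    {"x": 0,"y": 0,"z": 0,"wx": 0,"wy": 0,"wz": 0.145,"hand": 0},
    {"x": 0,"y": 0,"z": 0,"wx": 0,"wy": 0,"wz": 0.145,"hand": 0},
    {"x": 0,"y": 0,"z": 0,"wx": 0,"wy": 0,"wz": 0,"hand": 0}
  ]
}}

```text
time: 31.58
tool_pos: [0.5652, -0.2168, 0.1639]
tool_rot: [-0.0, 0.901, -0.433, -0.0]
contact_force: [-0.4, -0.4, 0.8]
gripper_width: 0.5
grasp_force: 0.0
```

{"op": "send_rows", "data": {
  "rows": [
    {"x": 0,"y": 0,"z": 0.1,"wx": 0,"wy": 0,"wz": 0,"hand": 0},
    {"x": 0,"y": 0,"z": 0.08,"wx": 0,"wy": 0,"wz": 0,"hand": 0},
    {"x": 0,"y": 0,"z": 0,"wx": 0,"wy": 0,"wz": 0,"hand": 0},
    {"x": 0,"y": 0,"z": 0,"wx": 0,"wy": 0,"wz": 0,"hand": 0},
    {"x": 0,"y": 0,"z": 0,"wx": 0,"wy": 0,"wz": 0,"hand": 0},
    {"x": 0,"y": 0,"z": 0,"wx": 0,"wy": 0,"wz": 0,"hand": 0},
    {"x": 0,"y": 0,"z": 0,"wx": 0,"wy": 0,"wz": 0,"hand": 0},
    {"x": 0,"y": 0,"z": 0,"wx": 0,"wy": 0,"wz": 0,"hand": 0},
    {"x": 0,"y": 0,"z": 0,"wx": 0,"wy": 0,"wz": 0,"hand": 0},
    {"x": 0,"y": 0,"z": 0,"wx": 0,"wy": 0,"wz": 0,"hand": 0}
  ]
}}

```text
time: 32.42
tool_pos: [0.5653, -0.2174, 0.1373]
tool_rot: [0.0, 0.902, -0.433, 0.0]
contact_force: [0.0, 0.3, 0.8]
gripper_width: 0.499
grasp_force: 0.0
```

```bash
cat >> h.py <<'E'
def goto(d,ang,zt=.0425,b=.0012):
    """shift onto a logger whose dots' midpoint d was seen from here; b = camera bias along tool x"""
    s,p,M=st(); y=yaw(); a=y+((ang-y+90)%180-90); X=np.array([*d,zt])+b*M[:,0]; print("target",np.round(X,4),"yaw",round(a,1),*to(X,a))
E
python3 - <<'E'
from h import *
print(st()[1],yaw()); im=blue(); goto((.5608,-.2245),128.9)
E
```

```text
[ 0.56533945 -0.21739715  0.13726932] -51.25508719450998
bar [ 0.5623 -0.2268] size [0.012 0.045] ang 129.0 dots [[0.5604, -0.2245]]
bar [ 0.4573 -0.3161] size [0.017 0.051] ang 161.5 dots [[0.4507, -0.318]]
bar [ 0.5579 -0.317 ] size [0.045 0.013] ang 52.9 dots [[0.5559, -0.3186]]
target [ 0.5616 -0.2254  0.0425] yaw -51.1 [0.026 0.053 0.631] [-0.    -0.    -0.003]
```

{"op": "send_rows", "data": {
  "rows": [
    {"x": 0.024,"y": 0.051,"z": 0.2,"wx": 0,"wy": 0,"wz": 0,"hand": 0},
    {"x": 0,"y": 0,"z": 0.2,"wx": 0,"wy": 0,"wz": 0,"hand": 0},
    {"x": 0,"y": 0,"z": 0.15,"wx": 0,"wy": 0,"wz": 0,"hand": 0},
    {"x": 0,"y": 0,"z": 0.08,"wx": 0,"wy": 0,"wz": 0,"hand": 0},
    {"x": 0,"y": 0,"z": 0,"wx": 0,"wy": 0,"wz": 0,"hand": 0},
    {"x": 0,"y": 0,"z": 0,"wx": 0,"wy": 0,"wz": 0,"hand": -1},
    {"x": 0,"y": 0,"z": 0,"wx": 0,"wy": 0,"wz": 0,"hand": -1},
    {"x": 0,"y": 0,"z": 0,"wx": 0,"wy": 0,"wz": 0,"hand": -1},
    {"x": 0,"y": 0,"z": 0,"wx": 0,"wy": 0,"wz": 0,"hand": -1},
    {"x": 0,"y": 0,"z": 0,"wx": 0,"wy": 0,"wz": 0,"hand": -1}
  ]
}}

```text
time: 33.3
tool_pos: [0.563, -0.2257, 0.0447]
tool_rot: [0.0, 0.902, -0.433, 0.002]
contact_force: [0.1, 0.2, 4.0]
gripper_width: 0.121
grasp_force: 62.4
```

{"op": "send_rows", "data": {
  "rows": [
    {"x": 0,"y": 0,"z": 0,"wx": 0,"wy": 0,"wz": 0,"hand": -1},
    {"x": 0,"y": 0,"z": -0.15,"wx": 0,"wy": 0,"wz": 0,"hand": -1},
    {"x": 0,"y": 0,"z": -0.25,"wx": 0,"wy": 0,"wz": 0,"hand": -1},
    {"x": 0,"y": 0,"z": -0.25,"wx": 0,"wy": 0,"wz": -0.149,"hand": -1},
    {"x": 0,"y": 0,"z": -0.1,"wx": 0,"wy": 0,"wz": -0.149,"hand": -1},
    {"x": 0,"y": 0,"z": 0,"wx": 0,"wy": 0,"wz": -0.149,"hand": -1},
    {"x": 0,"y": 0,"z": 0,"wx": 0,"wy": 0,"wz": -0.149,"hand": -1},
    {"x": 0,"y": 0,"z": 0,"wx": 0,"wy": 0,"wz": -0.149,"hand": -1},
    {"x": 0,"y": 0,"z": 0,"wx": 0,"wy": 0,"wz": -0.149,"hand": -1},
    {"x": 0,"y": 0,"z": 0,"wx": 0,"wy": 0,"wz": -0.149,"hand": -1}
  ]
}}

```text
time: 34.13
tool_pos: [0.5611, -0.2246, 0.1545]
tool_rot: [-0.0, 0.999, -0.035, -0.0]
contact_force: [-0.0, 0.7, -1.1]
gripper_width: 0.12
grasp_force: 61.7
```

{"op": "send_rows", "data": {
  "rows": [
    {"x": 0,"y": 0,"z": 0,"wx": 0,"wy": 0,"wz": -0.149,"hand": -1},
    {"x": 0,"y": 0,"z": 0,"wx": 0,"wy": 0,"wz": -0.149,"hand": -1},
    {"x": 0,"y": 0,"z": 0,"wx": 0,"wy": 0,"wz": -0.149,"hand": -1},
    {"x": 0,"y": 0,"z": 0,"wx": 0,"wy": 0,"wz": -0.149,"hand": -1},
    {"x": 0,"y": 0,"z": 0,"wx": 0,"wy": 0,"wz": -0.149,"hand": -1},
    {"x": 0,"y": 0,"z": 0,"wx": 0,"wy": 0,"wz": -0.149,"hand": -1},
    {"x": 0,"y": 0,"z": 0,"wx": 0,"wy": 0,"wz": -0.149,"hand": -1},
    {"x": 0,"y": 0,"z": 0,"wx": 0,"wy": 0,"wz": -0.149,"hand": -1},
    {"x": 0,"y": 0,"z": 0,"wx": 0,"wy": 0,"wz": -0.149,"hand": -1},
    {"x": 0,"y": 0,"z": 0,"wx": 0,"wy": 0,"wz": -0.149,"hand": -1}
  ]
}}

```text
time: 34.97
tool_pos: [0.5611, -0.2246, 0.1544]
tool_rot: [-0.001, 0.852, 0.523, -0.0]
contact_force: [0.4, 0.3, -1.7]
gripper_width: 0.121
grasp_force: 61.7
```

{"op": "send_rows", "data": {
  "rows": [
    {"x": 0,"y": 0,"z": 0,"wx": 0,"wy": 0,"wz": -0.149,"hand": -1},
    {"x": 0,"y": 0,"z": 0,"wx": 0,"wy": 0,"wz": -0.149,"hand": -1},
    {"x": 0.24,"y": 0,"z": 0,"wx": 0,"wy": 0,"wz": 0,"hand": -1},
    {"x": 0.24,"y": 0,"z": 0,"wx": 0,"wy": 0,"wz": 0,"hand": -1},
    {"x": 0.24,"y": 0,"z": 0,"wx": 0,"wy": 0,"wz": 0,"hand": -1},
    {"x": 0.24,"y": 0,"z": 0,"wx": 0,"wy": 0,"wz": 0,"hand": -1},
    {"x": 0.24,"y": 0,"z": 0,"wx": 0,"wy": 0,"wz": 0,"hand": -1},
    {"x": 0,"y": 0,"z": 0,"wx": 0,"wy": 0,"wz": 0,"hand": -1},
    {"x": 0,"y": 0,"z": 0,"wx": 0,"wy": 0,"wz": 0,"hand": -1},
    {"x": 0,"y": 0,"z": 0,"wx": 0,"wy": 0,"wz": 0,"hand": -1}
  ]
}}

```text
time: 35.8
tool_pos: [0.6043, -0.0502, 0.1546]
tool_rot: [-0.0, 0.787, 0.617, -0.0]
contact_force: [0.2, -0.2, 0.2]
gripper_width: 0.12
grasp_force: 61.7
```

```bash
python3 - <<'E'
from h import *
s=st()[0];print(s['tool_pos'],s['gripper_width'],yaw()); print(marks(grab_frame("wrist"),*BL), to((.5760,-.0025,.11),76.1))
E
```

```text
[ 0.60425739 -0.05023145  0.15457001] 0.11975281453980746 76.16792271640773
[(226, [278.6, 265.3]), (189, [278.5, 330.0])] (array([ 0.268, -0.26 ,  0.298]), array([-0.001,  0.001,  0.   ]))
```

{"op": "send_rows", "data": {
  "rows": [
    {"x": 0.134,"y": -0.13,"z": 0,"wx": 0,"wy": 0,"wz": 0,"hand": -1},
    {"x": 0.132,"y": -0.13,"z": 0,"wx": 0,"wy": 0,"wz": 0,"hand": -1},
    {"x": 0,"y": 0,"z": 0.15,"wx": 0,"wy": 0,"wz": 0,"hand": -1},
    {"x": 0,"y": 0,"z": 0.15,"wx": 0,"wy": 0,"wz": 0,"hand": -1},
    {"x": 0,"y": 0,"z": 0,"wx": 0,"wy": 0,"wz": 0,"hand": -1},
    {"x": 0,"y": 0,"z": 0,"wx": 0,"wy": 0,"wz": 0,"hand": -1},
    {"x": 0,"y": 0,"z": 0,"wx": 0,"wy": 0,"wz": 0,"hand": -1},
    {"x": 0,"y": 0,"z": 0,"wx": 0,"wy": 0,"wz": 0,"hand": -1},
    {"x": 0,"y": 0,"z": 0,"wx": 0,"wy": 0,"wz": 0,"hand": -1},
    {"x": 0,"y": 0,"z": 0,"wx": 0,"wy": 0,"wz": 0,"hand": -1}
  ]
}}

```text
time: 36.68
tool_pos: [0.5772, -0.0024, 0.1113]
tool_rot: [0.001, 0.787, 0.616, 0.001]
contact_force: [-0.9, -1.0, -1.0]
gripper_width: 0.119
grasp_force: 61.6
```

```bash
python3 -c "
from h import *
print(st()[1],to((.5760,-.0028,.084),76.1))"
```

```text
[ 0.57720976 -0.00244862  0.11131959] (array([-0.004, -0.008,  0.182]), array([ 0.003, -0.   ,  0.   ]))
```

{"op": "send_rows", "data": {
  "rows": [
    {"x": -0.003,"y": -0.007,"z": 0.06,"wx": 0,"wy": 0,"wz": 0,"hand": -1},
    {"x": 0,"y": 0,"z": 0.03,"wx": 0,"wy": 0,"wz": 0,"hand": -1},
    {"x": 0,"y": 0,"z": 0.03,"wx": 0,"wy": 0,"wz": 0,"hand": -1},
    {"x": 0,"y": 0,"z": 0.02,"wx": 0,"wy": 0,"wz": 0,"hand": -1},
    {"x": 0,"y": 0,"z": 0.02,"wx": 0,"wy": 0,"wz": 0,"hand": -1},
    {"x": 0,"y": 0,"z": 0.02,"wx": 0,"wy": 0,"wz": 0,"hand": -1},
    {"x": 0,"y": 0,"z": 0,"wx": 0,"wy": 0,"wz": 0,"hand": -1},
    {"x": 0,"y": 0,"z": 0,"wx": 0,"wy": 0,"wz": 0,"hand": -1},
    {"x": 0,"y": 0,"z": 0,"wx": 0,"wy": 0,"wz": 0,"hand": -1},
    {"x": 0,"y": 0,"z": 0,"wx": 0,"wy": 0,"wz": 0,"hand": -1}
  ]
}}

```text
time: 37.52
tool_pos: [0.5751, -0.0022, 0.083]
tool_rot: [-0.0, 0.787, 0.617, -0.0]
contact_force: [-0.8, 1.0, -2.0]
gripper_width: 0.122
grasp_force: 61.6
```

{"op": "send_rows", "data": {
  "rows": [
    {"x": 0,"y": 0,"z": 0.02,"wx": 0,"wy": 0,"wz": 0,"hand": -1},
    {"x": 0,"y": 0,"z": 0.02,"wx": 0,"wy": 0,"wz": 0,"hand": -1},
    {"x": 0,"y": 0,"z": 0.02,"wx": 0,"wy": 0,"wz": 0,"hand": -1},
    {"x": 0,"y": 0,"z": 0.02,"wx": 0,"wy": 0,"wz": 0,"hand": -1},
    {"x": 0,"y": 0,"z": 0.02,"wx": 0,"wy": 0,"wz": 0,"hand": -1},
    {"x": 0,"y": 0,"z": 0.01,"wx": 0,"wy": 0,"wz": 0,"hand": -1},
    {"x": 0,"y": 0,"z": 0,"wx": 0,"wy": 0,"wz": 0,"hand": -1},
    {"x": 0,"y": 0,"z": 0,"wx": 0,"wy": 0,"wz": 0,"hand": -1},
    {"x": 0,"y": 0,"z": 0,"wx": 0,"wy": 0,"wz": 0,"hand": -1},
    {"x": 0,"y": 0,"z": 0,"wx": 0,"wy": 0,"wz": 0,"hand": -1}
  ]
}}

```text
time: 38.35
tool_pos: [0.5755, -0.0022, 0.067]
tool_rot: [0.0, 0.787, 0.617, 0.0]
contact_force: [-3.0, 1.4, 4.8]
gripper_width: 0.122
grasp_force: 62.5
```

{"op": "send_rows", "data": {
  "rows": [
    {"x": 0,"y": 0,"z": 0,"wx": 0,"wy": 0,"wz": 0.15,"hand": -1},
    {"x": 0,"y": 0,"z": 0,"wx": 0,"wy": 0,"wz": 0.15,"hand": -1},
    {"x": 0,"y": 0,"z": 0,"wx": 0,"wy": 0,"wz": 0.15,"hand": -1},
    {"x": 0,"y": 0,"z": 0,"wx": 0,"wy": 0,"wz": 0.15,"hand": -1},
    {"x": 0,"y": 0,"z": 0,"wx": 0,"wy": 0,"wz": 0.15,"hand": -1},
    {"x": 0,"y": 0,"z": 0,"wx": 0,"wy": 0,"wz": 0.15,"hand": -1},
    {"x": 0,"y": 0,"z": 0,"wx": 0,"wy": 0,"wz": 0.15,"hand": -1},
    {"x": 0,"y": 0,"z": 0,"wx": 0,"wy": 0,"wz": 0.15,"hand": -1},
    {"x": 0,"y": 0,"z": 0,"wx": 0,"wy": 0,"wz": 0.15,"hand": -1},
    {"x": 0,"y": 0,"z": 0,"wx": 0,"wy": 0,"wz": 0.15,"hand": -1}
  ]
}}

```text
time: 39.18
tool_pos: [0.5765, -0.0027, 0.0676]
tool_rot: [0.001, 0.997, 0.072, 0.001]
contact_force: [-2.1, -0.4, 4.6]
gripper_width: 0.121
grasp_force: 62.5
```

{"op": "send_rows", "data": {
  "rows": [
    {"x": 0,"y": 0,"z": 0,"wx": 0,"wy": 0,"wz": 0.15,"hand": -1},
    {"x": 0,"y": 0,"z": 0,"wx": 0,"wy": 0,"wz": 0.02,"hand": -1},
    {"x": 0,"y": 0,"z": 0,"wx": 0,"wy": 0,"wz": 0,"hand": -1},
    {"x": 0,"y": 0,"z": 0,"wx": 0,"wy": 0,"wz": 0,"hand": -1},
    {"x": 0,"y": 0,"z": -0.02,"wx": 0,"wy": 0,"wz": 0,"hand": -1},
    {"x": 0,"y": 0,"z": -0.02,"wx": 0,"wy": 0,"wz": 0,"hand": -1},
    {"x": 0,"y": 0,"z": -0.02,"wx": 0,"wy": 0,"wz": 0,"hand": -1},
    {"x": 0,"y": 0,"z": 0,"wx": 0,"wy": 0,"wz": 0,"hand": -1},
    {"x": 0,"y": 0,"z": 0,"wx": 0,"wy": 0,"wz": 0,"hand": -1},
    {"x": 0,"y": 0,"z": 0,"wx": 0,"wy": 0,"wz": 0,"hand": -1}
  ]
}}

```text
time: 40.02
tool_pos: [0.576, -0.0025, 0.0741]
tool_rot: [0.0, 1.0, 0.008, 0.002]
contact_force: [6.8, -1.5, -6.1]
gripper_width: 0.12
grasp_force: 60.8
```

```bash
python3 -c "
from h import *
s,p,M=st();print(p,s['contact_force'],s['gripper_width'],yaw())"
```

```text
[ 0.57597946 -0.00254868  0.07410745] [ 6.82285257 -1.4830198  -6.13861455] 0.12010726965417036 0.9693608953462906
```

{"op": "send_rows", "data": {
  "rows": [
    {"x": 0,"y": 0,"z": 0.015,"wx": 0,"wy": 0,"wz": 0,"hand": -1},
    {"x": 0,"y": 0,"z": 0,"wx": 0,"wy": 0,"wz": 0,"hand": 0},
    {"x": 0,"y": 0,"z": 0,"wx": 0,"wy": 0,"wz": 0,"hand": 0},
    {"x": 0,"y": 0,"z": 0,"wx": 0,"wy": 0,"wz": 0,"hand": 0},
    {"x": 0,"y": 0,"z": -0.1,"wx": 0,"wy": 0,"wz": 0,"hand": 0},
    {"x": 0,"y": 0,"z": -0.25,"wx": 0,"wy": 0,"wz": 0,"hand": 0},
    {"x": 0,"y": 0,"z": -0.25,"wx": 0,"wy": 0,"wz": 0,"hand": 0},
    {"x": -0.021,"y": 0.262,"z": 0,"wx": 0,"wy": 0,"wz": 0,"hand": 0},
    {"x": -0.021,"y": 0.262,"z": 0,"wx": 0,"wy": 0,"wz": 0,"hand": 0},
    {"x": -0.021,"y": 0.262,"z": 0,"wx": 0,"wy": 0,"wz": 0,"hand": 0}
  ]
}}

```text
time: 40.85
tool_pos: [0.568, -0.121, 0.1646]
tool_rot: [0.0, 1.0, 0.01, 0.001]
contact_force: [0.3, 0.2, -1.1]
gripper_width: 0.503
grasp_force: 0.0
```

{"op": "send_rows", "data": {
  "rows": [
    {"x": -0.021,"y": 0.262,"z": 0,"wx": 0,"wy": 0,"wz": 0,"hand": 0},
    {"x": -0.021,"y": 0.262,"z": 0,"wx": 0,"wy": 0,"wz": 0,"hand": 0},
    {"x": -0.021,"y": 0.262,"z": 0,"wx": 0,"wy": 0,"wz": 0,"hand": 0},
    {"x": -0.021,"y": 0.262,"z": 0,"wx": 0,"wy": 0,"wz": 0,"hand": 0},
    {"x": -0.021,"y": 0.262,"z": 0,"wx": 0,"wy": 0,"wz": 0,"hand": 0},
    {"x": 0,"y": 0,"z": 0.1,"wx": 0,"wy": 0,"wz": -0.144,"hand": 0},
    {"x": 0,"y": 0,"z": 0.08,"wx": 0,"wy": 0,"wz": -0.144,"hand": 0},
    {"x": 0,"y": 0,"z": 0,"wx": 0,"wy": 0,"wz": -0.144,"hand": 0},
    {"x": 0,"y": 0,"z": 0,"wx": 0,"wy": 0,"wz": -0.144,"hand": 0},
    {"x": 0,"y": 0,"z": 0,"wx": 0,"wy": 0,"wz": -0.144,"hand": 0}
  ]
}}

```text
time: 41.68
tool_pos: [0.5548, -0.3168, 0.1353]
tool_rot: [-0.001, 0.957, 0.29, -0.001]
contact_force: [0.5, -0.8, 0.4]
gripper_width: 0.501
grasp_force: 0.0
```

{"op": "send_rows", "data": {
  "rows": [
    {"x": 0,"y": 0,"z": 0,"wx": 0,"wy": 0,"wz": -0.144,"hand": 0},
    {"x": 0,"y": 0,"z": 0,"wx": 0,"wy": 0,"wz": -0.144,"hand": 0},
    {"x": 0,"y": 0,"z": 0,"wx": 0,"wy": 0,"wz": -0.144,"hand": 0},
    {"x": 0,"y": 0,"z": 0,"wx": 0,"wy": 0,"wz": 0,"hand": 0},
    {"x": 0,"y": 0,"z": 0,"wx": 0,"wy": 0,"wz": 0,"hand": 0},
    {"x": 0,"y": 0,"z": 0,"wx": 0,"wy": 0,"wz": 0,"hand": 0},
    {"x": 0,"y": 0,"z": 0,"wx": 0,"wy": 0,"wz": 0,"hand": 0},
    {"x": 0,"y": 0,"z": 0,"wx": 0,"wy": 0,"wz": 0,"hand": 0},
    {"x": 0,"y": 0,"z": 0,"wx": 0,"wy": 0,"wz": 0,"hand": 0},
    {"x": 0,"y": 0,"z": 0,"wx": 0,"wy": 0,"wz": 0,"hand": 0}
  ]
}}

```text
time: 42.52
tool_pos: [0.5554, -0.317, 0.1362]
tool_rot: [-0.0, 0.896, 0.445, -0.0]
contact_force: [-0.1, -0.1, 0.4]
gripper_width: 0.498
grasp_force: 0.0
```

```bash
python3 - <<'E'
from h import *
print(st()[1],yaw()); im=blue(); goto((.5559,-.3186),52.9)
E
```

```text
[ 0.55541356 -0.31703753  0.13619958] 52.799583475156126
bar [ 0.4565 -0.315 ] size [0.018 0.048] ang 161.4 dots [[0.4506, -0.3177]]
bar [ 0.5578 -0.3163] size [0.046 0.011] ang 52.5 dots [[0.5561, -0.3185]]
target [ 0.5566 -0.3176  0.0425] yaw 52.9 [0.001 0.009 0.625] [-0.    -0.    -0.002]
```

{"op": "send_rows", "data": {
  "rows": [
    {"x": 0.001,"y": 0.009,"z": 0.2,"wx": 0,"wy": 0,"wz": 0,"hand": 0},
    {"x": 0,"y": 0,"z": 0.2,"wx": 0,"wy": 0,"wz": 0,"hand": 0},
    {"x": 0,"y": 0,"z": 0.15,"wx": 0,"wy": 0,"wz": 0,"hand": 0},
    {"x": 0,"y": 0,"z": 0.075,"wx": 0,"wy": 0,"wz": 0,"hand": 0},
    {"x": 0,"y": 0,"z": 0,"wx": 0,"wy": 0,"wz": 0,"hand": 0},
    {"x": 0,"y": 0,"z": 0,"wx": 0,"wy": 0,"wz": 0,"hand": -1},
    {"x": 0,"y": 0,"z": 0,"wx": 0,"wy": 0,"wz": 0,"hand": -1},
    {"x": 0,"y": 0,"z": 0,"wx": 0,"wy": 0,"wz": 0,"hand": -1},
    {"x": 0,"y": 0,"z": 0,"wx": 0,"wy": 0,"wz": 0,"hand": -1},
    {"x": 0,"y": 0,"z": 0,"wx": 0,"wy": 0,"wz": 0,"hand": -1}
  ]
}}

```text
time: 43.4
tool_pos: [0.558, -0.3187, 0.0449]
tool_rot: [0.002, 0.896, 0.445, 0.001]
contact_force: [-0.4, 0.2, 4.9]
gripper_width: 0.124
grasp_force: 62.3
```

{"op": "send_rows", "data": {
  "rows": [
    {"x": 0,"y": 0,"z": 0,"wx": 0,"wy": 0,"wz": 0,"hand": -1},
    {"x": 0,"y": 0,"z": -0.15,"wx": 0,"wy": 0,"wz": 0,"hand": -1},
    {"x": 0,"y": 0,"z": -0.25,"wx": 0,"wy": 0,"wz": 0,"hand": -1},
    {"x": 0,"y": 0,"z": -0.25,"wx": 0,"wy": 0,"wz": -0.13,"hand": -1},
    {"x": 0,"y": 0,"z": -0.1,"wx": 0,"wy": 0,"wz": -0.13,"hand": -1},
    {"x": 0,"y": 0,"z": 0,"wx": 0,"wy": 0,"wz": -0.13,"hand": -1},
    {"x": 0,"y": 0,"z": 0,"wx": 0,"wy": 0,"wz": -0.13,"hand": -1},
    {"x": 0.253,"y": -0.05,"z": 0,"wx": 0,"wy": 0,"wz": 0,"hand": -1},
    {"x": 0.253,"y": -0.05,"z": 0,"wx": 0,"wy": 0,"wz": 0,"hand": -1},
    {"x": 0.253,"y": -0.05,"z": 0,"wx": 0,"wy": 0,"wz": 0,"hand": -1}
  ]
}}

```text
time: 44.23
tool_pos: [0.5613, -0.2009, 0.1547]
tool_rot: [-0.0, 0.787, 0.616, -0.0]
contact_force: [0.0, -0.4, -2.0]
gripper_width: 0.119
grasp_force: 61.5
```

{"op": "send_rows", "data": {
  "rows": [
    {"x": 0.253,"y": -0.05,"z": 0,"wx": 0,"wy": 0,"wz": 0,"hand": -1},
    {"x": 0.253,"y": -0.05,"z": 0,"wx": 0,"wy": 0,"wz": 0,"hand": -1},
    {"x": 0.253,"y": -0.05,"z": 0,"wx": 0,"wy": 0,"wz": 0,"hand": -1},
    {"x": 0.253,"y": -0.05,"z": 0,"wx": 0,"wy": 0,"wz": 0,"hand": -1},
    {"x": 0.253,"y": -0.05,"z": 0,"wx": 0,"wy": 0,"wz": 0,"hand": -1},
    {"x": 0.253,"y": -0.05,"z": 0,"wx": 0,"wy": 0,"wz": 0,"hand": -1},
    {"x": 0.253,"y": -0.05,"z": 0,"wx": 0,"wy": 0,"wz": 0,"hand": -1},
    {"x": 0,"y": 0,"z": 0,"wx": 0,"wy": 0,"wz": 0,"hand": -1},
    {"x": 0,"y": 0,"z": 0,"wx": 0,"wy": 0,"wz": 0,"hand": -1},
    {"x": 0,"y": 0,"z": 0,"wx": 0,"wy": 0,"wz": 0,"hand": -1}
  ]
}}

```text
time: 45.07
tool_pos: [0.5738, 0.0685, 0.1548]
tool_rot: [0.0, 0.787, 0.617, -0.0]
contact_force: [0.2, -1.0, -0.8]
gripper_width: 0.118
grasp_force: 61.5
```

```bash
python3 - <<'E'
from h import *
s=st()[0];print(s['tool_pos'],s['gripper_width'],yaw()); print(marks(grab_frame("wrist"),*BL), to((.5743,.0691,.11),76.1))
E
```

```text
[0.57384515 0.0685395  0.15477237] 0.11821911993945776 76.26156320444912
[(240, [279.0, 265.5]), (194, [279.4, 329.5])] (array([0.009, 0.   , 0.299]), array([-0.   ,  0.001,  0.002]))
```

{"op": "send_rows", "data": {
  "rows": [
    {"x": 0.005,"y": 0,"z": 0.15,"wx": 0,"wy": 0,"wz": 0,"hand": -1},
    {"x": 0,"y": 0,"z": 0.14,"wx": 0,"wy": 0,"wz": 0,"hand": -1},
    {"x": 0,"y": 0,"z": 0.06,"wx": 0,"wy": 0,"wz": 0,"hand": -1},
    {"x": 0,"y": 0,"z": 0.03,"wx": 0,"wy": 0,"wz": 0,"hand": -1},
    {"x": 0,"y": 0,"z": 0.02,"wx": 0,"wy": 0,"wz": 0,"hand": -1},
    {"x": 0,"y": 0,"z": 0.02,"wx": 0,"wy": 0,"wz": 0,"hand": -1},
    {"x": 0,"y": 0,"z": 0.02,"wx": 0,"wy": 0,"wz": 0,"hand": -1},
    {"x": 0,"y": 0,"z": 0.02,"wx": 0,"wy": 0,"wz": 0,"hand": -1},
    {"x": 0,"y": 0,"z": 0.015,"wx": 0,"wy": 0,"wz": 0,"hand": -1},
    {"x": 0,"y": 0,"z": 0,"wx": 0,"wy": 0,"wz": 0,"hand": -1}
  ]
}}

```text
time: 45.95
tool_pos: [0.5742, 0.0695, 0.0835]
tool_rot: [-0.0, 0.787, 0.617, -0.0]
contact_force: [-0.1, 0.4, -0.8]
gripper_width: 0.12
grasp_force: 61.5
```

{"op": "send_rows", "data": {
  "rows": [
    {"x": 0,"y": 0,"z": 0.02,"wx": 0,"wy": 0,"wz": 0,"hand": -1},
    {"x": 0,"y": 0,"z": 0.02,"wx": 0,"wy": 0,"wz": 0,"hand": -1},
    {"x": 0,"y": 0,"z": 0.02,"wx": 0,"wy": 0,"wz": 0,"hand": -1},
    {"x": 0,"y": 0,"z": 0.02,"wx": 0,"wy": 0,"wz": 0,"hand": -1},
    {"x": 0,"y": 0,"z": 0.02,"wx": 0,"wy": 0,"wz": 0,"hand": -1},
    {"x": 0,"y": 0,"z": 0.01,"wx": 0,"wy": 0,"wz": 0,"hand": -1},
    {"x": 0,"y": 0,"z": 0,"wx": 0,"wy": 0,"wz": 0,"hand": -1},
    {"x": 0,"y": 0,"z": 0,"wx": 0,"wy": 0,"wz": 0,"hand": -1},
    {"x": 0,"y": 0,"z": 0,"wx": 0,"wy": 0,"wz": 0,"hand": -1},
    {"x": 0,"y": 0,"z": 0,"wx": 0,"wy": 0,"wz": 0,"hand": -1}
  ]
}}

```text
time: 46.78
tool_pos: [0.5747, 0.0695, 0.0679]
tool_rot: [0.0, 0.787, 0.617, 0.0]
contact_force: [-1.5, 0.2, 5.1]
gripper_width: 0.117
grasp_force: 62.3
```

{"op": "send_rows", "data": {
  "rows": [
    {"x": 0,"y": 0,"z": 0,"wx": 0,"wy": 0,"wz": 0.15,"hand": -1},
    {"x": 0,"y": 0,"z": 0,"wx": 0,"wy": 0,"wz": 0.15,"hand": -1},
    {"x": 0,"y": 0,"z": 0,"wx": 0,"wy": 0,"wz": 0.15,"hand": -1},
    {"x": 0,"y": 0,"z": 0,"wx": 0,"wy": 0,"wz": 0.15,"hand": -1},
    {"x": 0,"y": 0,"z": 0,"wx": 0,"wy": 0,"wz": 0.15,"hand": -1},
    {"x": 0,"y": 0,"z": 0,"wx": 0,"wy": 0,"wz": 0.15,"hand": -1},
    {"x": 0,"y": 0,"z": 0,"wx": 0,"wy": 0,"wz": 0.15,"hand": -1},
    {"x": 0,"y": 0,"z": 0,"wx": 0,"wy": 0,"wz": 0.15,"hand": -1},
    {"x": 0,"y": 0,"z": 0,"wx": 0,"wy": 0,"wz": 0.15,"hand": -1},
    {"x": 0,"y": 0,"z": 0,"wx": 0,"wy": 0,"wz": 0.15,"hand": -1}
  ]
}}

```text
time: 47.62
tool_pos: [0.5753, 0.069, 0.0682]
tool_rot: [0.001, 0.997, 0.073, 0.001]
contact_force: [-0.3, -1.2, 5.6]
gripper_width: 0.125
grasp_force: 62.3
```

{"op": "send_rows", "data": {
  "rows": [
    {"x": 0,"y": 0,"z": 0,"wx": 0,"wy": 0,"wz": 0.15,"hand": -1},
    {"x": 0,"y": 0,"z": 0,"wx": 0,"wy": 0,"wz": 0.02,"hand": -1},
    {"x": 0,"y": 0,"z": 0,"wx": 0,"wy": 0,"wz": 0,"hand": -1},
    {"x": 0,"y": 0,"z": 0,"wx": 0,"wy": 0,"wz": 0,"hand": -1},
    {"x": 0,"y": 0,"z": -0.02,"wx": 0,"wy": 0,"wz": 0,"hand": -1},
    {"x": 0,"y": 0,"z": -0.02,"wx": 0,"wy": 0,"wz": 0,"hand": -1},
    {"x": 0,"y": 0,"z": -0.02,"wx": 0,"wy": 0,"wz": 0,"hand": -1},
    {"x": 0,"y": 0,"z": 0,"wx": 0,"wy": 0,"wz": 0,"hand": -1},
    {"x": 0,"y": 0,"z": 0,"wx": 0,"wy": 0,"wz": 0,"hand": -1},
    {"x": 0,"y": 0,"z": 0,"wx": 0,"wy": 0,"wz": 0,"hand": -1}
  ]
}}

```text
time: 48.45
tool_pos: [0.5745, 0.0691, 0.0745]
tool_rot: [0.0, 1.0, 0.009, 0.001]
contact_force: [6.5, -1.2, -7.7]
gripper_width: 0.118
grasp_force: 60.7
```

```bash
python3 -c "
from h import *
s,p,M=st();print(p,s['contact_force'],s['gripper_width'],yaw())"
```

```text
[0.57445381 0.0690561  0.0744619 ] [ 6.51678441 -1.16864799 -7.72584513] 0.1176666637063881 1.069680433895591
```

{"op": "send_rows", "data": {
  "rows": [
    {"x": 0,"y": 0,"z": 0.015,"wx": 0,"wy": 0,"wz": 0,"hand": -1},
    {"x": 0,"y": 0,"z": 0,"wx": 0,"wy": 0,"wz": 0,"hand": 0},
    {"x": 0,"y": 0,"z": 0,"wx": 0,"wy": 0,"wz": 0,"hand": 0},
    {"x": 0,"y": 0,"z": 0,"wx": 0,"wy": 0,"wz": 0,"hand": 0},
    {"x": 0,"y": 0,"z": -0.1,"wx": 0,"wy": 0,"wz": 0,"hand": 0},
    {"x": 0,"y": 0,"z": -0.25,"wx": 0,"wy": 0,"wz": 0,"hand": 0},
    {"x": 0,"y": 0,"z": -0.25,"wx": 0,"wy": 0,"wz": 0,"hand": 0},
    {"x": -0.079,"y": 0.233,"z": 0,"wx": 0,"wy": 0,"wz": 0,"hand": 0},
    {"x": -0.079,"y": 0.233,"z": 0,"wx": 0,"wy": 0,"wz": 0,"hand": 0},
    {"x": -0.079,"y": 0.233,"z": 0,"wx": 0,"wy": 0,"wz": 0,"hand": 0}
  ]
}}

```text
time: 49.28
tool_pos: [0.5406, -0.0366, 0.1652]
tool_rot: [0.0, 1.0, 0.01, 0.001]
contact_force: [0.1, -0.9, -0.7]
gripper_width: 0.496
grasp_force: 0.0
```

{"op": "send_rows", "data": {
  "rows": [
    {"x": -0.079,"y": 0.233,"z": 0,"wx": 0,"wy": 0,"wz": 0,"hand": 0},
    {"x": -0.079,"y": 0.233,"z": 0,"wx": 0,"wy": 0,"wz": 0,"hand": 0},
    {"x": -0.079,"y": 0.233,"z": 0,"wx": 0,"wy": 0,"wz": 0,"hand": 0},
    {"x": -0.079,"y": 0.233,"z": 0,"wx": 0,"wy": 0,"wz": 0,"hand": 0},
    {"x": -0.079,"y": 0.233,"z": 0,"wx": 0,"wy": 0,"wz": 0,"hand": 0},
    {"x": -0.079,"y": 0.233,"z": 0,"wx": 0,"wy": 0,"wz": 0,"hand": 0},
    {"x": -0.079,"y": 0.233,"z": 0,"wx": 0,"wy": 0,"wz": 0,"hand": 0},
    {"x": -0.079,"y": 0.233,"z": 0,"wx": 0,"wy": 0,"wz": 0,"hand": 0},
    {"x": 0,"y": 0,"z": 0.1,"wx": 0,"wy": 0,"wz": 0.145,"hand": 0},
    {"x": 0,"y": 0,"z": 0.08,"wx": 0,"wy": 0,"wz": 0.145,"hand": 0}
  ]
}}

```text
time: 50.12
tool_pos: [0.4506, -0.3195, 0.1372]
tool_rot: [0.0, 0.994, -0.109, 0.001]
contact_force: [-0.1, 1.5, -0.7]
gripper_width: 0.502
grasp_force: 0.0
```

{"op": "send_rows", "data": {
  "rows": [
    {"x": 0,"y": 0,"z": 0,"wx": 0,"wy": 0,"wz": 0.145,"hand": 0},
    {"x": 0,"y": 0,"z": 0,"wx": 0,"wy": 0,"wz": 0,"hand": 0},
    {"x": 0,"y": 0,"z": 0,"wx": 0,"wy": 0,"wz": 0,"hand": 0},
    {"x": 0,"y": 0,"z": 0,"wx": 0,"wy": 0,"wz": 0,"hand": 0},
    {"x": 0,"y": 0,"z": 0,"wx": 0,"wy": 0,"wz": 0,"hand": 0},
    {"x": 0,"y": 0,"z": 0,"wx": 0,"wy": 0,"wz": 0,"hand": 0},
    {"x": 0,"y": 0,"z": 0,"wx": 0,"wy": 0,"wz": 0,"hand": 0},
    {"x": 0,"y": 0,"z": 0,"wx": 0,"wy": 0,"wz": 0,"hand": 0},
    {"x": 0,"y": 0,"z": 0,"wx": 0,"wy": 0,"wz": 0,"hand": 0},
    {"x": 0,"y": 0,"z": 0,"wx": 0,"wy": 0,"wz": 0,"hand": 0}
  ]
}}

```text
time: 50.95
tool_pos: [0.4512, -0.3174, 0.137]
tool_rot: [0.0, 0.987, -0.161, -0.0]
contact_force: [0.3, -0.6, -0.5]
gripper_width: 0.502
grasp_force: 0.0
```

```bash
python3 - <<'E'
from h import *
print(st()[1],yaw()); im=blue(); goto((.4507,-.3178),161.5)
E
```

```text
[ 0.45116602 -0.31737116  0.13696608] -18.486636685833208
bar [ 0.454  -0.3187] size [0.011 0.046] ang 161.2 dots [[0.4513, -0.3177]]
target [ 0.4518 -0.3182  0.0425] yaw -18.5 [0.006 0.004 0.63 ] [-0. -0.  0.]
```

{"op": "send_rows", "data": {
  "rows": [
    {"x": 0.01,"y": 0.004,"z": 0.2,"wx": 0,"wy": 0,"wz": 0,"hand": 0},
    {"x": 0,"y": 0,"z": 0.2,"wx": 0,"wy": 0,"wz": 0,"hand": 0},
    {"x": 0,"y": 0,"z": 0.15,"wx": 0,"wy": 0,"wz": 0,"hand": 0},
    {"x": 0,"y": 0,"z": 0.08,"wx": 0,"wy": 0,"wz": 0,"hand": 0},
    {"x": 0,"y": 0,"z": 0,"wx": 0,"wy": 0,"wz": 0,"hand": 0},
    {"x": 0,"y": 0,"z": 0,"wx": 0,"wy": 0,"wz": 0,"hand": -1},
    {"x": 0,"y": 0,"z": 0,"wx": 0,"wy": 0,"wz": 0,"hand": -1},
    {"x": 0,"y": 0,"z": 0,"wx": 0,"wy": 0,"wz": 0,"hand": -1},
    {"x": 0,"y": 0,"z": 0,"wx": 0,"wy": 0,"wz": 0,"hand": -1},
    {"x": 0,"y": 0,"z": 0,"wx": 0,"wy": 0,"wz": 0,"hand": -1}
  ]
}}

```text
time: 51.83
tool_pos: [0.4538, -0.3197, 0.0448]
tool_rot: [0.001, 0.987, -0.161, 0.002]
contact_force: [1.2, -0.7, 5.9]
gripper_width: 0.121
grasp_force: 62.1
```

{"op": "send_rows", "data": {
  "rows": [
    {"x": 0,"y": 0,"z": 0,"wx": 0,"wy": 0,"wz": 0,"hand": -1},
    {"x": 0,"y": 0,"z": -0.15,"wx": 0,"wy": 0,"wz": 0,"hand": -1},
    {"x": 0,"y": 0,"z": -0.25,"wx": 0,"wy": 0,"wz": 0,"hand": -1},
    {"x": 0,"y": 0,"z": -0.25,"wx": 0,"wy": 0,"wz": -0.15,"hand": -1},
    {"x": 0,"y": 0,"z": -0.1,"wx": 0,"wy": 0,"wz": -0.15,"hand": -1},
    {"x": 0,"y": 0,"z": 0,"wx": 0,"wy": 0,"wz": -0.15,"hand": -1},
    {"x": 0,"y": 0,"z": 0,"wx": 0,"wy": 0,"wz": -0.15,"hand": -1},
    {"x": 0,"y": 0,"z": 0,"wx": 0,"wy": 0,"wz": -0.15,"hand": -1},
    {"x": 0,"y": 0,"z": 0,"wx": 0,"wy": 0,"wz": -0.15,"hand": -1},
    {"x": 0,"y": 0,"z": 0,"wx": 0,"wy": 0,"wz": -0.15,"hand": -1}
  ]
}}

```text
time: 52.67
tool_pos: [0.4522, -0.3182, 0.1549]
tool_rot: [-0.0, 0.968, 0.251, -0.0]
contact_force: [0.1, 0.2, -0.8]
gripper_width: 0.124
grasp_force: 61.3
```

{"op": "send_rows", "data": {
  "rows": [
    {"x": 0,"y": 0,"z": 0,"wx": 0,"wy": 0,"wz": -0.15,"hand": -1},
    {"x": 0,"y": 0,"z": 0,"wx": 0,"wy": 0,"wz": -0.15,"hand": -1},
    {"x": 0,"y": 0,"z": 0,"wx": 0,"wy": 0,"wz": -0.15,"hand": -1},
    {"x": 0,"y": 0,"z": 0,"wx": 0,"wy": 0,"wz": -0.15,"hand": -1},
    {"x": 0,"y": 0,"z": 0,"wx": 0,"wy": 0,"wz": -0.15,"hand": -1},
    {"x": 0,"y": 0,"z": 0,"wx": 0,"wy": 0,"wz": -0.15,"hand": -1},
    {"x": 0,"y": 0,"z": 0,"wx": 0,"wy": 0,"wz": -0.15,"hand": -1},
    {"x": 0.263,"y": 0.004,"z": 0,"wx": 0,"wy": 0,"wz": 0,"hand": -1},
    {"x": 0.263,"y": 0.004,"z": 0,"wx": 0,"wy": 0,"wz": 0,"hand": -1},
    {"x": 0.263,"y": 0.004,"z": 0,"wx": 0,"wy": 0,"wz": 0,"hand": -1}
  ]
}}

```text
time: 53.5
tool_pos: [0.4825, -0.2031, 0.1549]
tool_rot: [-0.0, 0.789, 0.615, 0.0]
contact_force: [0.4, 0.4, -0.6]
gripper_width: 0.12
grasp_force: 61.3
```

{"op": "send_rows", "data": {
  "rows": [
    {"x": 0.263,"y": 0.004,"z": 0,"wx": 0,"wy": 0,"wz": 0,"hand": -1},
    {"x": 0.263,"y": 0.004,"z": 0,"wx": 0,"wy": 0,"wz": 0,"hand": -1},
    {"x": 0.263,"y": 0.004,"z": 0,"wx": 0,"wy": 0,"wz": 0,"hand": -1},
    {"x": 0.263,"y": 0.004,"z": 0,"wx": 0,"wy": 0,"wz": 0,"hand": -1},
    {"x": 0.263,"y": 0.004,"z": 0,"wx": 0,"wy": 0,"wz": 0,"hand": -1},
    {"x": 0.263,"y": 0.004,"z": 0,"wx": 0,"wy": 0,"wz": 0,"hand": -1},
    {"x": 0.263,"y": 0.004,"z": 0,"wx": 0,"wy": 0,"wz": 0,"hand": -1},
    {"x": 0.263,"y": 0.004,"z": 0,"wx": 0,"wy": 0,"wz": 0,"hand": -1},
    {"x": 0.263,"y": 0.004,"z": 0,"wx": 0,"wy": 0,"wz": 0,"hand": -1},
    {"x": 0,"y": 0,"z": 0,"wx": 0,"wy": 0,"wz": 0,"hand": -1}
  ]
}}

```text
time: 54.33
tool_pos: [0.5744, 0.1451, 0.1551]
tool_rot: [-0.001, 0.786, 0.618, 0.001]
contact_force: [0.3, -0.7, -0.8]
gripper_width: 0.119
grasp_force: 61.3
```

{"op": "send_rows", "data": {
  "rows": [
    {"x": 0,"y": 0,"z": 0,"wx": 0,"wy": 0,"wz": 0,"hand": -1},
    {"x": 0,"y": 0,"z": 0,"wx": 0,"wy": 0,"wz": 0,"hand": -1},
    {"x": 0,"y": 0,"z": 0,"wx": 0,"wy": 0,"wz": 0,"hand": -1},
    {"x": 0,"y": 0,"z": 0,"wx": 0,"wy": 0,"wz": 0,"hand": -1},
    {"x": 0,"y": 0,"z": 0,"wx": 0,"wy": 0,"wz": 0,"hand": -1},
    {"x": 0,"y": 0,"z": 0,"wx": 0,"wy": 0,"wz": 0,"hand": -1},
    {"x": 0,"y": 0,"z": 0,"wx": 0,"wy": 0,"wz": 0,"hand": -1},
    {"x": 0,"y": 0,"z": 0,"wx": 0,"wy": 0,"wz": 0,"hand": -1},
    {"x": 0,"y": 0,"z": 0,"wx": 0,"wy": 0,"wz": 0,"hand": -1},
    {"x": 0,"y": 0,"z": 0,"wx": 0,"wy": 0,"wz": 0,"hand": -1}
  ]
}}

```text
time: 55.17
tool_pos: [0.5739, 0.1391, 0.155]
tool_rot: [0.0, 0.788, 0.616, 0.0]
contact_force: [0.5, 0.2, -1.2]
gripper_width: 0.118
grasp_force: 61.3
```

```bash
python3 - <<'E'
from h import *
s=st()[0];print(s['tool_pos'],s['gripper_width'],yaw()); print(marks(grab_frame("wrist"),*BL), to((.5728,.1410,.084),76.1))
E
```

```text
[0.57393523 0.13908197 0.15498774] 0.11777677771443956 75.9938991041693
[(221, [278.8, 267.1]), (164, [279.0, 331.6])] (array([ 0.01 , -0.01 ,  0.473]), array([ 0.   ,  0.   , -0.002]))
```

{"op": "send_rows", "data": {
  "rows": [
    {"x": 0.013,"y": -0.01,"z": 0.15,"wx": 0,"wy": 0,"wz": 0,"hand": -1},
    {"x": 0,"y": 0,"z": 0.14,"wx": 0,"wy": 0,"wz": 0,"hand": -1},
    {"x": 0,"y": 0,"z": 0.06,"wx": 0,"wy": 0,"wz": 0,"hand": -1},
    {"x": 0,"y": 0,"z": 0.03,"wx": 0,"wy": 0,"wz": 0,"hand": -1},
    {"x": 0,"y": 0,"z": 0.02,"wx": 0,"wy": 0,"wz": 0,"hand": -1},
    {"x": 0,"y": 0,"z": 0.02,"wx": 0,"wy": 0,"wz": 0,"hand": -1},
    {"x": 0,"y": 0,"z": 0.02,"wx": 0,"wy": 0,"wz": 0,"hand": -1},
    {"x": 0,"y": 0,"z": 0.02,"wx": 0,"wy": 0,"wz": 0,"hand": -1},
    {"x": 0,"y": 0,"z": 0.015,"wx": 0,"wy": 0,"wz": 0,"hand": -1},
    {"x": 0,"y": 0,"z": 0,"wx": 0,"wy": 0,"wz": 0,"hand": -1}
  ]
}}

```text
time: 56.05
tool_pos: [0.5729, 0.1417, 0.0837]
tool_rot: [-0.0, 0.788, 0.616, 0.0]
contact_force: [0.0, 2.2, 0.2]
gripper_width: 0.121
grasp_force: 61.3
```

{"op": "send_rows", "data": {
  "rows": [
    {"x": 0,"y": 0,"z": 0.02,"wx": 0,"wy": 0,"wz": 0,"hand": -1},
    {"x": 0,"y": 0,"z": 0.02,"wx": 0,"wy": 0,"wz": 0,"hand": -1},
    {"x": 0,"y": 0,"z": 0.02,"wx": 0,"wy": 0,"wz": 0,"hand": -1},
    {"x": 0,"y": 0,"z": 0.02,"wx": 0,"wy": 0,"wz": 0,"hand": -1},
    {"x": 0,"y": 0,"z": 0.02,"wx": 0,"wy": 0,"wz": 0,"hand": -1},
    {"x": 0,"y": 0,"z": 0.01,"wx": 0,"wy": 0,"wz": 0,"hand": -1},
    {"x": 0,"y": 0,"z": 0,"wx": 0,"wy": 0,"wz": 0,"hand": -1},
    {"x": 0,"y": 0,"z": 0,"wx": 0,"wy": 0,"wz": 0,"hand": -1},
    {"x": 0,"y": 0,"z": 0,"wx": 0,"wy": 0,"wz": 0,"hand": -1},
    {"x": 0,"y": 0,"z": 0,"wx": 0,"wy": 0,"wz": 0,"hand": -1}
  ]
}}

```text
time: 56.88
tool_pos: [0.573, 0.1419, 0.068]
tool_rot: [-0.0, 0.788, 0.616, 0.0]
contact_force: [-3.9, 3.4, 6.0]
gripper_width: 0.12
grasp_force: 62.1
```

{"op": "send_rows", "data": {
  "rows": [
    {"x": 0,"y": 0,"z": 0,"wx": 0,"wy": 0,"wz": 0.15,"hand": -1},
    {"x": 0,"y": 0,"z": 0,"wx": 0,"wy": 0,"wz": 0.15,"hand": -1},
    {"x": 0,"y": 0,"z": 0,"wx": 0,"wy": 0,"wz": 0.15,"hand": -1},
    {"x": 0,"y": 0,"z": 0,"wx": 0,"wy": 0,"wz": 0.15,"hand": -1},
    {"x": 0,"y": 0,"z": 0,"wx": 0,"wy": 0,"wz": 0.15,"hand": -1},
    {"x": 0,"y": 0,"z": 0,"wx": 0,"wy": 0,"wz": 0.15,"hand": -1},
    {"x": 0,"y": 0,"z": 0,"wx": 0,"wy": 0,"wz": 0.15,"hand": -1},
    {"x": 0,"y": 0,"z": 0,"wx": 0,"wy": 0,"wz": 0.15,"hand": -1},
    {"x": 0,"y": 0,"z": 0,"wx": 0,"wy": 0,"wz": 0.15,"hand": -1},
    {"x": 0,"y": 0,"z": 0,"wx": 0,"wy": 0,"wz": 0.15,"hand": -1}
  ]
}}

```text
time: 57.72
tool_pos: [0.5748, 0.1407, 0.0687]
tool_rot: [0.001, 0.997, 0.071, 0.002]
contact_force: [0.2, -0.4, 5.1]
gripper_width: 0.122
grasp_force: 62.0
```

{"op": "send_rows", "data": {
  "rows": [
    {"x": 0,"y": 0,"z": 0,"wx": 0,"wy": 0,"wz": 0.15,"hand": -1},
    {"x": 0,"y": 0,"z": 0,"wx": 0,"wy": 0,"wz": 0.02,"hand": -1},
    {"x": 0,"y": 0,"z": 0,"wx": 0,"wy": 0,"wz": 0,"hand": -1},
    {"x": 0,"y": 0,"z": 0,"wx": 0,"wy": 0,"wz": 0,"hand": -1},
    {"x": 0,"y": 0,"z": -0.02,"wx": 0,"wy": 0,"wz": 0,"hand": -1},
    {"x": 0,"y": 0,"z": -0.02,"wx": 0,"wy": 0,"wz": 0,"hand": -1},
    {"x": 0,"y": 0,"z": -0.02,"wx": 0,"wy": 0,"wz": 0,"hand": -1},
    {"x": 0,"y": 0,"z": 0,"wx": 0,"wy": 0,"wz": 0,"hand": -1},
    {"x": 0,"y": 0,"z": 0,"wx": 0,"wy": 0,"wz": 0,"hand": -1},
    {"x": 0,"y": 0,"z": 0,"wx": 0,"wy": 0,"wz": 0,"hand": -1}
  ]
}}

```text
time: 58.55
tool_pos: [0.5731, 0.1411, 0.0745]
tool_rot: [0.0, 1.0, 0.008, 0.001]
contact_force: [7.0, -0.9, -6.6]
gripper_width: 0.121
grasp_force: 60.6
```

```bash
python3 -c "
from h import *
s,p,M=st();print(p,s['contact_force'],s['gripper_width'],yaw())"
```

```text
[0.57312235 0.14111039 0.0745185 ] [ 7.03527303 -0.92969298 -6.56283601] 0.12054992445491317 0.899835108758835
```

{"op": "send_rows", "data": {
  "rows": [
    {"x": 0,"y": 0,"z": 0.015,"wx": 0,"wy": 0,"wz": 0,"hand": -1},
    {"x": 0,"y": 0,"z": 0,"wx": 0,"wy": 0,"wz": 0,"hand": 0},
    {"x": 0,"y": 0,"z": 0,"wx": 0,"wy": 0,"wz": 0,"hand": 0},
    {"x": 0,"y": 0,"z": 0,"wx": 0,"wy": 0,"wz": 0,"hand": 0},
    {"x": 0,"y": 0,"z": -0.1,"wx": 0,"wy": 0,"wz": 0,"hand": 0},
    {"x": 0,"y": 0,"z": -0.25,"wx": 0,"wy": 0,"wz": 0,"hand": 0},
    {"x": 0,"y": 0,"z": -0.25,"wx": 0,"wy": 0,"wz": 0,"hand": 0},
    {"x": -0.1,"y": 0.2,"z": 0,"wx": 0,"wy": 0,"wz": 0,"hand": 0},
    {"x": -0.1,"y": 0.2,"z": 0,"wx": 0,"wy": 0,"wz": 0,"hand": 0},
    {"x": -0.1,"y": 0.25,"z": 0,"wx": 0,"wy": 0,"wz": 0,"hand": 0}
  ]
}}

```text
time: 59.38
tool_pos: [0.5288, 0.0435, 0.1648]
tool_rot: [-0.0, 1.0, 0.009, 0.0]
contact_force: [-0.1, -0.4, -1.0]
gripper_width: 0.504
grasp_force: 0.0
```

{"op": "send_rows", "data": {
  "rows": [
    {"x": 0,"y": 0,"z": 0,"wx": 0,"wy": 0,"wz": 0,"hand": 0},
    {"x": 0,"y": 0,"z": 0,"wx": 0,"wy": 0,"wz": 0,"hand": 0},
    {"x": 0,"y": 0,"z": 0,"wx": 0,"wy": 0,"wz": 0,"hand": 0},
    {"x": 0,"y": 0,"z": 0,"wx": 0,"wy": 0,"wz": 0,"hand": 0},
    {"x": 0,"y": 0,"z": 0,"wx": 0,"wy": 0,"wz": 0,"hand": 0},
    {"x": 0,"y": 0,"z": 0,"wx": 0,"wy": 0,"wz": 0,"hand": 0},
    {"x": 0,"y": 0,"z": 0,"wx": 0,"wy": 0,"wz": 0,"hand": 0},
    {"x": 0,"y": 0,"z": 0,"wx": 0,"wy": 0,"wz": 0,"hand": 0},
    {"x": 0,"y": 0,"z": 0,"wx": 0,"wy": 0,"wz": 0,"hand": 0},
    {"x": 0,"y": 0,"z": 0,"wx": 0,"wy": 0,"wz": 0,"hand": 0}
  ]
}}

```text
time: 60.22
tool_pos: [0.5294, 0.0434, 0.1639]
tool_rot: [-0.0, 1.0, 0.008, -0.0]
contact_force: [-0.1, 0.7, 0.2]
gripper_width: 0.501
grasp_force: 0.0
```

```bash
python3 - <<'E'
from h import *
print(st()[1],yaw(),to((.49,-.40,.19),0)); c=calibration("wrist"); im=grab_frame("wrist"); np.savez("w8.npz",**c); cv2.imwrite("pics/w8.png",im)
def reds(im):
    hsv=cv2.cvtColor(im,cv2.COLOR_BGR2HSV); m=cv2.inRange(hsv,(0,130,90),(6,255,255))|cv2.inRange(hsv,(172,130,90),(180,255,255))
    n,_,s,ce=cv2.connectedComponentsWithStats(m); return [(int(a[4]),*np.round(q,1)) for a,q in zip(s[1:],ce[1:]) if a[4]>5]
print("w8",reds(im)); print("w3",reds(cv2.imread("pics/w3.png")))
hsv=cv2.cvtColor(im,cv2.COLOR_BGR2HSV); m=cv2.inRange(hsv,*BL)
for cc in cv2.findContours(m,0,1)[0]:
    if cv2.contourArea(cc)>200: r=cv2.minAreaRect(cc); print("blue",np.round(r[0]),np.round(r[1]),r[2])
E
```

```text
[0.52941061 0.04340272 0.163927  ] 0.8667763892105609 (array([-0.307,  2.952, -0.174]), array([-0.   ,  0.   ,  0.019]))
w8 [(13, np.float64(269.8), np.float64(234.5)), (7, np.float64(250.0), np.float64(243.0)), (13, np.float64(288.8), np.float64(242.5)), (13, np.float64(308.2), np.float64(242.5)), (1624, np.float64(446.6), np.float64(264.5))]
w3 [(1019, np.float64(387.1), np.float64(185.8)), (10, np.float64(235.0), np.float64(174.5)), (6, np.float64(265.5), np.float64(174.0)), (16, np.float64(30.6), np.float64(226.9))]
blue [119. 144.] [74. 30.] 81.8698959350586
blue [237. 143.] [74. 22.] 87.27368927001953
blue [358. 142.] [25. 75.] 4.085616588592529
blue [476. 140.] [33. 76.] 8.972626686096191
```

```bash
python3 - <<'E'
from h import *
c8=dict(np.load("w8.npz")); c3=dict(np.load("w3.npz"))
P=lambda c: c["camera_matrix"]@np.hstack([c["R"],c["t"].reshape(3,1)])
a=np.array([[250,243],[288.8,242.5],[269.8,234.5],[308.2,242.5]]).T; b=np.array([[235.4,174.8],[265.7,174.3],[251.1,168.6],[281.1,174.4]]).T
X=cv2.triangulatePoints(P(c8),P(c3),a.astype(float),b.astype(float)); print(np.round((X[:3]/X[3]).T,4))
for z in (.062,.068,.072): print(z,[np.round(ray(c8,q,z)[:2],4).tolist() for q in a.T])
im=cv2.imread("pics/w8.png"); save("w8z",im,(225,190,335,300),7)
E
```

```text
[[0.4972 0.064  0.0554]
 [0.4972 0.0359 0.0536]
 [0.5016 0.0498 0.0495]
 [0.4967 0.0216 0.0519]]
0.062 [[0.4999, 0.0645], [0.5007, 0.037], [0.5066, 0.0505], [0.5009, 0.0232]]
0.068 [[0.5025, 0.064], [0.5033, 0.0372], [0.5091, 0.0504], [0.5035, 0.0238]]
0.072 [[0.5043, 0.0637], [0.5051, 0.0373], [0.5108, 0.0503], [0.5053, 0.0241]]
```

View pics/w8z.png

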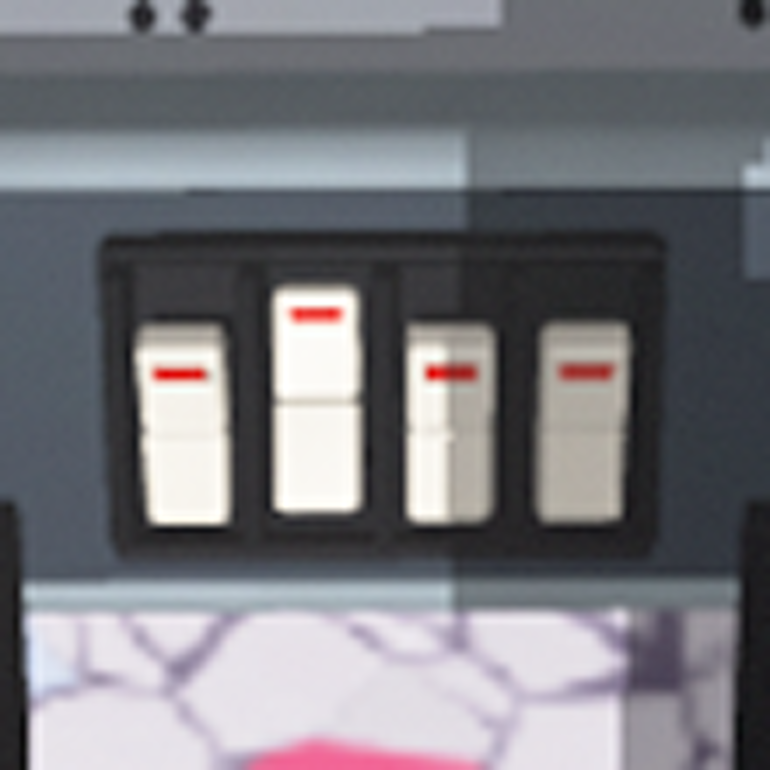

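{"op": "send_rows", "data": {
  "rows": [
    {"x": -0.028,"y": 0.246,"z": -0.015,"wx": 0,"wy": 0,"wz": 0,"hand": 0},
    {"x": -0.028,"y": 0.246,"z": -0.015,"wx": 0,"wy": 0,"wz": 0,"hand": 0},
    {"x": -0.028,"y": 0.246,"z": -0.015,"wx": 0,"wy": 0,"wz": 0,"hand": 0},
    {"x": -0.028,"y": 0.246,"z": -0.015,"wx": 0,"wy": 0,"wz": 0,"hand": 0},
    {"x": -0.028,"y": 0.246,"z": -0.015,"wx": 0,"wy": 0,"wz": 0,"hand": 0},
    {"x": -0.028,"y": 0.246,"z": -0.015,"wx": 0,"wy": 0,"wz": 0,"hand": 0},
    {"x": -0.028,"y": 0.246,"z": -0.015,"wx": 0,"wy": 0,"wz": 0,"hand": 0},
    {"x": -0.028,"y": 0.246,"z": -0.015,"wx": 0,"wy": 0,"wz": 0,"hand": 0},
    {"x": -0.028,"y": 0.246,"z": -0.015,"wx": 0,"wy": 0,"wz": 0,"hand": 0},
    {"x": -0.028,"y": 0.246,"z": -0.015,"wx": 0,"wy": 0,"wz": 0,"hand": 0}
  ]
}}

```text
time: 61.1
tool_pos: [0.4923, -0.3282, 0.1867]
tool_rot: [0.0, 1.0, 0.007, 0.0]
contact_force: [0.6, 0.7, 0.1]
gripper_width: 0.498
grasp_force: 0.0
```

{"op": "send_rows", "data": {
  "rows": [
    {"x": -0.028,"y": 0.246,"z": -0.015,"wx": 0,"wy": 0,"wz": 0.018,"hand": 0},
    {"x": 0,"y": 0.246,"z": 0,"wx": 0,"wy": 0,"wz": 0,"hand": 0},
    {"x": 0,"y": 0,"z": 0,"wx": 0,"wy": 0,"wz": 0,"hand": 0},
    {"x": 0,"y": 0,"z": 0,"wx": 0,"wy": 0,"wz": 0,"hand": 0},
    {"x": 0,"y": 0,"z": 0,"wx": 0,"wy": 0,"wz": 0,"hand": 0},
    {"x": 0,"y": 0,"z": 0,"wx": 0,"wy": 0,"wz": 0,"hand": 0},
    {"x": 0,"y": 0,"z": 0,"wx": 0,"wy": 0,"wz": 0,"hand": 0},
    {"x": 0,"y": 0,"z": 0,"wx": 0,"wy": 0,"wz": 0,"hand": 0},
    {"x": 0,"y": 0,"z": 0,"wx": 0,"wy": 0,"wz": 0,"hand": 0},
    {"x": 0,"y": 0,"z": 0,"wx": 0,"wy": 0,"wz": 0,"hand": 0}
  ]
}}

```text
time: 61.93
tool_pos: [0.4894, -0.3996, 0.1889]
tool_rot: [0.0, 1.0, 0.001, 0.0]
contact_force: [-0.3, -0.2, -0.3]
gripper_width: 0.501
grasp_force: 0.0
```

```bash
python3 - <<'E'
from h import *
print(st()[1],yaw()); c=calibration("wrist"); im=grab_frame("wrist"); cv2.imwrite("pics/w9.png",im)
hsv=cv2.cvtColor(im,cv2.COLOR_BGR2HSV); m=cv2.inRange(hsv,(8,150,90),(20,255,255))
for cc in cv2.findContours(m,0,1)[0]:
    if cv2.contourArea(cc)>60:
        r=cv2.minAreaRect(cc); b=cv2.boxPoints(r); print(np.round(r[0]),np.round(r[1]),round(r[2]),np.round(b).tolist()); print([np.round(ray(c,q,z)[:2],4).tolist() for q in(r[0],) for z in(.078,.1,.128)])
E
```

```text
[ 0.48943288 -0.39959946  0.18886618] 0.08751044758300838
[356. 228.] [31. 19.] 63 [[341.0, 218.0], [358.0, 210.0], [372.0, 237.0], [355.0, 246.0]]
[[0.4685, -0.4548], [0.4772, -0.4499], [0.4883, -0.4437]]
```

View pics/w9.png

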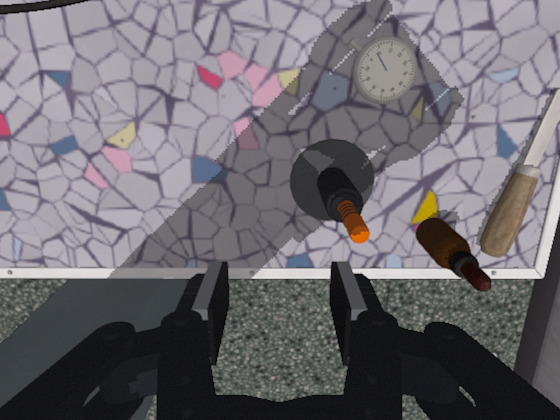

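```bash
python3 - <<'E'
from h import *
c=calibration("wrist")
for uv,z in[((359,235),.128),((332,179),.008),((430,230),.01),((430,230),.03)]: print(uv,np.round(ray(c,uv,z),4))
im=cv2.imread("pics/w9.png"); hsv=cv2.cvtColor(im,cv2.COLOR_BGR2HSV); m=cv2.inRange(hsv,(8,200,200),(20,255,255))
n,_,s,ce=cv2.connectedComponentsWithStats(m); print([(a.tolist(),np.round(q,1).tolist()) for a,q in zip(s[1:],ce[1:]) if a[4]>20])
print(to((.486,-.4425,.15),0))
E
```

```text
(359, 235) [ 0.4836 -0.4457  0.128 ]
(332, 179) [ 0.4869 -0.446   0.008 ]
(430, 230) [ 0.4391 -0.5383  0.01  ]
(430, 230) [ 0.4472 -0.5296  0.03  ]
[([351, 232, 18, 11, 133], [360.3, 237.1])]
(array([-0.023,  0.285,  0.259]), array([ 0.   , -0.   ,  0.002]))
```

{"op": "send_rows", "data": {
  "rows": [
    {"x": -0.015,"y": 0.155,"z": 0,"wx": 0,"wy": 0,"wz": 0,"hand": 0},
    {"x": -0.015,"y": 0.155,"z": 0,"wx": 0,"wy": 0,"wz": 0,"hand": 0},
    {"x": 0,"y": 0,"z": 0,"wx": 0,"wy": 0,"wz": 0,"hand": 0},
    {"x": 0,"y": 0,"z": 0.2,"wx": 0,"wy": 0,"wz": 0,"hand": 0},
    {"x": 0,"y": 0,"z": 0.15,"wx": 0,"wy": 0,"wz": 0,"hand": 0},
    {"x": 0,"y": 0,"z": 0.15,"wx": 0,"wy": 0,"wz": 0,"hand": 0},
    {"x": 0,"y": 0,"z": 0.1,"wx": 0,"wy": 0,"wz": 0,"hand": 0},
    {"x": 0,"y": 0,"z": 0.07,"wx": 0,"wy": 0,"wz": 0,"hand": 0},
    {"x": 0,"y": 0,"z": 0,"wx": 0,"wy": 0,"wz": 0,"hand": 0},
    {"x": 0,"y": 0,"z": 0,"wx": 0,"wy": 0,"wz": 0,"hand": 0}
  ]
}}

```text
time: 62.82
tool_pos: [0.4849, -0.4466, 0.0883]
tool_rot: [-0.0, 1.0, 0.0, -0.0]
contact_force: [0.9, -0.5, 0.9]
gripper_width: 0.497
grasp_force: 0.0
```

{"op": "send_rows", "data": {
  "rows": [
    {"x": 0,"y": 0,"z": 0,"wx": 0,"wy": 0,"wz": 0,"hand": -1},
    {"x": 0,"y": 0,"z": 0,"wx": 0,"wy": 0,"wz": 0,"hand": -1},
    {"x": 0,"y": 0,"z": 0,"wx": 0,"wy": 0,"wz": 0,"hand": -1},
    {"x": 0,"y": 0,"z": 0,"wx": 0,"wy": 0,"wz": 0,"hand": -1},
    {"x": 0,"y": 0,"z": 0,"wx": 0,"wy": 0,"wz": 0,"hand": -1},
    {"x": 0,"y": 0,"z": 0,"wx": 0,"wy": 0,"wz": 0,"hand": -1},
    {"x": 0,"y": 0,"z": 0,"wx": 0,"wy": 0,"wz": 0,"hand": -1},
    {"x": 0,"y": 0,"z": 0,"wx": 0,"wy": 0,"wz": 0,"hand": -1},
    {"x": 0,"y": 0,"z": 0,"wx": 0,"wy": 0,"wz": 0,"hand": -1},
    {"x": 0,"y": 0,"z": 0,"wx": 0,"wy": 0,"wz": 0,"hand": -1}
  ]
}}

```text
time: 63.65
tool_pos: [0.4856, -0.4476, 0.0902]
tool_rot: [0.001, 1.0, 0.0, 0.001]
contact_force: [-0.4, 0.1, 5.9]
gripper_width: 0.121
grasp_force: 58.4
```

```bash
python3 - <<'E'
from h import *
s,p,M=st(); print(p,s["gripper_width"],s["contact_force"])
im=grab_frame("wrist"); cv2.imwrite("pics/w10.png",im)
hsv=cv2.cvtColor(im,cv2.COLOR_BGR2HSV); m=cv2.inRange(hsv,(8,150,90),(20,255,255)); n,_,s,ce=cv2.connectedComponentsWithStats(m); print([(a.tolist(),np.round(q,1).tolist()) for a,q in zip(s[1:],ce[1:]) if a[4]>30])
E
```

```text
[ 0.48562202 -0.44764532  0.09023578] 0.12145239450781875 [-0.40695172  0.0728722   5.8913546 ]
[([267, 258, 25, 11, 130], [279.0, 262.6]), ([267, 267, 25, 8, 86], [279.0, 270.0]), ([267, 274, 25, 9, 98], [279.2, 277.0]), ([266, 281, 26, 9, 112], [279.2, 284.4]), ([262, 289, 35, 63, 1744], [279.0, 320.8])]
```

{"op": "send_rows", "data": {
  "rows": [
    {"x": 0,"y": 0,"z": -0.1,"wx": 0,"wy": 0,"wz": 0,"hand": -1},
    {"x": 0,"y": 0,"z": -0.2,"wx": 0,"wy": 0,"wz": 0,"hand": -1},
    {"x": 0,"y": 0,"z": -0.2,"wx": 0,"wy": 0,"wz": 0,"hand": -1},
    {"x": 0,"y": 0,"z": -0.24,"wx": 0,"wy": 0,"wz": 0,"hand": -1},
    {"x": 0,"y": 0,"z": 0,"wx": 0,"wy": 0,"wz": 0,"hand": -1},
    {"x": 0,"y": 0,"z": 0,"wx": 0,"wy": 0,"wz": 0,"hand": -1},
    {"x": 0.007,"y": -0.25,"z": 0,"wx": 0,"wy": 0,"wz": 0,"hand": -1},
    {"x": 0.007,"y": -0.25,"z": 0,"wx": 0,"wy": 0,"wz": 0,"hand": -1},
    {"x": 0.007,"y": -0.25,"z": 0,"wx": 0,"wy": 0,"wz": 0,"hand": -1},
    {"x": 0.007,"y": -0.25,"z": 0,"wx": 0,"wy": 0,"wz": 0,"hand": -1}
  ]
}}

```text
time: 64.53
tool_pos: [0.4877, -0.2946, 0.1973]
tool_rot: [-0.001, 1.0, -0.0, -0.001]
contact_force: [0.7, 0.3, -0.5]
gripper_width: 0.124
grasp_force: 58.9
```

{"op": "send_rows", "data": {
  "rows": [
    {"x": 0.007,"y": -0.25,"z": 0,"wx": 0,"wy": 0,"wz": 0,"hand": -1},
    {"x": 0.007,"y": -0.25,"z": 0,"wx": 0,"wy": 0,"wz": 0,"hand": -1},
    {"x": 0.007,"y": -0.25,"z": 0,"wx": 0,"wy": 0,"wz": 0,"hand": -1},
    {"x": 0.007,"y": -0.25,"z": 0,"wx": 0,"wy": 0,"wz": 0,"hand": -1},
    {"x": 0.007,"y": -0.25,"z": 0,"wx": 0,"wy": 0,"wz": 0,"hand": -1},
    {"x": 0.007,"y": -0.25,"z": 0,"wx": 0,"wy": 0,"wz": 0,"hand": -1},
    {"x": 0.007,"y": -0.25,"z": 0,"wx": 0,"wy": 0,"wz": 0,"hand": -1},
    {"x": 0,"y": -0.25,"z": 0,"wx": 0,"wy": 0,"wz": 0,"hand": -1},
    {"x": 0,"y": -0.1,"z": 0,"wx": 0,"wy": 0,"wz": 0,"hand": -1},
    {"x": 0,"y": 0,"z": 0,"wx": 0,"wy": 0,"wz": 0,"hand": -1}
  ]
}}

```text
time: 65.37
tool_pos: [0.4946, 0.0214, 0.1977]
tool_rot: [-0.001, 1.0, 0.003, -0.001]
contact_force: [-0.2, -1.7, -0.3]
gripper_width: 0.12
grasp_force: 58.9
```

{"op": "send_rows", "data": {
  "rows": [
    {"x": 0,"y": 0,"z": 0.15,"wx": 0,"wy": 0,"wz": 0,"hand": -1},
    {"x": 0,"y": 0,"z": 0.12,"wx": 0,"wy": 0,"wz": 0,"hand": -1},
    {"x": 0,"y": 0,"z": 0,"wx": 0,"wy": 0,"wz": 0,"hand": -1},
    {"x": 0,"y": 0,"z": 0,"wx": 0,"wy": 0,"wz": 0,"hand": -1},
    {"x": 0,"y": 0,"z": 0,"wx": 0,"wy": 0,"wz": 0,"hand": -1},
    {"x": 0,"y": 0,"z": 0,"wx": 0,"wy": 0,"wz": 0,"hand": -1},
    {"x": 0,"y": 0,"z": 0,"wx": 0,"wy": 0,"wz": 0,"hand": -1},
    {"x": 0,"y": 0,"z": 0,"wx": 0,"wy": 0,"wz": 0,"hand": -1},
    {"x": 0,"y": 0,"z": 0,"wx": 0,"wy": 0,"wz": 0,"hand": -1},
    {"x": 0,"y": 0,"z": 0,"wx": 0,"wy": 0,"wz": 0,"hand": -1}
  ]
}}

```text
time: 66.2
tool_pos: [0.4962, 0.0183, 0.1591]
tool_rot: [0.0, 1.0, 0.0, 0.0]
contact_force: [0.0, 0.3, -0.1]
gripper_width: 0.117
grasp_force: 58.9
```

```bash
python3 - <<'E'
from h import *
s,p,M=st(); print(p,yaw(),s["gripper_width"]); c=calibration("wrist"); im=grab_frame("wrist"); cv2.imwrite("pics/w11.png",im)
print("tip predicted",proj(c,p+M@[0,0,.0763]),"tip4",proj(c,[.4973,.0225,.056]), "tcp",proj(c,p))
save("w11z",im,(210,170,350,270),5)
E
```

```text
[0.49618664 0.01829226 0.15911341] 0.04387714841845424 0.11723197288104006
tip predicted [280.50480926 216.62150452] tip4 [274.16537212 201.84235815] tcp [281.48983481 277.64307946]
```

View pics/w11z.png

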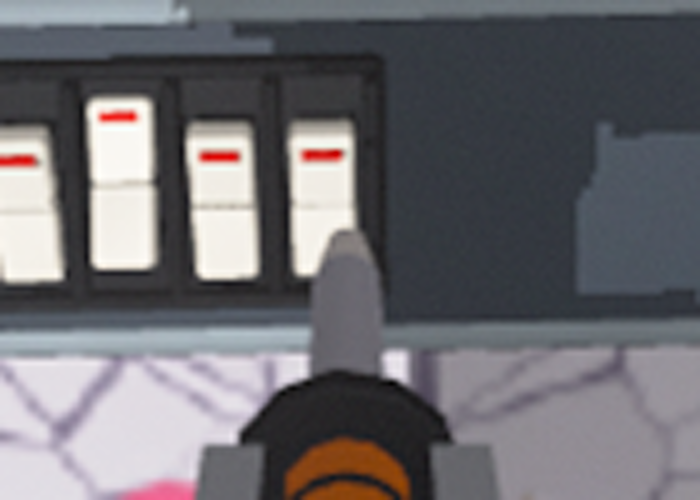

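{"op": "send_rows", "data": {
  "rows": [
    {"x": 0.014,"y": -0.023,"z": 0,"wx": 0,"wy": 0,"wz": 0,"hand": -1},
    {"x": 0,"y": 0,"z": 0,"wx": 0,"wy": 0,"wz": 0,"hand": -1},
    {"x": 0,"y": 0,"z": 0.06,"wx": 0,"wy": 0,"wz": 0,"hand": -1},
    {"x": 0,"y": 0,"z": 0.05,"wx": 0,"wy": 0,"wz": 0,"hand": -1},
    {"x": 0,"y": 0,"z": 0.03,"wx": 0,"wy": 0,"wz": 0,"hand": -1},
    {"x": 0,"y": 0,"z": 0.02,"wx": 0,"wy": 0,"wz": 0,"hand": -1},
    {"x": 0,"y": 0,"z": 0,"wx": 0,"wy": 0,"wz": 0,"hand": -1},
    {"x": 0,"y": 0,"z": 0,"wx": 0,"wy": 0,"wz": 0,"hand": -1},
    {"x": 0,"y": 0,"z": 0,"wx": 0,"wy": 0,"wz": 0,"hand": -1},
    {"x": 0,"y": 0,"z": 0,"wx": 0,"wy": 0,"wz": 0,"hand": -1}
  ]
}}

```text
time: 67.08
tool_pos: [0.4983, 0.0217, 0.135]
tool_rot: [0.0, 1.0, 0.0, 0.0]
contact_force: [0.3, -0.6, 0.1]
gripper_width: 0.121
grasp_force: 59.0
```

```bash
cat >> h.py <<'E'
def reds():
    im=grab_frame("wrist"); hsv=cv2.cvtColor(im,cv2.COLOR_BGR2HSV); m=cv2.inRange(hsv,(0,130,90),(6,255,255))|cv2.inRange(hsv,(172,130,90),(180,255,255))
    n,_,s,ce=cv2.connectedComponentsWithStats(m); return im,[(int(a[4]),*np.round(q,1).tolist()) for a,q in zip(s[1:],ce[1:]) if a[4]>4]
E
python3 - <<'E'
from h import *
s,p,M=st(); print(p,s["contact_force"]); print(reds()[1])
E
```

```text
[0.49828558 0.02171278 0.13499843] [ 0.33877748 -0.59951346  0.10279308]
[(9, 234.1, 206.9), (2292, 439.2, 236.4), (16, 256.5, 215.5), (5, 275.8, 215.4), (17, 211.8, 216.5)]
```

{"op": "send_rows", "data": {
  "rows": [
    {"x": 0,"y": 0,"z": 0.015,"wx": 0,"wy": 0,"wz": 0,"hand": -1},
    {"x": 0,"y": 0,"z": 0.015,"wx": 0,"wy": 0,"wz": 0,"hand": -1},
    {"x": 0,"y": 0,"z": 0.015,"wx": 0,"wy": 0,"wz": 0,"hand": -1},
    {"x": 0,"y": 0,"z": 0,"wx": 0,"wy": 0,"wz": 0,"hand": -1},
    {"x": 0,"y": 0,"z": 0,"wx": 0,"wy": 0,"wz": 0,"hand": -1},
    {"x": 0,"y": 0,"z": 0,"wx": 0,"wy": 0,"wz": 0,"hand": -1},
    {"x": 0,"y": 0,"z": 0,"wx": 0,"wy": 0,"wz": 0,"hand": -1},
    {"x": 0,"y": 0,"z": 0,"wx": 0,"wy": 0,"wz": 0,"hand": -1},
    {"x": 0,"y": 0,"z": 0,"wx": 0,"wy": 0,"wz": 0,"hand": -1},
    {"x": 0,"y": 0,"z": 0,"wx": 0,"wy": 0,"wz": 0,"hand": -1}
  ]
}}

```text
time: 67.97
tool_pos: [0.4998, 0.0216, 0.1304]
tool_rot: [0.0, 1.0, 0.0, 0.002]
contact_force: [-0.3, -0.4, 9.0]
gripper_width: 0.124
grasp_force: 60.0
```

```bash
python3 - <<'E'
from h import *
s,p,M=st(); print(p,s["contact_force"]); print(reds()[1])
E
```

```text
[0.49980602 0.02164131 0.13038169] [-0.28032433 -0.39788644  9.02238976]
[(9, 233.1, 211.9), (14, 279.3, 210.7), (2372, 442.0, 242.4), (19, 209.9, 221.8), (14, 256.4, 220.6)]
```

{"op": "send_rows", "data": {
  "rows": [
    {"x": 0,"y": 0,"z": -0.06,"wx": 0,"wy": 0,"wz": 0,"hand": -1},
    {"x": 0,"y": 0,"z": -0.06,"wx": 0,"wy": 0,"wz": 0,"hand": -1},
    {"x": -0.002,"y": -0.047,"z": 0,"wx": 0,"wy": 0,"wz": 0,"hand": -1},
    {"x": 0,"y": -0.047,"z": 0,"wx": 0,"wy": 0,"wz": 0,"hand": -1},
    {"x": 0,"y": 0,"z": 0,"wx": 0,"wy": 0,"wz": 0,"hand": -1},
    {"x": 0,"y": 0,"z": 0,"wx": 0,"wy": 0,"wz": 0,"hand": -1},
    {"x": 0,"y": 0,"z": 0.05,"wx": 0,"wy": 0,"wz": 0,"hand": -1},
    {"x": 0,"y": 0,"z": 0.03,"wx": 0,"wy": 0,"wz": 0,"hand": -1},
    {"x": 0,"y": 0,"z": 0.015,"wx": 0,"wy": 0,"wz": 0,"hand": -1},
    {"x": 0,"y": 0,"z": 0.015,"wx": 0,"wy": 0,"wz": 0,"hand": -1}
  ]
}}

```text
time: 68.85
tool_pos: [0.4989, 0.0358, 0.1304]
tool_rot: [-0.0, 1.0, 0.0, 0.001]
contact_force: [-0.2, 0.5, 12.5]
gripper_width: 0.121
grasp_force: 60.1
```

{"op": "send_rows", "data": {
  "rows": [
    {"x": 0,"y": 0,"z": 0,"wx": 0,"wy": 0,"wz": 0,"hand": -1},
    {"x": 0,"y": 0,"z": 0,"wx": 0,"wy": 0,"wz": 0,"hand": -1},
    {"x": 0,"y": 0,"z": -0.06,"wx": 0,"wy": 0,"wz": 0,"hand": -1},
    {"x": 0,"y": 0,"z": -0.06,"wx": 0,"wy": 0,"wz": 0,"hand": -1},
    {"x": 0,"y": 0,"z": 0,"wx": 0,"wy": 0,"wz": 0,"hand": -1},
    {"x": 0,"y": 0,"z": 0,"wx": 0,"wy": 0,"wz": 0,"hand": -1},
    {"x": 0,"y": 0,"z": 0,"wx": 0,"wy": 0,"wz": 0,"hand": -1},
    {"x": 0,"y": 0,"z": 0,"wx": 0,"wy": 0,"wz": 0,"hand": -1},
    {"x": 0,"y": 0,"z": 0,"wx": 0,"wy": 0,"wz": 0,"hand": -1},
    {"x": 0,"y": 0,"z": 0,"wx": 0,"wy": 0,"wz": 0,"hand": -1}
  ]
}}

```text
time: 69.68
tool_pos: [0.4975, 0.0359, 0.147]
tool_rot: [-0.0, 1.0, 0.0, -0.0]
contact_force: [0.1, -1.5, -0.4]
gripper_width: 0.115
grasp_force: 59.4
```

```bash
python3 - <<'E'
from h import *
s,p,M=st(); print(p,s["contact_force"]); print(reds()[1]); print(to((.4975,.0642,.146),0))
E
```

```text
[0.49748545 0.03590458 0.14698912] [ 0.09630849 -1.47622439 -0.39270912]
[(10, 258.6, 199.7), (14, 279.0, 199.5), (15, 300.3, 198.7), (2075, 454.9, 227.0), (16, 236.3, 209.1)]
(array([-0.   , -0.189,  0.007]), array([-0.   ,  0.001,  0.001]))
```

{"op": "send_rows", "data": {
  "rows": [
    {"x": 0.002,"y": -0.095,"z": 0,"wx": 0,"wy": 0,"wz": 0,"hand": -1},
    {"x": 0,"y": -0.094,"z": 0,"wx": 0,"wy": 0,"wz": 0,"hand": -1},
    {"x": 0,"y": 0,"z": 0,"wx": 0,"wy": 0,"wz": 0,"hand": -1},
    {"x": 0,"y": 0,"z": 0,"wx": 0,"wy": 0,"wz": 0,"hand": -1},
    {"x": 0,"y": 0,"z": 0.06,"wx": 0,"wy": 0,"wz": 0,"hand": -1},
    {"x": 0,"y": 0,"z": 0.03,"wx": 0,"wy": 0,"wz": 0,"hand": -1},
    {"x": 0,"y": 0,"z": 0.015,"wx": 0,"wy": 0,"wz": 0,"hand": -1},
    {"x": 0,"y": 0,"z": 0.015,"wx": 0,"wy": 0,"wz": 0,"hand": -1},
    {"x": 0,"y": 0,"z": 0,"wx": 0,"wy": 0,"wz": 0,"hand": -1},
    {"x": 0,"y": 0,"z": 0,"wx": 0,"wy": 0,"wz": 0,"hand": -1}
  ]
}}

```text
time: 70.57
tool_pos: [0.4988, 0.0638, 0.1306]
tool_rot: [0.0, 1.0, 0.0, 0.001]
contact_force: [1.0, -0.5, 5.4]
gripper_width: 0.121
grasp_force: 59.7
```

{"op": "send_rows", "data": {
  "rows": [
    {"x": 0,"y": 0,"z": -0.12,"wx": 0,"wy": 0,"wz": 0,"hand": -1},
    {"x": 0,"y": 0,"z": -0.22,"wx": 0,"wy": 0,"wz": 0,"hand": -1},
    {"x": 0,"y": 0,"z": -0.16,"wx": 0,"wy": 0,"wz": 0,"hand": -1},
    {"x": 0,"y": 0,"z": 0,"wx": 0,"wy": 0,"wz": 0,"hand": -1},
    {"x": 0,"y": 0,"z": 0,"wx": 0,"wy": 0,"wz": 0,"hand": -1},
    {"x": 0,"y": 0,"z": 0,"wx": 0,"wy": 0,"wz": 0,"hand": -1},
    {"x": 0,"y": 0,"z": 0,"wx": 0,"wy": 0,"wz": 0,"hand": -1},
    {"x": 0,"y": 0,"z": 0,"wx": 0,"wy": 0,"wz": 0,"hand": -1},
    {"x": 0,"y": 0,"z": 0,"wx": 0,"wy": 0,"wz": 0,"hand": -1},
    {"x": 0,"y": 0,"z": 0,"wx": 0,"wy": 0,"wz": 0,"hand": -1}
  ]
}}

```text
time: 71.4
tool_pos: [0.4976, 0.0642, 0.2035]
tool_rot: [-0.0, 1.0, 0.0, -0.001]
contact_force: [0.8, -0.8, 0.0]
gripper_width: 0.123
grasp_force: 59.3
```

```bash
python3 - <<'E'
from h import *
s,p,M=st(); print(p,s["contact_force"],s["gripper_width"]); im,r=reds(); print(r); cv2.imwrite("pics/w12.png",im); print(to((.4856,-.4472,.2),0))
# tip in view
print(proj(calibration("wrist"),p+M@[0,0,.0763]))
# orange on held grip
m=cv2.inRange(cv2.cvtColor(im,cv2.COLOR_BGR2HSV),(8,150,90),(20,255,255)); n,_,q,ce=cv2.connectedComponentsWithStats(m); print([(a.tolist()) for a in q[1:] if a[4]>30])
E
```

```text
[0.49760001 0.0642101  0.20348283] [ 0.80425848 -0.76313628  0.03934208] 0.12250077021144162
[(6, 279.5, 179.0), (10, 297.0, 178.5), (8, 314.0, 178.2), (6, 331.5, 178.0), (1379, 459.4, 199.0), (14, 41.4, 244.7)]
(array([-0.083,  3.409,  0.025]), array([-0.   ,  0.002,  0.001]))
[280.57880641 216.7293169 ]
[[39, 227, 61, 27, 1044], [267, 258, 25, 12, 144], [267, 266, 25, 10, 97], [267, 273, 25, 10, 109], [266, 281, 27, 10, 128], [262, 288, 35, 65, 1785]]
```

{"op": "send_rows", "data": {
  "rows": [
    {"x": -0.006,"y": 0.243,"z": 0,"wx": 0,"wy": 0,"wz": 0,"hand": -1},
    {"x": -0.006,"y": 0.243,"z": 0,"wx": 0,"wy": 0,"wz": 0,"hand": -1},
    {"x": -0.006,"y": 0.243,"z": 0,"wx": 0,"wy": 0,"wz": 0,"hand": -1},
    {"x": -0.006,"y": 0.243,"z": 0,"wx": 0,"wy": 0,"wz": 0,"hand": -1},
    {"x": -0.006,"y": 0.243,"z": 0,"wx": 0,"wy": 0,"wz": 0,"hand": -1},
    {"x": -0.006,"y": 0.243,"z": 0,"wx": 0,"wy": 0,"wz": 0,"hand": -1},
    {"x": -0.006,"y": 0.243,"z": 0,"wx": 0,"wy": 0,"wz": 0,"hand": -1},
    {"x": -0.006,"y": 0.243,"z": 0,"wx": 0,"wy": 0,"wz": 0,"hand": -1},
    {"x": -0.006,"y": 0.243,"z": 0,"wx": 0,"wy": 0,"wz": 0,"hand": -1},
    {"x": -0.006,"y": 0.243,"z": 0,"wx": 0,"wy": 0,"wz": 0,"hand": -1}
  ]
}}

```text
time: 72.28
tool_pos: [0.4889, -0.3021, 0.2043]
tool_rot: [-0.0, 1.0, 0.0, 0.0]
contact_force: [-0.1, 0.2, -1.0]
gripper_width: 0.123
grasp_force: 59.3
```

{"op": "send_rows", "data": {
  "rows": [
    {"x": -0.006,"y": 0.243,"z": 0,"wx": 0,"wy": 0,"wz": 0,"hand": -1},
    {"x": -0.006,"y": 0.243,"z": 0,"wx": 0,"wy": 0,"wz": 0,"hand": -1},
    {"x": -0.006,"y": 0.243,"z": 0,"wx": 0,"wy": 0,"wz": 0,"hand": -1},
    {"x": -0.006,"y": 0.243,"z": 0,"wx": 0,"wy": 0,"wz": 0,"hand": -1},
    {"x": 0,"y": 0,"z": 0,"wx": 0,"wy": 0,"wz": 0,"hand": -1},
    {"x": 0,"y": 0,"z": 0,"wx": 0,"wy": 0,"wz": 0,"hand": -1},
    {"x": 0,"y": 0,"z": 0,"wx": 0,"wy": 0,"wz": 0,"hand": -1},
    {"x": 0,"y": 0,"z": 0,"wx": 0,"wy": 0,"wz": 0,"hand": -1},
    {"x": 0,"y": 0,"z": 0,"wx": 0,"wy": 0,"wz": 0,"hand": -1},
    {"x": 0,"y": 0,"z": 0,"wx": 0,"wy": 0,"wz": 0,"hand": -1}
  ]
}}

```text
time: 73.12
tool_pos: [0.4862, -0.445, 0.2047]
tool_rot: [0.0, 1.0, 0.001, 0.0]
contact_force: [-0.1, -0.4, 0.1]
gripper_width: 0.123
grasp_force: 59.3
```

```bash
python3 - <<'E'
from h import *
print(st()[1],to((.4853,-.4473,.0895),0))
E
```

```text
[ 0.48618221 -0.44495537  0.20473377] (array([-0.006,  0.016,  0.768]), array([ 0.   , -0.   ,  0.003]))
```

{"op": "send_rows", "data": {
  "rows": [
    {"x": -0.004,"y": 0.014,"z": 0.1,"wx": 0,"wy": 0,"wz": 0,"hand": -1},
    {"x": 0,"y": 0,"z": 0.15,"wx": 0,"wy": 0,"wz": 0,"hand": -1},
    {"x": 0,"y": 0,"z": 0.05,"wx": 0,"wy": 0,"wz": 0,"hand": -1},
    {"x": 0,"y": 0,"z": 0.06,"wx": 0,"wy": 0,"wz": 0,"hand": -1},
    {"x": 0,"y": 0,"z": 0.06,"wx": 0,"wy": 0,"wz": 0,"hand": -1},
    {"x": 0,"y": 0,"z": 0.06,"wx": 0,"wy": 0,"wz": 0,"hand": -1},
    {"x": 0,"y": 0,"z": 0.06,"wx": 0,"wy": 0,"wz": 0,"hand": -1},
    {"x": 0,"y": 0,"z": 0.06,"wx": 0,"wy": 0,"wz": 0,"hand": -1},
    {"x": 0,"y": 0,"z": 0,"wx": 0,"wy": 0,"wz": 0,"hand": -1},
    {"x": 0,"y": 0,"z": 0,"wx": 0,"wy": 0,"wz": 0,"hand": -1}
  ]
}}

```text
time: 73.95
tool_pos: [0.485, -0.4479, 0.1136]
tool_rot: [-0.0, 1.0, 0.0, -0.0]
contact_force: [0.1, -0.0, -0.5]
gripper_width: 0.122
grasp_force: 59.3
```

{"op": "send_rows", "data": {
  "rows": [
    {"x": 0,"y": 0,"z": 0.05,"wx": 0,"wy": 0,"wz": 0,"hand": -1},
    {"x": 0,"y": 0,"z": 0.05,"wx": 0,"wy": 0,"wz": 0,"hand": -1},
    {"x": 0,"y": 0,"z": 0.03,"wx": 0,"wy": 0,"wz": 0,"hand": -1},
    {"x": 0,"y": 0,"z": 0.02,"wx": 0,"wy": 0,"wz": 0,"hand": -1},
    {"x": 0,"y": 0,"z": 0.01,"wx": 0,"wy": 0,"wz": 0,"hand": -1},
    {"x": 0,"y": 0,"z": 0,"wx": 0,"wy": 0,"wz": 0,"hand": -1},
    {"x": 0,"y": 0,"z": 0,"wx": 0,"wy": 0,"wz": 0,"hand": -1},
    {"x": 0,"y": 0,"z": 0,"wx": 0,"wy": 0,"wz": 0,"hand": -1},
    {"x": 0,"y": 0,"z": 0,"wx": 0,"wy": 0,"wz": 0,"hand": -1},
    {"x": 0,"y": 0,"z": 0,"wx": 0,"wy": 0,"wz": 0,"hand": -1}
  ]
}}

```text
time: 74.78
tool_pos: [0.4852, -0.4482, 0.0905]
tool_rot: [0.0, 1.0, 0.0, 0.0]
contact_force: [0.4, 0.5, -0.4]
gripper_width: 0.125
grasp_force: 59.4
```

{"op": "send_rows", "data": {
  "rows": [
    {"x": 0,"y": 0,"z": 0,"wx": 0,"wy": 0,"wz": 0,"hand": 0},
    {"x": 0,"y": 0,"z": 0,"wx": 0,"wy": 0,"wz": 0,"hand": 0},
    {"x": 0,"y": 0,"z": 0,"wx": 0,"wy": 0,"wz": 0,"hand": 0},
    {"x": 0,"y": 0,"z": 0,"wx": 0,"wy": 0,"wz": 0,"hand": 0},
    {"x": 0,"y": 0,"z": -0.1,"wx": 0,"wy": 0,"wz": 0,"hand": 0},
    {"x": 0,"y": 0,"z": -0.2,"wx": 0,"wy": 0,"wz": 0,"hand": 0},
    {"x": 0,"y": 0,"z": -0.2,"wx": 0,"wy": 0,"wz": 0,"hand": 0},
    {"x": 0,"y": 0,"z": -0.15,"wx": 0,"wy": 0,"wz": 0,"hand": 0},
    {"x": 0,"y": -0.2,"z": 0,"wx": 0,"wy": 0,"wz": 0,"hand": 0},
    {"x": 0,"y": -0.2,"z": 0,"wx": 0,"wy": 0,"wz": 0,"hand": 0}
  ]
}}

```text
time: 75.62
tool_pos: [0.4862, -0.3898, 0.1926]
tool_rot: [0.002, 1.0, -0.001, 0.002]
contact_force: [0.7, 0.5, -0.2]
gripper_width: 0.497
grasp_force: 0.0
```

{"op": "send_rows", "data": {
  "rows": [
    {"x": 0,"y": 0,"z": 0,"wx": 0,"wy": 0,"wz": 0,"hand": -1},
    {"x": 0,"y": 0,"z": 0,"wx": 0,"wy": 0,"wz": 0,"hand": -1},
    {"x": 0,"y": 0,"z": 0,"wx": 0,"wy": 0,"wz": 0,"hand": -1},
    {"x": 0,"y": 0,"z": 0,"wx": 0,"wy": 0,"wz": 0,"hand": -1},
    {"x": 0,"y": 0,"z": 0,"wx": 0,"wy": 0,"wz": 0,"hand": -1},
    {"x": 0,"y": 0,"z": 0,"wx": 0,"wy": 0,"wz": 0,"hand": -1},
    {"x": 0,"y": 0,"z": 0,"wx": 0,"wy": 0,"wz": 0,"hand": -1},
    {"x": 0,"y": 0,"z": 0,"wx": 0,"wy": 0,"wz": 0,"hand": -1},
    {"x": 0,"y": 0,"z": 0,"wx": 0,"wy": 0,"wz": 0,"hand": -1},
    {"x": 0,"y": 0,"z": 0,"wx": 0,"wy": 0,"wz": 0,"hand": -1}
  ]
}}

```text
time: 76.45
tool_pos: [0.4851, -0.3883, 0.1879]
tool_rot: [-0.0, 1.0, 0.0, -0.0]
contact_force: [-0.6, -0.8, 0.8]
gripper_width: 0.002
grasp_force: 0.0
```

```bash
python3 - <<'E'
from h import *
c=calibration("wrist"); im=grab_frame("wrist"); print(st()[1],st()[0]["gripper_width"])
m=cv2.inRange(cv2.cvtColor(im,cv2.COLOR_BGR2HSV),(8,200,200),(20,255,255))
n,_,s,ce=cv2.connectedComponentsWithStats(m)
for a,q in zip(s[1:],ce[1:]):
    if a[4]>20: print(a.tolist(),np.round(q,1),"stylus top",np.round(ray(c,q,.128),4))
c8=dict(np.load("w8.npz")); print("plunger",np.round(ray(c8,(446.6,264.5),.084),4))
c3=dict(np.load("w3.npz")); print(np.round(ray(c3,(387.1,185.8),.084),4)); print(to((.494,-.070,.17),0))
E
```

```text
[ 0.48514491 -0.38825404  0.18788352] 0.0008314149618366537
[373, 225, 18, 12, 107] [380.6 229.8] stylus top [ 0.483  -0.4463  0.128 ]
plunger [ 0.4961 -0.0666  0.084 ]
[ 0.4949 -0.0692  0.084 ]
(array([ 0.06 , -2.122,  0.119]), array([-0.   ,  0.   ,  0.001]))
```

{"op": "send_rows", "data": {
  "rows": [
    {"x": 0.008,"y": -0.237,"z": 0.013,"wx": 0,"wy": 0,"wz": 0,"hand": -1},
    {"x": 0.008,"y": -0.237,"z": 0.013,"wx": 0,"wy": 0,"wz": 0,"hand": -1},
    {"x": 0.008,"y": -0.237,"z": 0.013,"wx": 0,"wy": 0,"wz": 0,"hand": -1},
    {"x": 0.008,"y": -0.237,"z": 0.013,"wx": 0,"wy": 0,"wz": 0,"hand": -1},
    {"x": 0.008,"y": -0.237,"z": 0.013,"wx": 0,"wy": 0,"wz": 0,"hand": -1},
    {"x": 0.008,"y": -0.237,"z": 0.013,"wx": 0,"wy": 0,"wz": 0,"hand": -1},
    {"x": 0.008,"y": -0.237,"z": 0.013,"wx": 0,"wy": 0,"wz": 0,"hand": -1},
    {"x": 0.008,"y": -0.237,"z": 0.013,"wx": 0,"wy": 0,"wz": 0,"hand": -1},
    {"x": 0.008,"y": -0.237,"z": 0.013,"wx": 0,"wy": 0,"wz": 0,"hand": -1},
    {"x": 0,"y": 0,"z": 0,"wx": 0,"wy": 0,"wz": 0,"hand": -1}
  ]
}}

```text
time: 77.33
tool_pos: [0.4952, -0.0632, 0.1699]
tool_rot: [-0.001, 1.0, 0.003, -0.0]
contact_force: [-0.1, 0.7, -0.5]
gripper_width: -0.001
grasp_force: 0.0
```

{"op": "send_rows", "data": {
  "rows": [
    {"x": 0,"y": 0,"z": 0,"wx": 0,"wy": 0,"wz": 0,"hand": -1},
    {"x": 0,"y": 0,"z": 0,"wx": 0,"wy": 0,"wz": 0,"hand": -1},
    {"x": 0,"y": 0,"z": 0,"wx": 0,"wy": 0,"wz": 0,"hand": -1},
    {"x": 0,"y": 0,"z": 0,"wx": 0,"wy": 0,"wz": 0,"hand": -1},
    {"x": 0,"y": 0,"z": 0,"wx": 0,"wy": 0,"wz": 0,"hand": -1},
    {"x": 0,"y": 0,"z": 0,"wx": 0,"wy": 0,"wz": 0,"hand": -1},
    {"x": 0,"y": 0,"z": 0,"wx": 0,"wy": 0,"wz": 0,"hand": -1},
    {"x": 0,"y": 0,"z": 0,"wx": 0,"wy": 0,"wz": 0,"hand": -1},
    {"x": 0,"y": 0,"z": 0,"wx": 0,"wy": 0,"wz": 0,"hand": -1},
    {"x": 0,"y": 0,"z": 0,"wx": 0,"wy": 0,"wz": 0,"hand": -1}
  ]
}}

```text
time: 78.17
tool_pos: [0.4958, -0.0683, 0.1704]
tool_rot: [-0.0, 1.0, 0.0, 0.0]
contact_force: [0.4, 1.0, -0.1]
gripper_width: 0.0
grasp_force: 0.0
```

```bash
python3 - <<'E'
from h import *
c=calibration("wrist"); im,r=reds(); print(st()[1]); r=sorted(r)[::-1]; print(r[:6]); print("plunger",ray(c,r[0][1:],.085)); print("rockers", [np.round(ray(c,q[1:],.052)[:2],4).tolist() for q in r[1:6]])
hsv=cv2.cvtColor(im,cv2.COLOR_BGR2HSV); m=cv2.inRange(hsv,*BL)
for cc in cv2.findContours(m,0,1)[0]:
    if cv2.contourArea(cc)>200: q=cv2.minAreaRect(cc); print("blue",np.round(ray(c,q[0],.0875),4),np.round(q[1]),round(q[2],1))
E
```

```text
[ 0.4957696  -0.06824648  0.17042465]
[(1678, 280.7, 211.9), (13, 133.9, 187.5), (13, 114.8, 187.5), (10, 94.7, 188.3), (9, 153.8, 186.9)]
plunger [ 0.49565227 -0.06843341  0.085     ]
rockers [[0.5027, 0.0372], [0.5027, 0.0509], [0.5021, 0.0655], [0.5032, 0.0228]]
blue [0.5743 0.0652 0.0875] [82. 36.] 79.3
blue [ 0.5754 -0.0051  0.0875] [80. 27.] 83.7
blue [ 0.5773 -0.0735  0.0875] [80. 20.] 90.0
```

Aligned. Press the plunger.

{"op": "send_rows", "data": {
  "rows": [
    {"x": 0,"y": 0,"z": 0.2,"wx": 0,"wy": 0,"wz": 0,"hand": -1},
    {"x": 0,"y": 0,"z": 0.2,"wx": 0,"wy": 0,"wz": 0,"hand": -1},
    {"x": 0,"y": 0,"z": 0.1,"wx": 0,"wy": 0,"wz": 0,"hand": -1},
    {"x": 0,"y": 0,"z": 0.06,"wx": 0,"wy": 0,"wz": 0,"hand": -1},
    {"x": 0,"y": 0,"z": 0.06,"wx": 0,"wy": 0,"wz": 0,"hand": -1},
    {"x": 0,"y": 0,"z": 0.04,"wx": 0,"wy": 0,"wz": 0,"hand": -1},
    {"x": 0,"y": 0,"z": 0.02,"wx": 0,"wy": 0,"wz": 0,"hand": -1},
    {"x": 0,"y": 0,"z": 0,"wx": 0,"wy": 0,"wz": 0,"hand": -1},
    {"x": 0,"y": 0,"z": 0,"wx": 0,"wy": 0,"wz": 0,"hand": -1},
    {"x": 0,"y": 0,"z": 0,"wx": 0,"wy": 0,"wz": 0,"hand": -1}
  ]
}}

```text
time: 79.05
tool_pos: [0.4967, -0.0684, 0.072]
tool_rot: [0.0, 1.0, 0.001, 0.0]
contact_force: [-8.9, 2.7, 15.7]
gripper_width: -0.002
grasp_force: 8.0
```

{"op": "send_rows", "data": {
  "rows": [
    {"x": 0,"y": 0,"z": 0,"wx": 0,"wy": 0,"wz": 0,"hand": -1},
    {"x": 0,"y": 0,"z": -0.06,"wx": 0,"wy": 0,"wz": 0,"hand": -1},
    {"x": 0,"y": 0,"z": -0.15,"wx": 0,"wy": 0,"wz": 0,"hand": -1},
    {"x": 0,"y": 0,"z": -0.2,"wx": 0,"wy": 0,"wz": 0,"hand": -1},
    {"x": 0,"y": 0,"z": -0.25,"wx": 0,"wy": 0,"wz": 0,"hand": -1},
    {"x": 0,"y": 0,"z": -0.25,"wx": 0,"wy": 0,"wz": 0,"hand": -1},
    {"x": 0,"y": 0,"z": -0.2,"wx": 0,"wy": 0,"wz": 0,"hand": -1},
    {"x": 0,"y": 0,"z": 0,"wx": 0,"wy": 0,"wz": 0,"hand": -1},
    {"x": 0,"y": 0,"z": 0,"wx": 0,"wy": 0,"wz": 0,"hand": -1},
    {"x": 0,"y": 0,"z": 0,"wx": 0,"wy": 0,"wz": 0,"hand": -1}
  ]
}}

```text
time: 79.88
tool_pos: [0.4959, -0.0683, 0.2349]
tool_rot: [0.0, 1.0, 0.0, 0.0]
contact_force: [-0.0, 0.1, -0.9]
gripper_width: 0.001
grasp_force: 0.0
```

```bash
python3 - <<'E'
from h import *
c=calibration("wrist"); im,r=reds(); print(st()[1]); r=sorted(r)[::-1]; print("plunger",r[0],ray(c,r[0][1:],.085)); print("rockers", [np.round(ray(c,q[1:],.052)[:2],4).tolist() for q in r[1:6]])
ct=calibration("top"); t=grab_frame("top"); m=cv2.inRange(cv2.cvtColor(t,cv2.COLOR_BGR2HSV),(5,130,110),(18,255,255))
for cc in cv2.findContours(m[170:235,100:460],0,1,offset=(100,170))[0]:
    if cv2.contourArea(cc)>15: q=cv2.minAreaRect(cc); print("orange",np.round(q[0]),np.round(ray(ct,q[0],.062)[:2],3))
E
```

```text
[ 0.4952973  -0.06810457  0.23370238]
plunger (1090, 280.3, 186.3) [ 0.49525575 -0.06850463  0.085     ]
rockers [[0.5026, 0.0513], [0.5024, 0.0647], [0.503, 0.0227], [0.5029, 0.0368]]
orange [189. 219.] [0.446 0.238]
orange [148. 207.] [0.478 0.363]
orange [123. 208.] [0.475 0.441]
```

```bash
python3 -c "
from plant import job_done
print(job_done())"
```

```text
the job is handed in; nothing more can be done
None
```

The job is handed in at about 80 s, and no verdict came back: both orange loggers are in the tray, all four blue ones are locked in bays 1–4, and all four rockers are on. The plunger went to its stop and came back up, and the stylus is back in its stand.

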